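# Trace the edge of a lens template

### The arm

A 6-joint arm with a two-finger parallel gripper is mounted at the origin on a cart in front of the work surface, level with it; the furniture and walls round the work are solid. World frame = base frame: x ahead of the robot, y to its left, z up, the work surface at z = 0. Lengths are in m, angles in degrees, forces in N, time in s.
With the tool pointing down it reaches from about 0.325 to 0.85 m from the base axis. Payload 15.5 kg.
Tool frame: the origin (TCP) lies at the very end of the fingers, on their centre line; the grasp point (between the pads) lies 19 mm behind it; z points along the fingers, y is the direction in which the jaws open and shut (so a half turn about z gives the same grasp; the last joint's range is limited). The gripper opens to 91 mm and grips with 3 to 60 N. Pads are 32 mm wide; open, the fingers measure 118 mm over their backs; the gripper's body (76 mm by 178 mm) begins 60 mm behind the grasp point.
Start: joints at [71.534, 28.281, 77.091, -0, 74.628, -5.472], TCP at [0.141, 0.609, 0.214] pointing down, gripper open.
Joint ranges: [-166.48, 166.48], [-47.26, 123.95], [12.59, 153.08], [-70.14, 250.14], [6.76, 159.57], [-176.63, 176.63]. Speed limits (degrees/s): [108.29, 108.29, 147.25, 172.46, 172.46, 172.46].

### API

Orientations are given as [roll, pitch, yaw] about the fixed x, y, z axes, in that order (R = Rz(yaw) Ry(pitch) Rx(roll)).
In Python, from rig import ctrl, cams, order, spotter gives the robot as it stands. The module is installed in compiled form; this text tells all that it offers.
- The arm moves only by the tool arm_command, never from a script. Its argument "motion" is a list of rows, each a list of 7 numbers: the shift along the tool's x, y, z in m, then the turn, a rotation vector about the tool's x, y, z in rad, then the closure, from 0 (fully open) to 1 (shut). A call has 1 to 8 rows; each row shifts and turns the pose as measured when the row begins, along the tool's axes as they then stand; what a row does not reach is not made up. A row lasts 1/12 s, in which the tool goes at most 41.7 mm and 7.16 degrees, less where a joint would pass 70% of its speed; a pose out of reach is approached as far as the arm can. A call with a gripper value outside its range is refused whole. The fingers move at their own pace and stop on an object; "newtons" is the grip in N (left out, the last holds). Time passes only in rows, so rows that do not move let the fingers close. It gives the time, the measured TCP pose, the force and the opening at its end, in the units of the state.
- ctrl.observe(): the state, without advancing time (a new reading comes with each control period).
- cams.capture(name): name is "scene" or "top" or "wrist"; returns a dict with "image" (400x640x3 uint8, red, green, blue), "intrinsics" (3x3 intrinsics, pixels), "rvec" (rotation vector, rad) and "tvec" (3), from world to camera coordinates, as OpenCV has them. Camera axes: x right, y down, z forward; pixel columns grow to the right and rows downward; lengths in m; the calibration is good to about 2 mm. A picture is of the moment at which its call begins. There is no depth.
- order.finish_job(): hands the job in, once; it reports no verdict.
Trained networks look in a picture, given as the dict that the camera call returned (one of the last four; its "shot" number tells which), for a name from the list of things; names that differ only in an ending like _2 or _b are one class to them, and where a whole thing is asked for, a point or a joint stands for the part that bears it (a point fixed in the world has none). Each returns a list of dicts, best first, with "confidence" (0 to 1); they miss things now and then, are a little off and sometimes report something else, mostly with a low value. They report only what shows in the picture. A call takes as long as a camera call. They do not tell look-alikes from the thing itself.
- spotter.search_frame(query, picture): "location" ([x, y, z] in m, in world coordinates, good to about 4 mm: the middle of the surface that is visible of it).
- spotter.mark_of(query, picture): "location" ([x, y, z] in m, in world coordinates, good to about 4 mm: a listed point, or the origin of a listed thing).
The state is a dict: "time": time; "joint_pos": joint angles; "joint_vel": joint speeds; "effort": joint torques, N m; "tcp_pos": TCP position; "tool_rot": TCP orientation; "ft_force": force on the tool from outside, world axes, zero at the start; "ft_torque": the same for the moment, N m; "width": opening from 0.0 (shut) to 1.0 (fully open).
Only numpy, scipy, OpenCV 4.12 (cv2) and the standard library are available. Lean on these libraries where they do the work, as an engineer would, in place of code of your own. Each camera call takes 0.05 s, during which the arm holds its last target.

### The job

Record the outline of the blue lens template: first clear its edge by stacking the two closed dishes from the board squarely on the dish that stands alone. Then take the yellow stylus from its slanted rest and trace the side of the template with its ball, in light unbroken contact, from the green mark along the white ticks to the red mark, without pushing the floating template to its stops. Lay the stylus fully home in its rest again, keep the dish column standing, and leave the tip case, beaker and brown bottle alone.

Things in the scene. Friction and masses are not known exactly. Their poses are not given: they have to be found in the camera images.
- board: flat grey board fixed on the worktop, 6 mm thick; origin at its underside, straight below the middle of the template at rest; x away from the robot and y left at yaw 0. It reaches from x = -145 to +85 and y = -85 to +135 mm. The template on it floats on springs: yields 1 mm per 0.25 N horizontally in any direction, never turns, springs back, meets stops after 13 mm
- template: blue wavy-edged template, 16 mm thick, axes as the board's, origin at the centre of its underside (8 mm above the worktop). At angle t from its x to its y axis the edge lies at radius 54 + 5 cos(2t) + 5 cos(3t) mm. Trace it from the green mark (t = 70 deg, left) past the robot's side (180 deg) to the red mark (290 deg, right). A screw stands 3 mm up at its middle
- stylus_grip (a point): stylus: yellow square handle 18x18x110 mm, thin steel shaft (7 mm thick), 12 mm steel ball; 160 mm long, 70 g. This point is on its axis, 116 mm from the ball centre and 38 mm below the top: grip here. At home it leans 26 deg from vertical, top towards the rest's -x, ball down; two handle faces look along the rest's +y and -y, free for fingers from 30 mm below this point to the top
- stylus_ball (a point): centre of the ball of the stylus, radius 6 mm
- stylus: the whole stylus; when the stylus lies home this frame equals that of the rest (z up, although the stylus itself leans)
- rest: fixed slanted rest: white trough on a dark foot. Origin on the worktop under the trough's lower end; the trough rises towards -x (the robot), leaning 26 deg from vertical, open to +x and up. Seated ball centre at x = -2.6, z = 27.4 mm. Walls 28 mm apart inside, up to 84 mm along the slant; a 14 mm strip below the stylus goes on to 118 mm; a plate at the lower end stops the ball
- rest_home (a point): where the grip point of the stylus is when it lies fully home in the rest (fixed to the rest)
- dish_base_mid (a point): centre of the closed clear dish that stands alone on the worktop, 59.4 mm across, 15 mm tall; the column grows on it. Its flat top is where the next dish goes, no rim
- dish_left_mid (a point): centre of an equal closed dish (59.4 mm across, 15 mm tall, 40 g) that stands on the board at the left of the template, in the stylus's way
- dish_front_mid (a point): centre of an equal closed dish that stands on the board on the robot's side of the template, in the stylus's way
- mark_0 (a point): the point of the template's edge, half-way up, at the green start mark; the marks follow one another along the edge
- mark_1 (a point): the point of the template's edge, half-way up, at white tick 1 after the start; the marks follow one another along the edge
- mark_2 (a point): the point of the template's edge, half-way up, at white tick 2 after the start; the marks follow one another along the edge
- mark_3 (a point): the point of the template's edge, half-way up, at white tick 3 after the start; the marks follow one another along the edge
- mark_4 (a point): the point of the template's edge, half-way up, at white tick 4 after the start; the marks follow one another along the edge
- mark_5 (a point): the point of the template's edge, half-way up, at white tick 5 after the start; the marks follow one another along the edge
- mark_6 (a point): the point of the template's edge, half-way up, at white tick 6 after the start; the marks follow one another along the edge
- mark_7 (a point): the point of the template's edge, half-way up, at white tick 7 after the start; the marks follow one another along the edge
- mark_8 (a point): the point of the template's edge, half-way up, at the red end mark; the marks follow one another along the edge
- tip_case_mid (a point): blue pipette-tip case with a clear lid, 87x120x63 mm; bystander; this point lies on its middle line 31 mm above its underside
- beaker_mid (a point): clear beaker, 44 mm across, 58 mm tall; bystander; this point lies on its middle line 29 mm above its underside
- amber_vial_mid (a point): small brown bottle with a black cap, 22 mm across, 48 mm tall; bystander; this point lies on its middle line 24 mm above its underside
Things that resemble listed ones, but are neither listed nor needed, are in the scene too. Leave any black or purple look-alike of the part that bears dish_base_mid alone.

How it is judged:
By the outcome, as a careful person would: the job done as asked, in the order asked, and still so for the second after the job is handed in, with the robot touching nothing.
It also fails if it takes over 72 s, if anything falls off the work surface, if the arm or the gripper's body presses on something with over 40 N, if the wrist force passes 120 N, or if a joint passes its speed limit or range.

## Working session

There is one attempt and no reset: what is moved stays moved. The work goes in short steps, Python scripts to look and compute and a tool call to move; the robot and the scene stay as the last step left them, time stands still between calls to the robot, and variables do not carry over. Pictures are saved under pics/ and viewed, and the job is handed in when it is done.

Besides the shell and the picture viewer there is one more tool, called after ">>>" as name(argument=value, ...), one argument or row to a line, values as JSON. arm_command: Moves the arm, as the interface text tells. Its arguments: {"type":"object","properties":{"motion":{"type":"array"},"newtons":{"type":"number"}},"required":["motion"]}

```bash
mkdir -p pics; ls; cat > h.py <<'E'
import numpy as np, cv2
from rig import ctrl, cams, order, spotter
def snap(name,fn):
    p=cams.capture(name); cv2.imwrite('pics/'+fn+'.png',p['image'][:,:,::-1]); return p
E
python3 - <<'E'
from h import *
print(ctrl.observe())
for n in ['scene','top']:
    p=snap(n,n+'0')
    print(n,p['tvec'],p['rvec'],p['intrinsics'].tolist() if hasattr(p['intrinsics'],'tolist') else p['intrinsics'])
    for q in ['board','template','stylus_grip','stylus_ball','stylus','rest','rest_home','dish_base_mid','dish_left_mid','dish_front_mid','mark_0','mark_4','mark_8','tip_case_mid','beaker_mid','amber_vial_mid']:
        print(q,[(np.round(d['location'],4).tolist(),round(d['confidence'],2)) for d in spotter.mark_of(q,p)][:4])
print(ctrl.observe()['time'])
E
```

```text
pics
{'time': 0.0, 'joint_pos': array([ 7.15346182e+01,  2.83172804e+01,  7.71265572e+01,  1.22161768e-03,
        7.46286750e+01, -5.47015975e+00]), 'joint_vel': array([-0.14150337,  0.02046624,  0.07915588, -0.07689089, -0.01213811,
       -0.00742471]), 'effort': array([ 3.39601625e-03, -8.78853822e+01, -3.81831443e+01,  7.06621259e-02,
        5.35027287e-02, -1.35685073e-04]), 'tcp_pos': array([0.14039648, 0.60863972, 0.21331566]), 'tool_rot': array([-1.79927930e+02, -8.08457847e-03,  1.67004448e+02]), 'ft_force': array([ 0.38678322,  0.2323948 , -0.00487562]), 'ft_torque': array([ 0.04685722, -0.00449576, -0.01750725]), 'width': 1.0006446731592307}
scene [-0.17218541  0.3460268   0.65578101] [ 1.8095012  -1.11668066  0.65425382] [[417.5944300249513, 0.0, 322.48099566877227], [0.0, 417.5944300249513, 199.13212917110485], [0.0, 0.0, 1.0]]
board [([0.5771, 0.0196, 0.0002], 0.77), ([0.4137, -0.2757, 0.133], 0.48)]
template [([0.5815, 0.02, 0.0074], 0.92)]
stylus_grip [([0.4135, -0.2747, 0.132], 0.63)]
stylus_ball []
stylus []
rest [([0.4651, -0.2801, 0.001], 0.97)]
rest_home []
dis
[... 1685 characters left out ...]
.5421, 0.0682, 0.0183], 0.95), ([0.5963, -0.0202, 0.0154], 0.91), ([0.5288, 0.051, 0.0118], 0.87), ([0.5689, 0.0701, 0.0169], 0.83)]
mark_4 [([0.5421, 0.0682, 0.0183], 0.95), ([0.5963, -0.0202, 0.0154], 0.91), ([0.5288, 0.051, 0.0118], 0.87), ([0.5689, 0.0701, 0.0169], 0.83)]
mark_8 [([0.5421, 0.0682, 0.0183], 0.95), ([0.5963, -0.0202, 0.0154], 0.91), ([0.5288, 0.051, 0.0118], 0.87), ([0.5689, 0.0701, 0.0169], 0.83)]
tip_case_mid [([0.6776, 0.411, 0.0351], 0.84), ([0.5692, 0.0714, 0.0162], 0.73), ([0.5979, -0.0208, 0.0145], 0.19), ([0.5692, 0.1126, 0.0129], 0.17)]
beaker_mid [([0.65, 0.2744, 0.028], 0.45), ([0.4923, 0.3352, 0.0051], 0.42)]
amber_vial_mid [([0.392, -0.1663, 0.0221], 0.6)]
1.7
```

View pictures.

View pics/scene0.png

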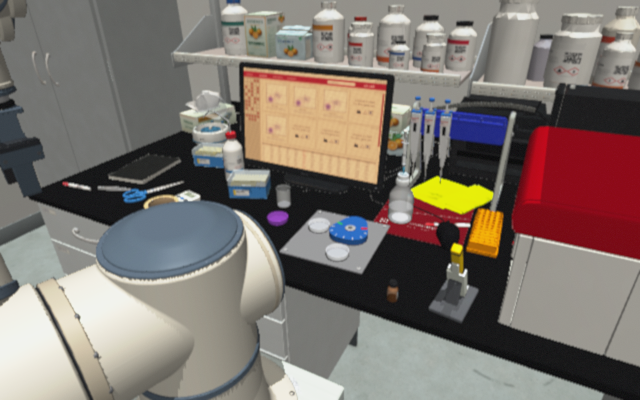

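View pics/top0.png

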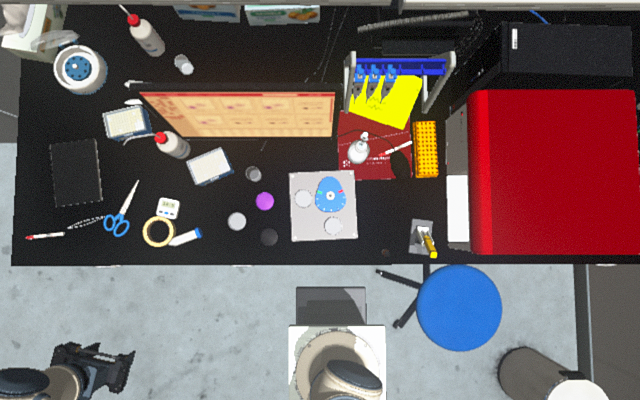

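```bash
cat >> h.py <<'E'
def bp(p,uv,z):
    K=np.array(p['intrinsics']);R=cv2.Rodrigues(np.array(p['rvec'],float))[0];t=np.array(p['tvec'],float).ravel()
    d=R.T@np.linalg.solve(K,np.array([uv[0],uv[1],1.]));c=-R.T@t
    return c+d*(z-c[2])/d[2]
def pj(p,X):
    return cv2.projectPoints(np.array(X,float).reshape(-1,3),np.array(p['rvec'],float),np.array(p['tvec'],float),np.array(p['intrinsics'],float),None)[0].reshape(-1,2)
E
python3 - <<'E'
from h import *
p=snap('top','top1')
im=p['image'][150:270,190:450,::-1]
cv2.imwrite('pics/top1c.png',cv2.resize(im,None,fx=3,fy=3,interpolation=cv2.INTER_CUBIC))
for n,uv,z in [('base',(237,221),.015),('purple',(265,201),.015),('black',(268,237),.015),('left',(303.5,198.5),.021),('front',(334,225.5),.021),('bc',(323,205),.006)]:
    print(n,bp(p,uv,z).round(4))
print(ctrl.observe()['time'])
E
```

```text
base [0.4967 0.3275 0.015 ]
purple [0.5628 0.2356 0.015 ]
black [0.4437 0.2248 0.015 ]
left [0.5705 0.1076 0.021 ]
front [0.4811 0.007  0.021 ]
bc [0.5497 0.043  0.006 ]
1.75
```

View pics/top1c.png

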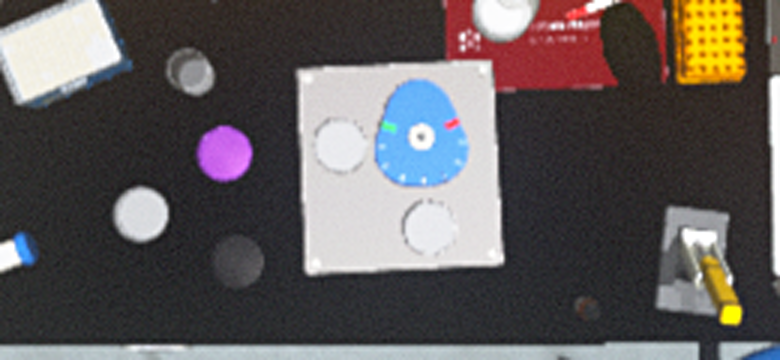

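```bash
cat >> h.py <<'E'
from scipy.spatial.transform import Rotation as Ro
def rpy(a): return Ro.from_euler('xyz',a,degrees=True)
def plan(wps,clos,cur=None,vmax=.040,wmax=6.8):
    """wps: list of (pos, rpy or Ro, nmin). prints rows"""
    s=ctrl.observe(); 
    p=np.array(s['tcp_pos']);r=rpy(s['tool_rot'])
    if cur is not None: p,r=cur
    rows=[]
    for w in wps:
        P=np.array(w[0],float);R_=w[1] if isinstance(w[1],Ro) else rpy(w[1])
        rv=(r.inv()*R_).as_rotvec();
        n=max(int(np.ceil(np.linalg.norm(P-p)/vmax)),int(np.ceil(np.degrees(np.linalg.norm(rv))/wmax)),w[2] if len(w)>2 else 1)
        for k in range(n):
            rk=r*Ro.from_rotvec(rv*k/n)
            d=rk.inv().apply((P-p)/n)
            rows.append([round(float(x),4) for x in d]+[round(float(x),3) for x in rv/n]+[clos])
        p,r=P,R_
    for i in range(0,len(rows),8): print('['+','.join(str([0 if x==0 else x for x in q]).replace(' ','') for q in rows[i:i+8])+']')
    return rows
def st():
    s=ctrl.observe();print('t',round(s['time'],2),'p',np.round(s['tcp_pos'],4),'rot',np.round(s['tool_rot'],1),'f',np.round(s['ft_force'],2),'w',round(s['width'],3));return s
E
python3 - <<'E'
from h import *
plan([((0.35,.40,.20),(180,0,180)),((0.44,.3275,.20),(180,0,180))],0)
E
```

```text
[[-0.0314,-0.0196,0.0017,0,0,-0.028,0],[-0.0308,-0.0204,0.0017,0,0,-0.028,0],[-0.0302,-0.0213,0.0017,0,0,-0.028,0],[-0.0296,-0.0222,0.0017,0,0,-0.028,0],[-0.029,-0.023,0.0017,0,0,-0.028,0],[-0.0283,-0.0238,0.0017,0,0,-0.028,0],[-0.0276,-0.0246,0.0017,0,0,-0.028,0],[-0.0269,-0.0254,0.0017,0,0,-0.028,0]]
[[-0.03,-0.0242,0,0,0,0,0],[-0.03,-0.0242,0,0,0,0,0],[-0.03,-0.0242,0,0,0,0,0]]
```

>>> arm_command(
  motion=[
    [-0.0314, -0.0196, 0.0017, 0, 0, -0.028, 0],
    [-0.0308, -0.0204, 0.0017, 0, 0, -0.028, 0],
    [-0.0302, -0.0213, 0.0017, 0, 0, -0.028, 0],
    [-0.0296, -0.0222, 0.0017, 0, 0, -0.028, 0],
    [-0.029, -0.023, 0.0017, 0, 0, -0.028, 0],
    [-0.0283, -0.0238, 0.0017, 0, 0, -0.028, 0],
    [-0.0276, -0.0246, 0.0017, 0, 0, -0.028, 0],
    [-0.0269, -0.0254, 0.0017, 0, 0, -0.028, 0],
  ],
)

```text
time: 2.42
tcp_pos: [0.3536, 0.3977, 0.1997]
tool_rot: [179.7, 0.1, -179.1]
ft_force: [1.0, 1.4, 0.2]
width: 0.999
```

```bash
python3 - <<'E'
from h import *
st()
plan([((0.44,.3275,.20),(180,0,180))],0)
E
```

```text
t 2.42 p [0.3536 0.3977 0.1997] rot [ 1.797e+02  1.000e-01 -1.791e+02] f [0.95 1.4  0.16] w 0.999
[[-0.0284,-0.0239,-0.0002,0.002,0,0.005,0],[-0.0285,-0.0237,-0.0002,0.002,0,0.005,0],[-0.0287,-0.0236,-0.0001,0.002,0,0.005,0]]
```

Tracking is good.

>>> arm_command(
  motion=[
    [-0.0284, -0.0239, 0, 0, 0, 0.003, 0],
    [-0.0285, -0.0237, 0, 0, 0, 0.003, 0],
    [-0.0287, -0.0236, 0, 0, 0, 0.003, 0],
    [0, 0, 0, 0, 0, 0, 0],
  ],
)

```text
time: 2.75
tcp_pos: [0.4479, 0.3194, 0.1998]
tool_rot: [179.8, 0.2, -179.7]
ft_force: [0.6, -0.5, 0.3]
width: 0.996
```

```bash
python3 - <<'E'
from h import *
st()
p=snap('wrist','w1')
K=p['intrinsics'];R=cv2.Rodrigues(np.array(p['rvec'],float))[0]
print(K,R.round(3),-R.T@np.array(p['tvec']).ravel())
for q in ['dish_base_mid']: print(spotter.mark_of(q,p))
print(pj(p,[(.4967,.3275,.015)]))
E
```

```text
t 2.75 p [0.4479 0.3194 0.1998] rot [ 179.8    0.2 -179.7] f [ 0.62 -0.51  0.26] w 0.996
[[287.82204655   0.         320.32068248]
 [  0.         287.82204655 194.39806247]
 [  0.           0.           1.        ]] [[-0.006  1.     0.005]
 [ 0.955  0.004  0.295]
 [ 0.295  0.006 -0.955]] [0.36432791 0.31778719 0.37067351]
[{'location': [0.5591, 0.236, 0.0076], 'confidence': 0.87}, {'location': [0.4951, 0.3296, 0.0051], 'confidence': 0.76}, {'location': [0.525, 0.0151, 0.0201], 'confidence': 0.45}]
[[325.85585507 210.68688319]]
```

View pics/w1.png

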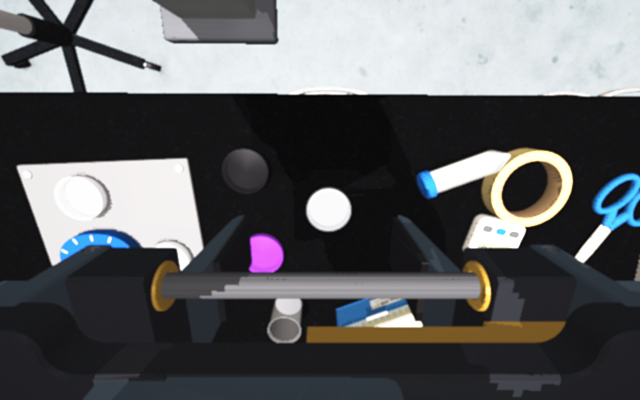

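```bash
cat >> h.py <<'E'
def disc(p,X,z,thr,rad=None,inv=False,save=None):
    """fit ellipse of bright blob near predicted world point X; return world centre at height z"""
    u=pj(p,[X])[0]; g=cv2.cvtColor(p['image'],cv2.COLOR_RGB2GRAY)
    m=(g>thr).astype(np.uint8)
    n,lab,stt,cen=cv2.connectedComponentsWithStats(m)
    i=lab[int(round(u[1])),int(round(u[0]))]
    cs=cv2.findContours((lab==i).astype(np.uint8),cv2.RETR_EXTERNAL,cv2.CHAIN_APPROX_NONE)[0]
    c=max(cs,key=len).reshape(-1,2)
    w=np.array([bp(p,q,z)[:2] for q in c])
    A=np.c_[2*w,np.ones(len(w))];s=np.linalg.lstsq(A,(w**2).sum(1),rcond=None)[0]
    r=np.sqrt(s[2]+s[0]**2+s[1]**2);res=np.abs(np.hypot(*(w-s[:2]).T)-r)
    print('disc',s[:2].round(4),'r',r.round(4),'res',res.mean().round(4),'area',stt[i][4]);return s[:2]
E
python3 - <<'E'
from h import *
p=cams.capture('wrist')
t=cams.capture('top')
for thr in (100,130,160): 
  disc(p,(.4967,.3275,.015),.015,thr); disc(t,(.4967,.3275,.015),.015,thr)
g=cv2.cvtColor(p['image'],cv2.COLOR_RGB2GRAY)
print(g[209,295:365:3])
g=cv2.cvtColor(t['image'],cv2.COLOR_RGB2GRAY)
print(g[222,222:254],g[198,288:320],g[226,318:350])
E
```

```text
disc [0.4953 0.3306] r 0.0299 res 0.0004 area 1577
disc [0.5    0.3296] r 0.0262 res 0.0029 area 217
disc [0.4953 0.3306] r 0.0294 res 0.0004 area 1530
disc [0.5003 0.3287] r 0.0254 res 0.0027 area 205
disc [0.4953 0.3307] r 0.029 res 0.0004 area 1490
disc [0.5008 0.3286] r 0.0237 res 0.003 area 177
[ 14  14  11 125 252 251 251 251 251 251 251 251 251 251 251 252 252 244
  89  14  12  12  14  13]
[ 46  52  48  41  44  66 132 182 201 198 198 195 195 199 200 198 197 194
 199 199 197 195 203 180  68  34  33  40  36  40  40  38] [ 34  67 146 196 196 186 169 192 221 218 219 220 220 219 220 218 218 219
 218 219 220 217 220 218 212 195 180 148 173 190 166 151] [194 201 198 198 203 182 136 206 223 221 219 220 220 220 219 219 220 219
 218 218 218 219 220 227 223 202 200 203 203 201 204 206]
```

```bash
python3 - <<'E'
from h import *
st()
plan([((0.433,-.002,.20),(180,0,180))],0)
E
```

```text
t 2.95 p [0.4426 0.3233 0.1996] rot [ 179.7    0.  -179.4] f [-0.48  0.26  0.29] w 1.0
[[0.0014,-0.0361,-0.0002,0.001,0,0.001,0],[0.0014,-0.0361,-0.0002,0.001,0,0.001,0],[0.0014,-0.0361,-0.0002,0.001,0,0.001,0],[0.0013,-0.0361,-0.0002,0.001,0,0.001,0],[0.0013,-0.0361,-0.0001,0.001,0,0.001,0],[0.0012,-0.0361,-0.0001,0.001,0,0.001,0],[0.0012,-0.0361,-0.0001,0.001,0,0.001,0],[0.0012,-0.0361,-0.0001,0.001,0,0.001,0]]
[[0.0011,-0.0361,-0.0001,0.001,0,0.001,0]]
```

>>> arm_command(
  motion=[
    [0.0014, -0.0361, 0, 0, 0, 0.001, 0],
    [0.0014, -0.0361, 0, 0, 0, 0.001, 0],
    [0.0014, -0.0361, 0, 0, 0, 0.001, 0],
    [0.0013, -0.0361, 0, 0, 0, 0.001, 0],
    [0.0013, -0.0361, 0, 0, 0, 0.001, 0],
    [0.0012, -0.0361, 0, 0, 0, 0.001, 0],
    [0.0012, -0.0361, 0, 0, 0, 0.001, 0],
    [0.0012, -0.036, 0, 0, 0, 0, 0],
  ],
)

```text
time: 3.62
tcp_pos: [0.4299, 0.0392, 0.1979]
tool_rot: [179.5, 0.2, -178.4]
ft_force: [1.1, 0.1, 0.3]
width: 0.998
```

>>> arm_command(
  motion=[
    [0.001, -0.034, 0, 0, 0, 0, 0],
    [0, 0, 0, 0, 0, 0, 0],
  ],
)

```text
time: 3.78
tcp_pos: [0.4289, 0.0014, 0.198]
tool_rot: [179.6, 0.2, -178.3]
ft_force: [0.4, -0.5, -0.1]
width: 0.997
```

```bash
python3 - <<'E'
from h import *
st()
cams.capture('wrist')
p=snap('wrist','w2')
st()
for X in [(.480,.009,.021),(.57,.109,.021)]:
  for thr in (215,235,245): disc(p,X,.021,thr)
for q in ['dish_front_mid','template','board','rest']: print(q,[(d['location'],d['confidence']) for d in spotter.mark_of(q,p)])
E
```

```text
t 3.78 p [0.4289 0.0014 0.198 ] rot [ 179.6    0.2 -178.3] f [ 0.38 -0.51 -0.07] w 0.997
t 3.88 p [0.4288 0.0048 0.1979] rot [ 179.5    0.2 -178.3] f [0.34 0.96 0.16] w 1.0
disc [0.479  0.0111] r 0.0292 res 0.0004 area 1564
disc [0.4789 0.011 ] r 0.0288 res 0.0004 area 1517
disc [0.4789 0.0111] r 0.0282 res 0.0004 area 1458
disc [0.6139 0.0055] r 0.388 res 0.0696 area 192712
disc [0.6252 0.0042] r 0.3849 res 0.0666 area 218867
disc [0.5735 0.0163] r 0.409 res 0.0609 area 247607
dish_front_mid [([0.4794, 0.0112, 0.0122], 0.7), ([0.5279, 0.0155, 0.0216], 0.21)]
template [([0.583, 0.0198, 0.0086], 0.79)]
board [([0.5813, 0.0203, -0.0013], 0.91), ([0.5303, 0.043, 0.0151], 0.4)]
rest [([0.4648, -0.2835, -0.0029], 0.77)]
```

View pics/w2.png

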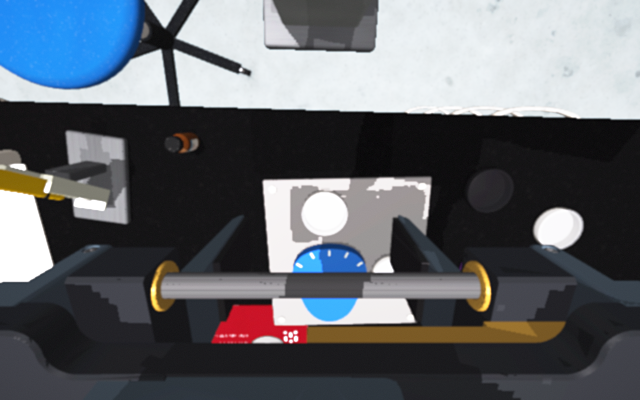

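```bash
python3 - <<'E'
from h import *
plan([((0.479,.011,.06),(180,0,180)),((0.479,.011,.011),(180,0,180),3)],0)
E
```

```text
[[-0.0124,0.0005,0.0345,0.002,0.001,0.008,0],[-0.0124,0.0007,0.0345,0.002,0.001,0.008,0],[-0.0125,0.0009,0.0345,0.002,0.001,0.008,0],[-0.0125,0.001,0.0345,0.002,0.001,0.008,0],[0,0,0.0163,0,0,0,0],[0,0,0.0163,0,0,0,0],[0,0,0.0163,0,0,0,0]]
```

>>> arm_command(
  motion=[
    [-0.0124, 0.0005, 0.0345, 0.002, 0.001, 0.008, 0],
    [-0.0124, 0.0007, 0.0345, 0.002, 0.001, 0.008, 0],
    [-0.0125, 0.0009, 0.0345, 0.002, 0.001, 0.008, 0],
    [-0.0125, 0.001, 0.0345, 0.002, 0.001, 0.008, 0],
    [0, 0, 0.012, 0, 0, 0, 0],
    [0, 0, 0.012, 0, 0, 0, 0],
    [0, 0, 0, 0, 0, 0, 0],
  ],
)

```text
time: 4.67
tcp_pos: [0.4849, 0.0206, 0.0306]
tool_rot: [-180.0, 0.4, -179.2]
ft_force: [-2.0, 0.9, -0.3]
width: 1.001
```

```bash
python3 - <<'E'
from h import *
st()
plan([((0.479,.011,.0105),(180,0,180),3)],0)
E
```

```text
t 4.67 p [0.4849 0.0206 0.0306] rot [-180.     0.4 -179.2] f [-1.98  0.88 -0.27] w 1.001
[[0.0021,-0.0032,0.0067,0,0.002,0.004,0],[0.002,-0.0032,0.0067,0,0.002,0.004,0],[0.002,-0.0032,0.0067,0,0.002,0.004,0]]
```

>>> arm_command(
  motion=[
    [0.005, -0.009, 0, 0, 0.003, 0.008, 0],
    [0, 0, 0, 0, 0, 0, 0],
    [0, 0, 0, 0, 0, 0, 0],
  ],
)

```text
time: 4.92
tcp_pos: [0.4794, 0.0131, 0.0312]
tool_rot: [-180.0, 0.2, -179.5]
ft_force: [0.1, 0.5, 0.2]
width: 0.996
```

```bash
python3 - <<'E'
from h import *
st()
plan([((0.479,.011,.0105),(180,0,180),3)],0)
E
```

```text
t 4.92 p [0.4794 0.0131 0.0312] rot [-180.     0.2 -179.5] f [0.14 0.53 0.18] w 0.996
[[0.0002,-0.0007,0.0069,0,0.001,0.003,0],[0.0002,-0.0007,0.0069,0,0.001,0.003,0],[0.0002,-0.0007,0.0069,0,0.001,0.003,0]]
```

>>> arm_command(
  motion=[
    [0.0002, -0.001, 0.0069, 0, 0, 0.003, 0],
    [0.0002, -0.001, 0.0069, 0, 0, 0.002, 0],
    [0, 0, 0.0065, 0, 0, 0, 0],
    [0, 0, 0, 0, 0, 0, 0],
  ],
  newtons=15,
)

```text
time: 5.25
tcp_pos: [0.4807, 0.0108, 0.0118]
tool_rot: [-180.0, 0.5, -179.8]
ft_force: [-1.0, -0.2, -0.8]
width: 1.0
```

>>> arm_command(
  motion=[
    [0, 0, 0, 0, 0, 0, 0.6],
    [0, 0, 0, 0, 0, 0, 0.6],
    [0, 0, 0, 0, 0, 0, 0.6],
    [0, 0, 0, 0, 0, 0, 0.6],
  ],
  newtons=15,
)

```text
time: 5.58
tcp_pos: [0.4805, 0.0108, 0.0114]
tool_rot: [-180.0, 0.4, -179.8]
ft_force: [0.4, 1.2, 1.0]
width: 0.738
```

```bash
python3 - <<'E'
from h import *
st()
p=snap('wrist','w3')
plan([((0.479,.011,.07),(180,0,180),2)],.6)
E
```

```text
t 5.58 p [0.4805 0.0108 0.0114] rot [-180.     0.4 -179.8] f [0.37 1.17 0.99] w 0.738
[[0.0005,0.0001,-0.0293,0,0.004,0.001,0.6],[0.0006,0.0001,-0.0293,0,0.004,0.001,0.6]]
```

View pics/w3.png

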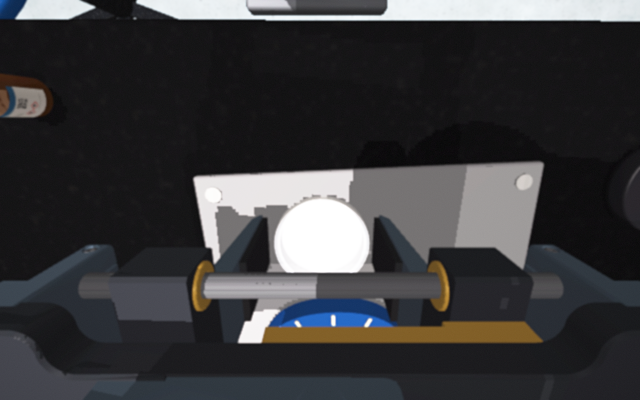

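Dish (about 322,240) sits centred between the fingers, which are still closing (width 0.738).

>>> arm_command(
  motion=[
    [0, 0, 0, 0, 0, 0, 0.6],
    [0, 0, 0, 0, 0, 0, 0.6],
    [0, 0, 0, 0, 0, 0, 0.6],
    [0, 0, 0, 0, 0, 0, 0.6],
  ],
)

```text
time: 5.97
tcp_pos: [0.4807, 0.0108, 0.0117]
tool_rot: [-180.0, 0.5, -179.8]
ft_force: [-0.5, -0.6, -0.2]
width: 0.644
```

```bash
python3 - <<'E'
from h import *
st()
p=snap('wrist','w4')
disc(p,(.4789,.011,.021),.021,245)
disc(p,(.4789,.011,.021),.021,230)
plan([((0.479,.011,.07),(180,0,180),2)],.6)
E
```

```text
t 5.97 p [0.4807 0.0108 0.0117] rot [-180.     0.5 -179.8] f [-0.47 -0.64 -0.22] w 0.644
disc [0.4767 0.0104] r 0.027 res 0.0015 area 5466
disc [0.4766 0.0104] r 0.0273 res 0.0016 area 5682
[[0.0006,0.0001,-0.0291,0,0.004,0.001,0.6],[0.0007,0.0001,-0.0291,0,0.004,0.001,0.6]]
```

```bash
python3 - <<'E'
from h import *
plan([((0.4807,.011,.08),(180,0,180),2),((0.497,.3304,.08),(180,0,180))],.6)
E
```

```text
[[-0.0003,0.0001,-0.0341,0,0.004,0.001,0.6],[-0.0001,0.0001,-0.0341,0,0.004,0.001,0.6],[-0.002,0.0399,0,0,0,0,0.6],[-0.002,0.0399,0,0,0,0,0.6],[-0.002,0.0399,0,0,0,0,0.6],[-0.002,0.0399,0,0,0,0,0.6],[-0.002,0.0399,0,0,0,0,0.6],[-0.002,0.0399,0,0,0,0,0.6]]
[[-0.002,0.0399,0,0,0,0,0.6],[-0.002,0.0399,0,0,0,0,0.6]]
```

>>> arm_command(
  motion=[
    [0, 0, -0.03, 0, 0.004, 0.001, 0.6],
    [0, 0, -0.036, 0, 0.004, 0.001, 0.6],
    [-0.002, 0.02, 0, 0, 0, 0, 0.6],
    [-0.002, 0.0399, 0, 0, 0, 0, 0.6],
    [-0.002, 0.0399, 0, 0, 0, 0, 0.6],
    [-0.002, 0.0399, 0, 0, 0, 0, 0.6],
    [-0.002, 0.0399, 0, 0, 0, 0, 0.6],
    [-0.002, 0.0399, 0, 0, 0, 0, 0.6],
  ],
)

```text
time: 6.68
tcp_pos: [0.4936, 0.2327, 0.0815]
tool_rot: [-180.0, 0.0, 179.4]
ft_force: [1.0, -0.7, -0.4]
width: 0.647
```

```bash
python3 - <<'E'
from h import *
st()
plan([((0.497,.3304,.08),(180,0,180))],.6)
E
```

```text
t 6.68 p [0.4936 0.2327 0.0815] rot [-180.     0.   179.4] f [ 1.04 -0.71 -0.43] w 0.647
[[-0.0008,0.0326,0.0005,0,0,-0.003,0.6],[-0.0009,0.0326,0.0005,0,0,-0.003,0.6],[-0.001,0.0326,0.0005,0,0,-0.003,0.6]]
```

>>> arm_command(
  motion=[
    [-0.001, 0.033, 0.0005, 0, 0, -0.003, 0.6],
    [-0.001, 0.033, 0.0005, 0, 0, -0.003, 0.6],
    [-0.001, 0.028, 0.0005, 0, 0, -0.003, 0.6],
    [0, 0, 0, 0, 0, 0, 0.6],
    [0, 0, 0, 0, 0, 0, 0.6],
  ],
)

```text
time: 7.1
tcp_pos: [0.4958, 0.3402, 0.0799]
tool_rot: [179.9, 0.2, -179.6]
ft_force: [-0.6, -1.3, -1.0]
width: 0.646
```

```bash
python3 - <<'E'
from h import *
st()
p=snap('wrist','w5')
plan([((0.497,.3304,.04),(180,0,180),2)],.6)
E
```

```text
t 7.1 p [0.4958 0.3402 0.0799] rot [ 179.9    0.2 -179.6] f [-0.55 -1.29 -0.96] w 0.646
[[-0.0005,-0.0048,0.02,0.001,0.001,0.003,0.6],[-0.0005,-0.0048,0.02,0.001,0.001,0.003,0.6]]
```

View pics/w5.png

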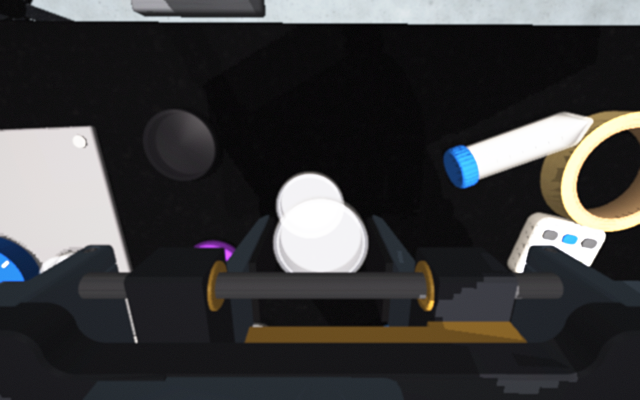

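>>> arm_command(
  motion=[
    [-0.0005, -0.0048, 0.02, 0, 0.001, 0.003, 0.6],
    [-0.0005, -0.0048, 0.02, 0, 0.001, 0.003, 0.6],
    [0, 0, 0, 0, 0, 0, 0.6],
    [0, 0, 0, 0, 0, 0, 0.6],
  ],
)

```text
time: 7.48
tcp_pos: [0.4975, 0.3275, 0.0399]
tool_rot: [179.9, 0.1, 179.9]
ft_force: [-0.0, -0.2, 0.7]
width: 0.644
```

```bash
python3 - <<'E'
from h import *
st()
p=snap('wrist','w6')
cv2.imwrite('pics/w6c.png',cv2.resize(p['image'][150:300,220:420,::-1],None,fx=4,fy=4))
s=ctrl.observe()
R=rpy(s['tool_rot']);c=np.array(s['tcp_pos'])
plan([((0.497,.3304,.0215),(180,0,180),3)],.6)
E
```

```text
t 7.48 p [0.4975 0.3275 0.0399] rot [1.799e+02 1.000e-01 1.799e+02] f [-0.05 -0.18  0.73] w 0.644
[[0.0001,0.001,0.0061,0.001,0,-0.001,0.6],[0.0001,0.001,0.0061,0.001,0,-0.001,0.6],[0.0001,0.001,0.0061,0.001,0,-0.001,0.6]]
```

View pics/w6c.png

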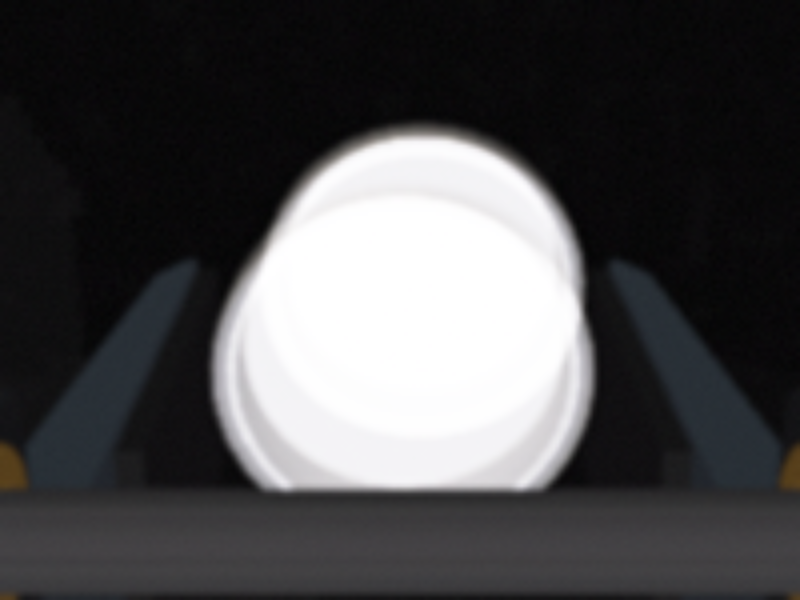

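>>> arm_command(
  motion=[
    [0.0001, 0.002, 0.004, 0, 0, -0.001, 0.6],
    [0.0001, 0.001, 0.004, 0, 0, -0.001, 0.6],
    [0, 0, 0.003, 0, 0, 0, 0.6],
    [0, 0, 0, 0, 0, 0, 0.6],
    [0, 0, 0, 0, 0, 0, 0.6],
  ],
)

```text
time: 7.95
tcp_pos: [0.4987, 0.3308, 0.031]
tool_rot: [179.8, 0.3, 179.9]
ft_force: [0.4, 0.3, -0.7]
width: 0.65
```

```bash
cat >> h.py <<'E'
def circ(p,img,c,z,r,col,f,off):
    a=np.linspace(0,2*np.pi,90);u=pj(p,np.c_[c[0]+r*np.cos(a),c[1]+r*np.sin(a),np.full(90,z)])
    cv2.polylines(img,[((u-off+.5)*f-.5).astype(np.int32)],True,col,1)
E
python3 - <<'E'
from h import *
s=st()
p=snap('wrist','w7')
img=cv2.resize(p['image'][150:300,220:420,::-1],None,fx=4,fy=4)
circ(p,img,(.4953,.3306),.015,.0297,(0,0,255),4,(220,150))
circ(p,img,(.4953,.3306),.0,.0297,(0,128,255),4,(220,150))
c=s['tcp_pos'];d=(c[0]-.0017,c[1]+.0002)
circ(p,img,d,c[2]-.0117+.021,.0297,(0,160,0),4,(220,150))
circ(p,img,d,c[2]-.0117+.006,.0297,(0,255,0),4,(220,150))
cv2.imwrite('pics/w7c.png',img)
plan([((0.497,.3304,.0212),(180,0,180),1)],.6)
E
```

```text
t 7.95 p [0.4987 0.3308 0.031 ] rot [179.8   0.3 179.9] f [ 0.37  0.26 -0.7 ] w 0.65
[[0.0018,-0.0005,0.0099,0.004,0.004,-0.001,0.6]]
```

View pics/w7c.png

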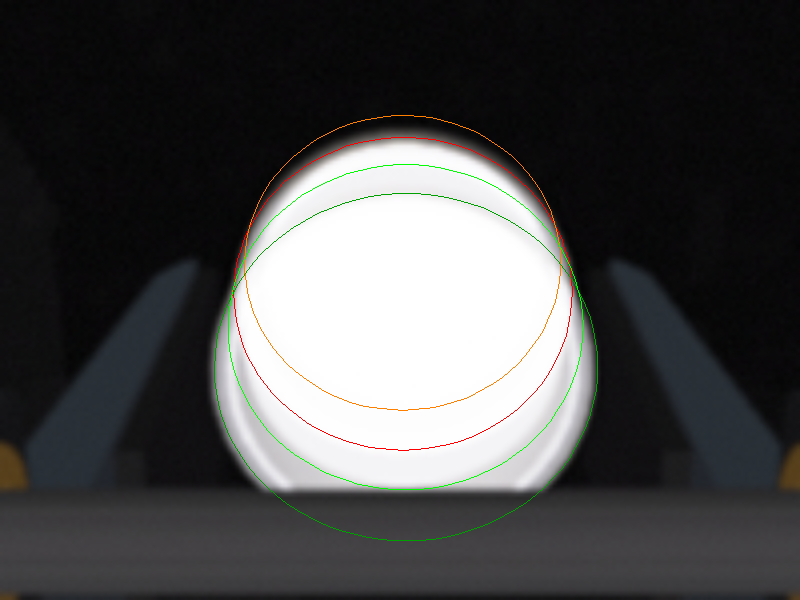

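>>> arm_command(
  motion=[
    [0.0017, -0.0003, 0.003, 0.002, 0.004, 0, 0.6],
    [0, 0, 0.003, 0, 0, 0, 0.6],
    [0, 0, 0.002, 0, 0, 0, 0.6],
    [0, 0, 0, 0, 0, 0, 0.6],
  ],
)

```text
time: 8.33
tcp_pos: [0.497, 0.3308, 0.0227]
tool_rot: [179.9, 0.0, 180.0]
ft_force: [0.5, -0.3, -0.1]
width: 0.645
```

```bash
python3 - <<'E'
from h import *
s=st()
plan([((0.497,.3304,.0207),(180,0,180),1)],.6)
E
```

```text
t 8.33 p [0.497  0.3308 0.0227] rot [179.9   0.  180. ] f [ 0.52 -0.32 -0.14] w 0.645
[[0,-0.0004,0.002,0.002,0.001,-0.001,0.6]]
```

>>> arm_command(
  motion=[
    [0, -0.0004, 0.0015, 0.002, 0, 0, 0.6],
    [0, 0, 0.001, 0, 0, 0, 0.6],
    [0, 0, 0, 0, 0, 0, 0.6],
    [0, 0, 0, 0, 0, 0, 0.6],
  ],
)

```text
time: 8.67
tcp_pos: [0.497, 0.3303, 0.0201]
tool_rot: [-180.0, 0.0, 180.0]
ft_force: [-0.3, -1.1, 2.3]
width: 0.645
```

>>> arm_command(
  motion=[
    [0, 0, 0, 0, 0, 0, 0.3],
    [0, 0, 0, 0, 0, 0, 0.2],
    [0, 0, 0, 0, 0, 0, 0.1],
    [0, 0, 0, 0, 0, 0, 0.1],
    [0, 0, -0.01, 0, 0, 0, 0],
    [0, 0, -0.03, 0, 0, 0, 0],
    [0, 0, -0.04, 0, 0, 0, 0],
    [0.02, 0, -0.03, 0, 0, 0, 0],
  ],
)

```text
time: 9.33
tcp_pos: [0.4762, 0.3287, 0.1293]
tool_rot: [-179.7, -0.4, 179.9]
ft_force: [1.1, -0.2, 1.1]
width: 0.994
```

```bash
python3 - <<'E'
from h import *
s=st()
plan([((0.445,.320,.2),(180,0,180),1)],0)
E
```

```text
t 9.33 p [0.4762 0.3287 0.1293] rot [-179.7   -0.4  179.9] f [ 1.11 -0.22  1.06] w 0.994
[[0.0159,-0.0046,-0.0352,-0.003,-0.004,-0.001,0],[0.0157,-0.0045,-0.0353,-0.003,-0.004,-0.001,0]]
```

>>> arm_command(
  motion=[
    [0.016, -0.0046, -0.0352, -0.003, -0.004, 0, 0],
    [0.016, -0.0045, -0.0353, -0.003, -0.004, 0, 0],
    [0, 0, 0, 0, 0, 0, 0],
  ],
)

```text
time: 9.58
tcp_pos: [0.4423, 0.3203, 0.2102]
tool_rot: [179.7, 0.3, 179.9]
ft_force: [1.4, 1.4, 1.1]
width: 1.002
```

```bash
python3 - <<'E'
from h import *
s=st()
p=snap('wrist','w8')
f=5;o=np.array((250,140))
img=cv2.resize(p['image'][140:260,250:400,::-1],None,fx=f,fy=f)
circ(p,img,(.4953,.3306),.03,.0297,(0,160,0),f,o)
circ(p,img,(.4953,.3306),.015,.0297,(0,0,255),f,o)
cv2.imwrite('pics/w8c.png',img)
disc(p,(.4953,.3306,.03),.03,240)
disc(p,(.4953,.3306,.03),.03,130)
E
```

```text
t 9.58 p [0.4423 0.3203 0.2102] rot [179.7   0.3 179.9] f [1.43 1.39 1.08] w 1.002
disc [0.4918 0.3302] r 0.0283 res 0.0006 area 1442
disc [0.493 0.33 ] r 0.0306 res 0.0009 area 1686
```

View pics/w8c.png

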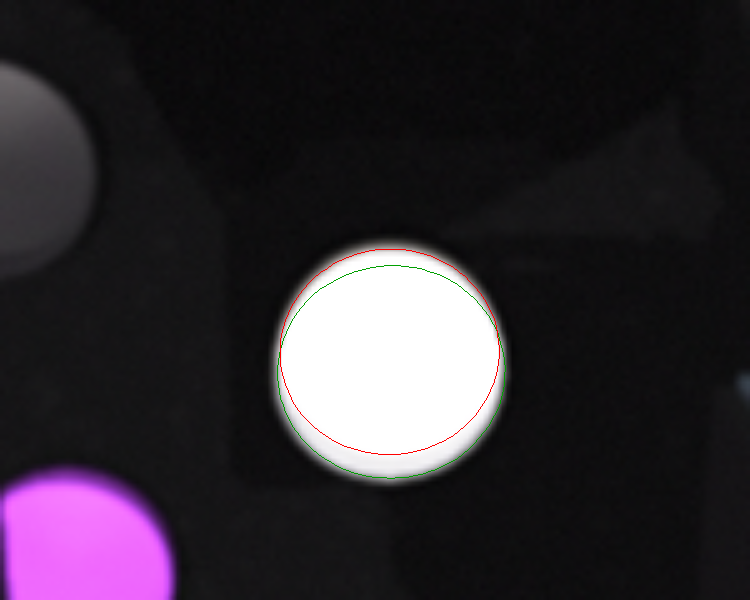

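```bash
python3 - <<'E'
from h import *
s=st()
plan([((0.495,.382,.21),(180,0,90),1)],0)
E
```

```text
t 9.63 p [0.4429 0.3203 0.208 ] rot [179.8   0.3 179.9] f [-0.65  0.33 -0.12] w 1.001
[[-0.0037,0.0044,-0.0001,0.001,0,0.112,0],[-0.0032,0.0048,-0.0001,0.001,0,0.112,0],[-0.0026,0.0051,-0.0001,0.001,0,0.112,0],[-0.002,0.0054,-0.0001,0.001,0,0.112,0],[-0.0014,0.0056,-0.0001,0.001,0,0.112,0],[-0.0008,0.0057,-0.0001,0.001,0,0.112,0],[-0.0002,0.0058,-0.0001,0.001,0,0.112,0],[0.0005,0.0057,-0.0001,0.001,0,0.112,0]]
[[0.0011,0.0057,-0.0001,0.001,0,0.112,0],[0.0018,0.0055,-0.0001,0.001,0,0.112,0],[0.0024,0.0053,-0.0001,0.001,0,0.112,0],[0.0029,0.005,-0.0001,0.001,0,0.112,0],[0.0035,0.0046,-0.0001,0.001,0,0.112,0],[0.004,0.0042,-0.0001,0.001,0,0.112,0]]
```

>>> arm_command(
  motion=[
    [-0.0037, 0.0044, 0, 0, 0, 0.112, 0],
    [-0.0032, 0.0048, 0, 0, 0, 0.112, 0],
    [-0.0026, 0.0051, 0, 0, 0, 0.112, 0],
    [-0.002, 0.0054, 0, 0, 0, 0.112, 0],
    [-0.0014, 0.0056, 0, 0, 0, 0.112, 0],
    [-0.0008, 0.0057, 0, 0, 0, 0.112, 0],
    [-0.0002, 0.0058, 0, 0, 0, 0.112, 0],
    [0.0005, 0.0057, 0, 0, 0, 0.112, 0],
  ],
)

```text
time: 10.3
tcp_pos: [0.4731, 0.3549, 0.2079]
tool_rot: [179.8, 0.0, 126.5]
ft_force: [0.1, 0.1, 0.4]
width: 0.998
```

>>> arm_command(
  motion=[
    [0.0011, 0.0057, 0, 0, 0, 0.112, 0],
    [0.0018, 0.0055, 0, 0, 0, 0.112, 0],
    [0.0024, 0.0053, 0, 0, 0, 0.112, 0],
    [0.0029, 0.005, 0, 0, 0, 0.112, 0],
    [0.0035, 0.0046, 0, 0, 0, 0.112, 0],
    [0.004, 0.0042, 0, 0, 0, 0.11, 0],
    [0, 0, 0, 0, 0, 0, 0],
  ],
)

```text
time: 10.88
tcp_pos: [0.498, 0.3807, 0.2034]
tool_rot: [-179.8, 0.2, 85.7]
ft_force: [-0.5, 0.3, -0.6]
width: 1.001
```

```bash
python3 - <<'E'
from h import *
s=st()
cams.capture('wrist')
p=snap('wrist','w9')
f=5;u=pj(p,[(.4953,.3306,.03)])[0];o=(u-(75,60)).astype(int)
img=cv2.resize(p['image'][o[1]:o[1]+120,o[0]:o[0]+150,::-1],None,fx=f,fy=f)
circ(p,img,(.4953,.3306),.03,.0297,(0,160,0),f,o)
circ(p,img,(.4953,.3306),.015,.0297,(0,0,255),f,o)
cv2.imwrite('pics/w9c.png',img)
disc(p,(.4953,.3306,.03),.03,240)
disc(p,(.4953,.3306,.03),.03,130)
st()
plan([((0.57,.159,.21),(180,0,90),1)],0)
E
```

```text
t 10.88 p [0.498  0.3807 0.2034] rot [-179.8    0.2   85.7] f [-0.46  0.27 -0.56] w 1.001
disc [0.4965 0.3349] r 0.0254 res 0.0007 area 1223
disc [0.4964 0.3334] r 0.0303 res 0.001 area 1716
t 10.98 p [0.4972 0.3801 0.2034] rot [-179.8    0.2   86.2] f [-0.55 -0.48  0.24] w 1.0
[[-0.036,0.0145,-0.0011,-0.001,0,-0.011,0],[-0.0361,0.0141,-0.0011,-0.001,0,-0.011,0],[-0.0363,0.0137,-0.0011,-0.001,0,-0.011,0],[-0.0364,0.0133,-0.0011,-0.001,0,-0.011,0],[-0.0366,0.0129,-0.0011,-0.001,0,-0.011,0],[-0.0367,0.0125,-0.0011,-0.001,0,-0.011,0]]
```

View pics/w9c.png

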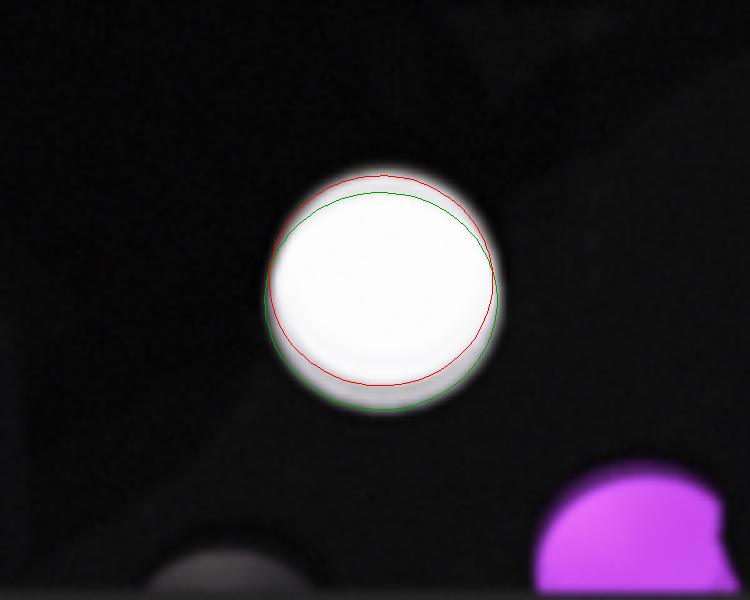

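>>> arm_command(
  motion=[
    [-0.036, 0.0145, -0.001, 0, 0, -0.011, 0],
    [-0.0361, 0.0141, -0.001, 0, 0, -0.011, 0],
    [-0.0363, 0.0137, -0.001, 0, 0, -0.011, 0],
    [-0.0364, 0.0133, -0.001, 0, 0, -0.011, 0],
    [-0.0366, 0.0129, -0.001, 0, 0, -0.011, 0],
    [-0.033, 0.012, -0.001, 0, 0, -0.011, 0],
    [0, 0, 0, 0, 0, 0, 0],
  ],
)

```text
time: 11.57
tcp_pos: [0.5715, 0.1554, 0.2083]
tool_rot: [-179.6, 0.2, 92.4]
ft_force: [0.3, 0.1, 0.0]
width: 0.999
```

```bash
python3 - <<'E'
from h import *
s=st()
cams.capture('wrist')
p=snap('wrist','w10')
for th in (210,225,240): disc(p,(.569,.110,.021),.021,th)
s=st()
f=5;u=pj(p,[(.569,.11,.021)])[0];o=(u-(75,60)).astype(int)
img=cv2.resize(p['image'][o[1]:o[1]+120,o[0]:o[0]+150,::-1],None,fx=f,fy=f)
circ(p,img,(.569,.11),.021,.0297,(0,160,0),f,o)
cv2.imwrite('pics/w10c.png',img)
E
```

```text
t 11.57 p [0.5715 0.1554 0.2083] rot [-179.6    0.2   92.4] f [0.25 0.09 0.04] w 0.999
disc [0.5538 0.0946] r 0.0924 res 0.0219 area 11043
disc [0.5767 0.0714] r 0.0778 res 0.0219 area 6442
disc [0.5716 0.1096] r 0.0288 res 0.0006 area 1419
t 11.67 p [0.5699 0.1592 0.2081] rot [-1.796e+02  1.000e-01  9.240e+01] f [-0.66  0.6   0.24] w 1.001
```

View pics/w10c.png

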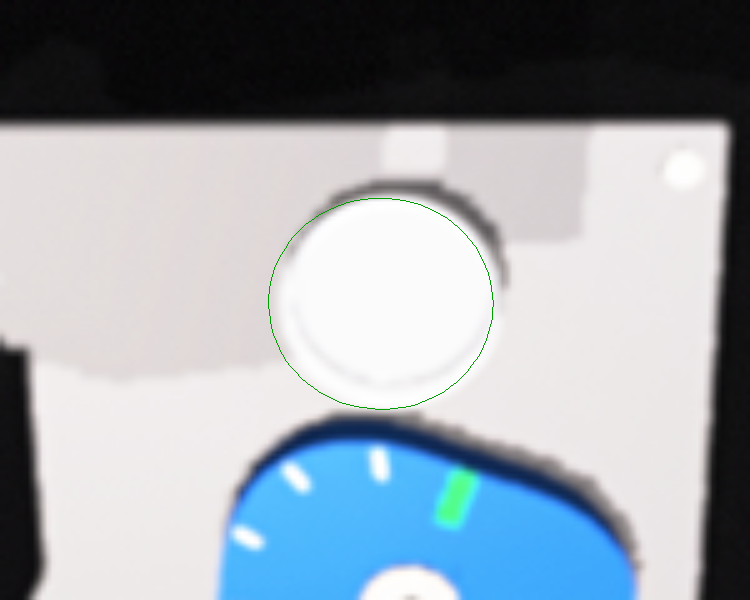

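View pics/w10.png

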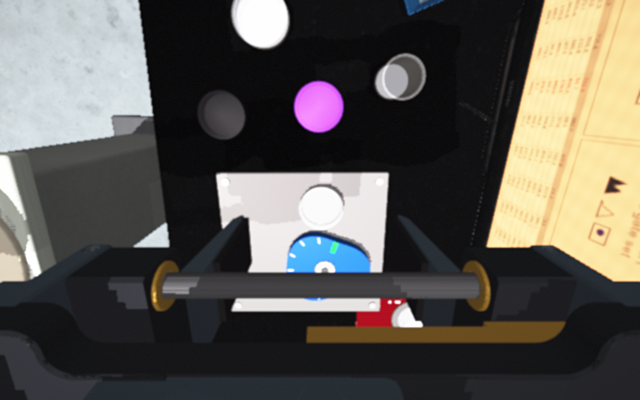

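```bash
python3 - <<'E'
from h import *
plan([((0.571,.110,.045),(180,0,90),6)],0)
E
```

```text
[[-0.0081,0.0001,0.0272,-0.001,0,0.007,0],[-0.0082,0.0001,0.0272,-0.001,0,0.007,0],[-0.0082,0.0001,0.0272,-0.001,0,0.007,0],[-0.0082,0.0001,0.0272,-0.001,0,0.007,0],[-0.0082,0.0001,0.0272,-0.001,0,0.007,0],[-0.0082,0.0002,0.0272,-0.001,0,0.007,0]]
```

>>> arm_command(
  motion=[
    [-0.008, 0.0001, 0.0272, -0.001, 0, 0.007, 0],
    [-0.008, 0.0001, 0.0272, -0.001, 0, 0.007, 0],
    [-0.008, 0.0001, 0.0272, -0.001, 0, 0.007, 0],
    [-0.008, 0.0001, 0.0272, -0.001, 0, 0.007, 0],
    [-0.008, 0.0001, 0.0272, -0.001, 0, 0.007, 0],
    [-0.008, 0, 0.025, -0.001, 0, 0.007, 0],
    [0, 0, 0, 0, 0, 0, 0],
    [0, 0, 0, 0, 0, 0, 0],
  ],
)

```text
time: 12.33
tcp_pos: [0.5688, 0.1184, 0.0434]
tool_rot: [179.9, -0.1, 91.4]
ft_force: [0.2, 0.1, 0.9]
width: 0.994
```

```bash
python3 - <<'E'
from h import *
st()
plan([((0.571,.110,.0115),(180,0,90),4)],0)
E
```

```text
t 12.33 p [0.5688 0.1184 0.0434] rot [ 1.799e+02 -1.000e-01  9.140e+01] f [0.25 0.07 0.86] w 0.994
[[-0.0021,0.0005,0.008,0.001,0,0.006,0],[-0.0021,0.0005,0.008,0.001,0,0.006,0],[-0.0021,0.0005,0.008,0.001,0,0.006,0],[-0.0021,0.0005,0.008,0.001,0,0.006,0]]
```

>>> arm_command(
  motion=[
    [-0.004, 0.001, 0.005, 0, 0, 0.008, 0],
    [-0.004, 0.001, 0.008, 0, 0, 0.008, 0],
    [0, 0, 0.008, 0, 0, 0.006, 0],
    [0, 0, 0.004, 0, 0, 0, 0],
    [0, 0, 0, 0, 0, 0, 0],
    [0, 0, 0, 0, 0, 0, 0],
  ],
)

```text
time: 12.83
tcp_pos: [0.5737, 0.1131, 0.0211]
tool_rot: [179.5, -0.1, 90.3]
ft_force: [0.5, 1.0, 0.6]
width: 0.998
```

```bash
python3 - <<'E'
from h import *
st()
plan([((0.571,.110,.0115),(180,0,90),1)],0)
E
```

```text
t 12.83 p [0.5737 0.1131 0.0211] rot [ 1.795e+02 -1.000e-01  9.030e+01] f [0.54 1.03 0.57] w 0.998
[[-0.0031,-0.0028,0.0096,0.009,-0.002,0.006,0]]
```

>>> arm_command(
  motion=[
    [-0.003, -0.0028, 0.005, 0.009, -0.002, 0.005, 0],
    [0, 0, 0.004, 0, 0, 0, 0],
    [0, 0, 0, 0, 0, 0, 0],
    [0, 0, 0, 0, 0, 0, 0.6],
    [0, 0, 0, 0, 0, 0, 0.6],
    [0, 0, 0, 0, 0, 0, 0.6],
    [0, 0, 0, 0, 0, 0, 0.6],
    [0, 0, 0, 0, 0, 0, 0.6],
  ],
)

```text
time: 13.5
tcp_pos: [0.5713, 0.1099, 0.0121]
tool_rot: [180.0, -0.0, 90.0]
ft_force: [-0.0, -0.7, 0.0]
width: 0.667
```

```bash
python3 - <<'E'
from h import *
st()
E
```

```text
t 13.5 p [0.5713 0.1099 0.0121] rot [180.  -0.  90.] f [-0.04 -0.71  0.  ] w 0.667
```

>>> arm_command(
  motion=[
    [0, 0, 0, 0, 0, 0, 0.6],
    [0, 0, 0, 0, 0, 0, 0.6],
    [0, 0, 0, 0, 0, 0, 0.6],
    [0, 0, 0, 0, 0, 0, 0.6],
  ],
)

```text
time: 13.83
tcp_pos: [0.5714, 0.11, 0.0123]
tool_rot: [180.0, -0.0, 90.0]
ft_force: [0.0, -0.1, -1.0]
width: 0.648
```

```bash
python3 - <<'E'
from h import *
s=st()
p=snap('wrist','w11')
f=4;u=pj(p,[(.571,.11,.021)])[0];o=(u-(100,75)).astype(int)
img=cv2.resize(p['image'][o[1]:o[1]+150,o[0]:o[0]+200,::-1],None,fx=f,fy=f)
c=s['tcp_pos']
circ(p,img,(c[0],.11),.021,.0297,(0,160,0),f,o)
circ(p,img,(c[0],.11),.006,.0297,(0,0,255),f,o)
cv2.imwrite('pics/w11c.png',img)
E
```

```text
t 13.83 p [0.5714 0.11   0.0123] rot [180.  -0.  90.] f [ 0.04 -0.09 -1.01] w 0.648
```

View pics/w11c.png

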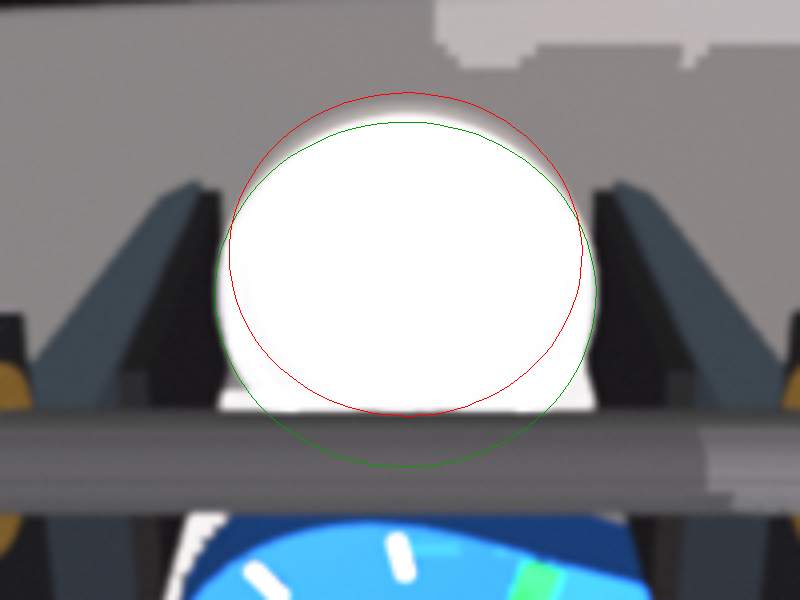

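```bash
python3 - <<'E'
from h import *
plan([((0.5714,.110,.09),(180,0,90),3),((0.4957,.3308,.09),(180,0,90),7)],.6)
E
```

```text
[[0,0,-0.0259,0,0,0,0.6],[0,0,-0.0259,0,0,0,0.6],[0,0,-0.0259,0,0,0,0.6],[0.0315,-0.0108,0,0,0,0,0.6],[0.0315,-0.0108,0,0,0,0,0.6],[0.0315,-0.0108,0,0,0,0,0.6],[0.0315,-0.0108,0,0,0,0,0.6],[0.0315,-0.0108,0,0,0,0,0.6]]
[[0.0315,-0.0108,0,0,0,0,0.6],[0.0315,-0.0108,0,0,0,0,0.6]]
```

>>> arm_command(
  motion=[
    [0, 0, -0.0259, 0, 0, 0, 0.6],
    [0, 0, -0.0259, 0, 0, 0, 0.6],
    [0, 0, -0.0259, 0, 0, 0, 0.6],
    [0.02, -0.007, 0, 0, 0, 0, 0.6],
    [0.0315, -0.0108, 0, 0, 0, 0, 0.6],
    [0.0315, -0.0108, 0, 0, 0, 0, 0.6],
    [0.0315, -0.0108, 0, 0, 0, 0, 0.6],
    [0.0315, -0.0108, 0, 0, 0, 0, 0.6],
  ],
)

```text
time: 14.55
tcp_pos: [0.5223, 0.2555, 0.0941]
tool_rot: [179.9, -0.0, 89.5]
ft_force: [0.0, -0.4, -0.5]
width: 0.642
```

```bash
python3 - <<'E'
from h import *
st()
plan([((0.4957,.3308,.09),(180,0,90))],.6)
E
```

```text
t 14.55 p [0.5223 0.2555 0.0941] rot [179.9  -0.   89.5] f [ 0.04 -0.39 -0.48] w 0.642
[[0.0375,-0.0136,0.002,0.001,0,-0.004,0.6],[0.0376,-0.0134,0.002,0.001,0,-0.004,0.6]]
```

>>> arm_command(
  motion=[
    [0.034, -0.0136, 0.002, 0, 0, -0.004, 0.6],
    [0.03, -0.0125, 0.002, 0, 0, -0.004, 0.6],
    [0, 0, 0, 0, 0, 0, 0.6],
    [0, 0, 0, 0, 0, 0, 0.6],
    [0, 0, 0, 0, 0, 0, 0.6],
  ],
)

```text
time: 14.97
tcp_pos: [0.4923, 0.3288, 0.0903]
tool_rot: [179.8, -0.1, 90.4]
ft_force: [0.1, -0.8, -0.9]
width: 0.644
```

```bash
python3 - <<'E'
from h import *
st()
plan([((0.4957,.3308,.055),(180,0,90),3)],.6)
E
```

```text
t 14.97 p [0.4923 0.3288 0.0903] rot [ 1.798e+02 -1.000e-01  9.040e+01] f [ 0.06 -0.76 -0.93] w 0.644
[[0.0007,0.0011,0.0118,0.001,-0.001,0.002,0.6],[0.0007,0.0011,0.0118,0.001,-0.001,0.002,0.6],[0.0007,0.0011,0.0118,0.001,-0.001,0.002,0.6]]
```

>>> arm_command(
  motion=[
    [0.001, 0.0015, 0.0118, 0.001, 0, 0.002, 0.6],
    [0.001, 0.001, 0.0118, 0.001, 0, 0.002, 0.6],
    [0, 0.0005, 0.0118, 0.001, 0, 0.002, 0.6],
    [0, 0, 0, 0, 0, 0, 0.6],
    [0, 0, 0, 0, 0, 0, 0.6],
  ],
)

```text
time: 15.38
tcp_pos: [0.4972, 0.3273, 0.0503]
tool_rot: [-179.9, -0.0, 89.7]
ft_force: [1.0, 0.3, -0.3]
width: 0.646
```

```bash
python3 - <<'E'
from h import *
s=st()
p=snap('wrist','w12')
f=4;o=(220,150)
img=cv2.resize(p['image'][150:300,220:420,::-1],None,fx=f,fy=f)
c=s['tcp_pos'];b=(.4960,.3313)
circ(p,img,b,.030,.0297,(0,0,255),f,o)
circ(p,img,b,.015,.0297,(0,128,255),f,o)
d=(c[0],c[1]+.0005)
circ(p,img,d,c[2]-.0122+.021,.0297,(0,160,0),f,o)
cv2.imwrite('pics/w12c.png',img)
plan([((0.4957,.3308,.038),(180,0,90),3)],.6)
E
```

```text
t 15.38 p [0.4972 0.3273 0.0503] rot [-179.9   -0.    89.7] f [ 0.96  0.27 -0.35] w 0.646
[[0.0012,-0.0004,0.0041,-0.001,0,-0.002,0.6],[0.0012,-0.0004,0.0041,-0.001,0,-0.002,0.6],[0.0012,-0.0004,0.0041,-0.001,0,-0.002,0.6]]
```

View pics/w12c.png

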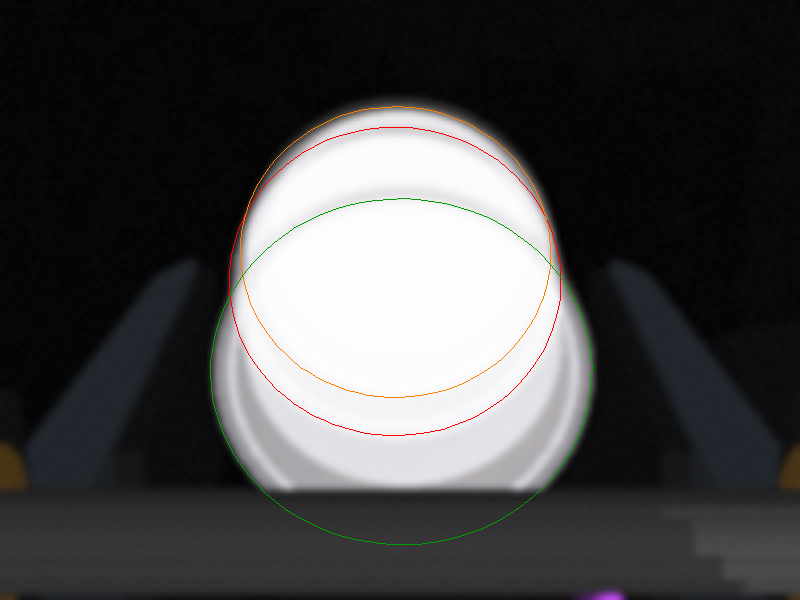

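>>> arm_command(
  motion=[
    [0.003, -0.001, 0.003, 0, 0, 0, 0.6],
    [0, 0, 0.003, 0, 0, 0, 0.6],
    [0, 0, 0.003, 0, 0, 0, 0.6],
    [0, 0, 0, 0, 0, 0, 0.6],
    [0, 0, 0, 0, 0, 0, 0.6],
  ],
)

```text
time: 15.85
tcp_pos: [0.4965, 0.3302, 0.0409]
tool_rot: [-179.9, -0.0, 89.7]
ft_force: [-0.8, 0.0, -0.8]
width: 0.646
```

```bash
python3 - <<'E'
from h import *
s=st()
plan([((0.496,.3304,.0365),(180,0,90),2)],.6)
E
```

```text
t 15.85 p [0.4965 0.3302 0.0409] rot [-179.9   -0.    89.7] f [-0.79  0.05 -0.84] w 0.646
[[0.0001,-0.0002,0.0022,0,0,-0.003,0.6],[0.0001,-0.0002,0.0022,0,0,-0.003,0.6]]
```

>>> arm_command(
  motion=[
    [0, -0.0003, 0.002, 0, 0, -0.002, 0.6],
    [0, 0, 0.002, 0, 0, 0, 0.6],
    [0, 0, 0, 0, 0, 0, 0.6],
    [0, 0, 0, 0, 0, 0, 0.6],
  ],
)

```text
time: 16.18
tcp_pos: [0.4963, 0.3304, 0.037]
tool_rot: [-180.0, -0.1, 89.8]
ft_force: [0.6, 0.2, -0.5]
width: 0.643
```

>>> arm_command(
  motion=[
    [0, 0, 0.001, 0, 0, 0, 0.6],
    [0, 0, 0, 0, 0, 0, 0.6],
    [0, 0, 0, 0, 0, 0, 0.6],
  ],
)

```text
time: 16.43
tcp_pos: [0.4964, 0.3305, 0.0361]
tool_rot: [180.0, -0.1, 89.8]
ft_force: [1.1, 0.7, 0.2]
width: 0.644
```

>>> arm_command(
  motion=[
    [0, 0, 0.0008, 0, 0, 0, 0.6],
    [0, 0, 0, 0, 0, 0, 0.6],
    [0, 0, 0, 0, 0, 0, 0.6],
  ],
)

```text
time: 16.68
tcp_pos: [0.4966, 0.3306, 0.0359]
tool_rot: [180.0, -0.1, 89.8]
ft_force: [-0.1, 0.1, -0.5]
width: 0.642
```

>>> arm_command(
  motion=[
    [0, 0, 0.0012, 0, 0, 0, 0.6],
    [0, 0, 0, 0, 0, 0, 0.6],
    [0, 0, 0, 0, 0, 0, 0.6],
  ],
)

```text
time: 16.93
tcp_pos: [0.4967, 0.3308, 0.0354]
tool_rot: [179.9, -0.1, 89.8]
ft_force: [-0.0, 0.0, 0.0]
width: 0.647
```

>>> arm_command(
  motion=[
    [0, 0, 0.0012, 0, 0, 0, 0.6],
    [0, 0, 0, 0, 0, 0, 0.6],
  ],
)

```text
time: 17.1
tcp_pos: [0.4968, 0.3309, 0.0347]
tool_rot: [179.9, -0.1, 89.8]
ft_force: [-0.0, -0.6, -1.0]
width: 0.647
```

```bash
python3 - <<'E'
from h import *
s=st()
p=snap('wrist','w13')
f=4;o=(220,150)
img=cv2.resize(p['image'][150:300,220:420,::-1],None,fx=f,fy=f)
cv2.imwrite('pics/w13c.png',img)
q=snap('scene','s13')
u=pj(q,[(.496,.33,.03)])[0].astype(int);print(u)
cv2.imwrite('pics/s13c.png',cv2.resize(q['image'][max(0,u[1]-50):u[1]+50,max(0,u[0]-65):u[0]+65,::-1],None,fx=6,fy=6,interpolation=cv2.INTER_CUBIC))
E
```

```text
t 17.1 p [0.4968 0.3309 0.0347] rot [ 1.799e+02 -1.000e-01  8.980e+01] f [-0.03 -0.62 -0.96] w 0.647
[236 214]
```

View pics/w13c.png

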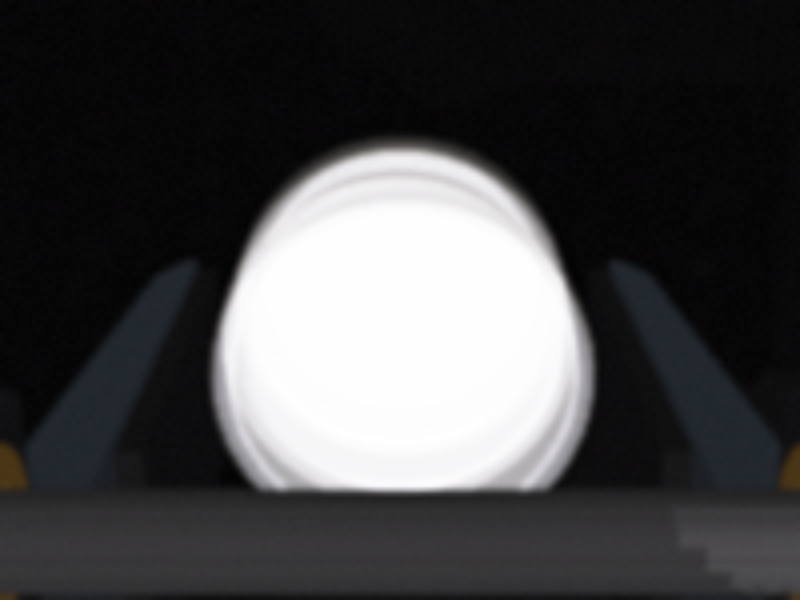

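View pics/s13c.png

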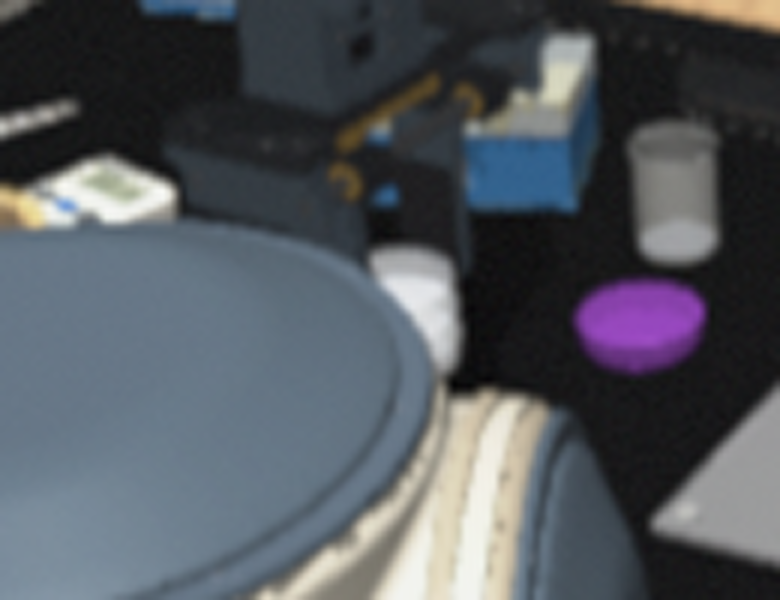

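>>> arm_command(
  motion=[
    [0, 0, 0, 0, 0, 0, 0.33],
    [0, 0, 0, 0, 0, 0, 0.25],
    [0, 0, 0, 0, 0, 0, 0.15],
    [0, 0, 0, 0, 0, 0, 0.1],
    [0, 0, 0, 0, 0, 0, 0],
    [0, 0, -0.01, 0, 0, 0, 0],
    [0, 0, -0.03, 0, 0, 0, 0],
    [0, 0, -0.04, 0, 0, 0, 0],
  ],
)

```text
time: 17.87
tcp_pos: [0.4929, 0.3284, 0.1101]
tool_rot: [-179.4, 0.2, 89.8]
ft_force: [0.3, 0.2, 0.0]
width: 1.0
```

```bash
python3 - <<'E'
from h import *
s=st()
plan([((0.496,.380,.21),(180,0,90))],0)
E
```

```text
t 17.87 p [0.4929 0.3284 0.1101] rot [-179.4    0.2   89.8] f [0.34 0.17 0.  ] w 1.0
[[0.0171,0.0007,-0.0334,-0.003,0.001,-0.001,0],[0.0171,0.0008,-0.0334,-0.003,0.001,-0.001,0],[0.0171,0.0009,-0.0333,-0.003,0.001,-0.001,0]]
```

>>> arm_command(
  motion=[
    [0.017, 0.0007, -0.0334, -0.003, 0.001, 0, 0],
    [0.017, 0.0008, -0.0334, -0.003, 0.001, 0, 0],
    [0.017, 0.0009, -0.0333, -0.003, 0.001, 0, 0],
    [0, 0, 0, 0, 0, 0, 0],
    [0, 0, 0, 0, 0, 0, 0],
  ],
)

```text
time: 18.28
tcp_pos: [0.4975, 0.3822, 0.227]
tool_rot: [179.5, -0.3, 89.7]
ft_force: [0.4, -0.5, -1.1]
width: 1.0
```

```bash
python3 - <<'E'
from h import *
s=st()
p=snap('wrist','w14')
f=5;u=pj(p,[(.4953,.3306,.03)])[0];o=(u-(75,60)).astype(int)
img=cv2.resize(p['image'][o[1]:o[1]+120,o[0]:o[0]+150,::-1],None,fx=f,fy=f)
c=(.496,.3313)
circ(p,img,c,.045,.0297,(0,160,0),f,o)
circ(p,img,c,.03,.0297,(0,0,255),f,o)
circ(p,img,c,.015,.0297,(0,128,255),f,o)
cv2.imwrite('pics/w14c.png',img)
E
```

```text
t 18.28 p [0.4975 0.3822 0.227 ] rot [179.5  -0.3  89.7] f [ 0.41 -0.5  -1.06] w 1.0
```

View pics/w14c.png

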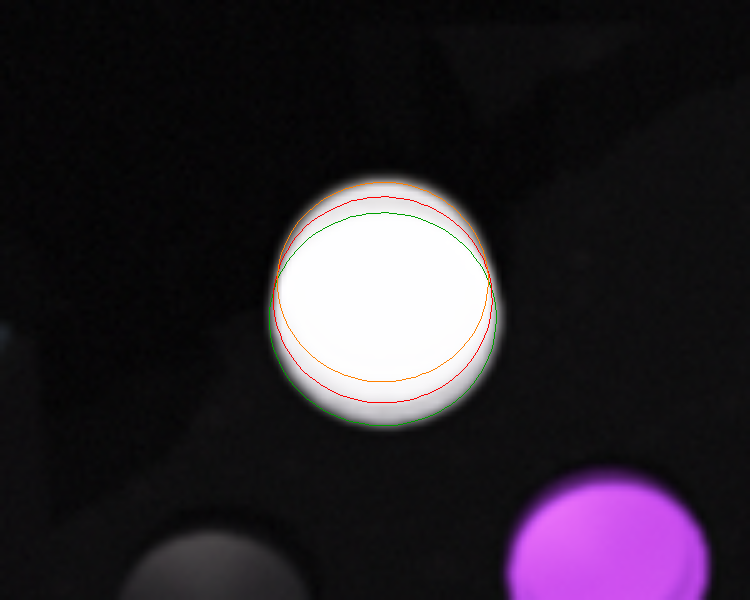

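```bash
python3 - <<'E'
from h import *
plan([((0.58,.085,.21),(180,0,90))],0)
E
```

```text
[[-0.0372,0.0104,0.002,0.001,-0.001,-0.001,0],[-0.0372,0.0104,0.0021,0.001,-0.001,-0.001,0],[-0.0372,0.0104,0.0021,0.001,-0.001,-0.001,0],[-0.0372,0.0104,0.0021,0.001,-0.001,-0.001,0],[-0.0372,0.0103,0.0021,0.001,-0.001,-0.001,0],[-0.0372,0.0103,0.0021,0.001,-0.001,-0.001,0],[-0.0372,0.0103,0.0021,0.001,-0.001,-0.001,0],[-0.0372,0.0103,0.0022,0.001,-0.001,-0.001,0]]
```

>>> arm_command(
  motion=[
    [-0.0372, 0.0104, 0.002, 0.001, -0.001, -0.001, 0],
    [-0.0372, 0.0104, 0.002, 0.001, -0.001, -0.001, 0],
    [-0.0372, 0.0104, 0.002, 0.001, -0.001, -0.001, 0],
    [-0.0372, 0.0104, 0.002, 0.001, -0.001, -0.001, 0],
    [-0.0372, 0.0103, 0.002, 0.001, -0.001, -0.001, 0],
    [-0.0372, 0.0103, 0.002, 0.001, -0.001, -0.001, 0],
    [-0.0372, 0.0103, 0.002, 0.001, -0.001, -0.001, 0],
    [-0.034, 0.0103, 0.002, 0.001, -0.001, -0.001, 0],
  ],
)

```text
time: 19.0
tcp_pos: [0.5772, 0.0798, 0.2052]
tool_rot: [-179.6, 0.1, 90.7]
ft_force: [1.0, 0.6, 0.2]
width: 1.0
```

>>> arm_command(
  motion=[
    [0, 0, 0, 0, 0, 0, 0],
    [0, 0, 0, 0, 0, 0, 0],
  ],
)

```text
time: 19.17
tcp_pos: [0.5774, 0.0718, 0.203]
tool_rot: [-179.4, 0.2, 90.3]
ft_force: [-0.6, 0.1, -0.4]
width: 1.0
```

```bash
cat >> h.py <<'E'
def edge(t): # t rad -> radius
    return .054+.005*np.cos(2*t)+.005*np.cos(3*t)
from scipy.optimize import least_squares
def fit_tpl(p,z=.024,x0=(.578,.021,0),show=None):
    hsv=cv2.cvtColor(p['image'],cv2.COLOR_RGB2HSV)
    m=((hsv[...,0]>95)&(hsv[...,0]<118)&(hsv[...,1]>110)&(hsv[...,2]>150)).astype(np.uint8)
    u=pj(p,[(x0[0],x0[1],z)])[0];Y,X=np.mgrid[:400,:640]
    m[(X-u[0])**2+(Y-u[1])**2>90**2]=0
    m=cv2.morphologyEx(m,cv2.MORPH_CLOSE,np.ones((5,5),np.uint8))
    cs=cv2.findContours(m,cv2.RETR_EXTERNAL,cv2.CHAIN_APPROX_NONE)[0];c=max(cs,key=cv2.contourArea).reshape(-1,2)
    c=np.array([q for q in c if q[1]<266]) 
    w=np.array([bp(p,q,z)[:2] for q in c])
    def f(v):
        d=w-v[:2];t=np.arctan2(d[:,1],d[:,0])-v[2]
        return np.hypot(*d.T)-edge(t)-v[3]
    s=least_squares(f,list(x0)+[0],loss='soft_l1',f_scale=.0015)
    print('tpl',s.x[:2].round(4),'yaw',np.degrees(s.x[2]).round(2),'dr',s.x[3].round(4),'mad',np.median(abs(f(s.x))).round(5),len(w))
    if show:
        img=p['image'][:,:,::-1].copy();ff=4;o=(u-(95,70)).astype(int);img=cv2.resize(img[o[1]:o[1]+140,o[0]:o[0]+190],None,fx=ff,fy=ff)
        a=np.linspace(0,2*np.pi,150);r=edge(a)
        for zz,col in ((z,(0,0,255)),):
            uu=pj(p,np.c_[s.x[0]+r*np.cos(a+s.x[2]),s.x[1]+r*np.sin(a+s.x[2]),np.full(150,zz)])
            cv2.polylines(img,[((uu-o+.5)*ff).astype(np.int32)],True,col,1)
        cv2.imwrite('pics/'+show+'.png',img)
    return s.x
E
python3 - <<'E'
from h import *
st()
p=snap('wrist','w15')
fit_tpl(p,show='w15c')
t=snap('top','t15')
fit_tpl(t,show='t15c')
E
```

```text
t 19.17 p [0.5774 0.0718 0.203 ] rot [-179.4    0.2   90.3] f [-0.65  0.07 -0.43] w 1.0
tpl [0.5807 0.0223] yaw 2.43 dr -0.0014 mad 0.00072 287
tpl [0.549  0.0093] yaw -4.37 dr -0.0349 mad 0.00237 40
```

View pics/w15c.png

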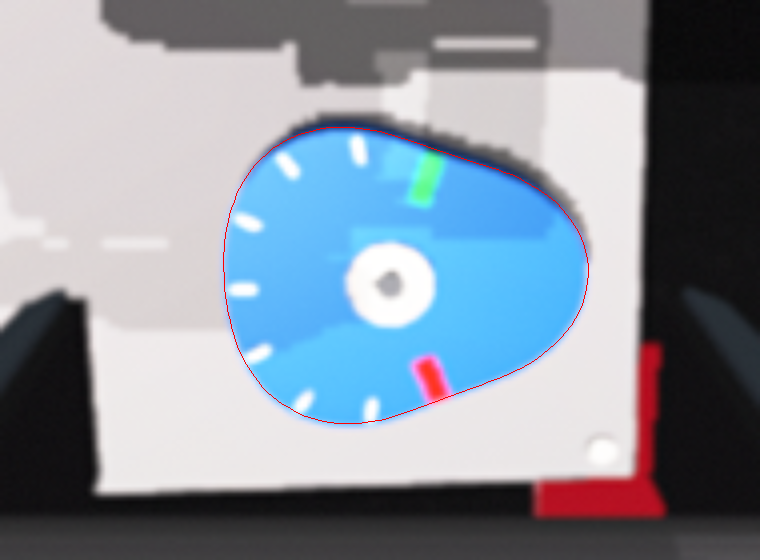

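View pics/t15c.png

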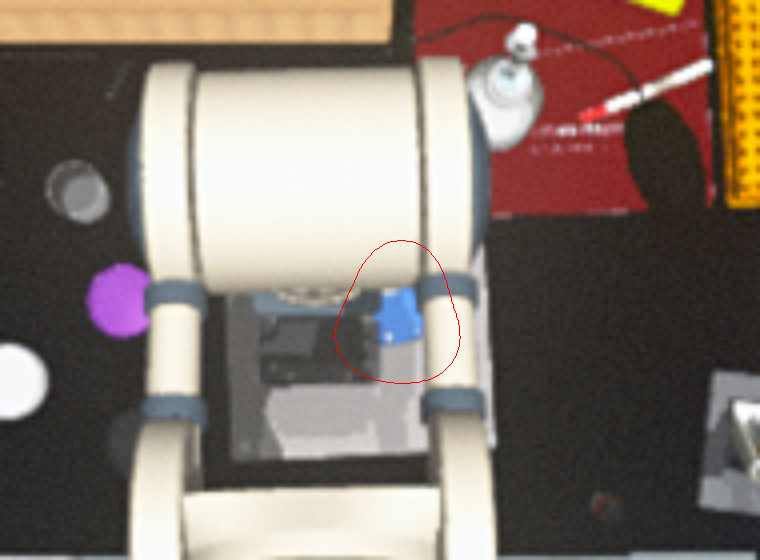

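```bash
python3 - <<'E'
from h import *
t=dict(cams.capture('top'));t['image']=cv2.imread('pics/top0.png')[:,:,::-1].copy()
fit_tpl(t)
t['image']=cv2.imread('pics/top1.png')[:,:,::-1].copy()
fit_tpl(t)
w=dict(cams.capture('wrist'))
fit_tpl(w)
for u in [(0,0)]: pass
plan([((0.46,-.272,.26),(180,0,0))],0)
E
```

```text
tpl [0.5807 0.021 ] yaw 2.56 dr -0.0025 mad 0.00083 94
tpl [0.5807 0.0211] yaw 2.35 dr -0.0026 mad 0.00083 94
tpl [0.5806 0.0222] yaw 2.6 dr -0.0013 mad 0.00073 290
[[-0.0247,-0.0086,-0.0039,0,0.001,0.113,0],[-0.0255,-0.0058,-0.0039,0,0.001,0.113,0],[-0.026,-0.0029,-0.0039,0,0.001,0.113,0],[-0.0262,0,-0.0039,0,0.001,0.113,0],[-0.026,0.003,-0.0039,0,0.001,0.113,0],[-0.0255,0.0059,-0.004,0,0.001,0.113,0],[-0.0246,0.0087,-0.004,0,0.001,0.113,0],[-0.0235,0.0115,-0.004,0,0.001,0.113,0]]
[[-0.0221,0.014,-0.004,0,0.001,0.113,0],[-0.0203,0.0164,-0.004,0,0.001,0.113,0],[-0.0184,0.0186,-0.004,0,0.001,0.113,0],[-0.0161,0.0206,-0.004,0,0.001,0.113,0],[-0.0137,0.0222,-0.004,0,0.001,0.113,0],[-0.0111,0.0237,-0.004,0,0.001,0.113,0]]
```

>>> arm_command(
  motion=[
    [-0.0247, -0.0086, -0.0039, 0, 0.001, 0.113, 0],
    [-0.0255, -0.0058, -0.0039, 0, 0.001, 0.113, 0],
    [-0.026, -0.0029, -0.0039, 0, 0.001, 0.113, 0],
    [-0.0262, 0, -0.0039, 0, 0.001, 0.113, 0],
    [-0.026, 0.003, -0.0039, 0, 0.001, 0.113, 0],
    [-0.0255, 0.0059, -0.004, 0, 0.001, 0.113, 0],
  ],
)

```text
time: 19.87
tcp_pos: [0.5248, -0.0673, 0.2275]
tool_rot: [-179.5, 0.1, 51.2]
ft_force: [0.3, -1.0, 0.3]
width: 1.0
```

```bash
python3 - <<'E'
from h import *
t=cams.capture('top');cv2.imwrite('pics/t16c.png',cv2.resize(t['image'][90:270,370:520,::-1],None,fx=4,fy=4)[:600])
for u in [(447,130),(447,240),(468,130),(468,250),(416,222),(436,222),(413,252),(433,252)]: print(u,bp(t,u,0).round(3),bp(t,u,.25).round(3))
st()
plan([((0.46,-.272,.26),(180,0,0))],0)
E
```

```text
(447, 130) [ 0.806 -0.382  0.   ] [ 0.74  -0.293  0.25 ]
(447, 240) [ 0.432 -0.373  0.   ] [ 0.441 -0.286  0.25 ]
(468, 130) [ 0.806 -0.454  0.   ] [ 0.74 -0.35  0.25]
(468, 250) [ 0.398 -0.443  0.   ] [ 0.415 -0.341  0.25 ]
(416, 222) [ 0.492 -0.27   0.   ] [ 0.49  -0.203  0.25 ]
(436, 222) [ 0.492 -0.337  0.   ] [ 0.489 -0.257  0.25 ]
(413, 252) [ 0.392 -0.258  0.   ] [ 0.41  -0.194  0.25 ]
(433, 252) [ 0.392 -0.325  0.   ] [ 0.41  -0.247  0.25 ]
t 19.92 p [ 0.5239 -0.0709  0.2283] rot [-179.6    0.2   50.6] f [ 2.19 -4.06  0.83] w 1.001
[[-0.0245,0.0098,-0.004,-0.001,0.001,0.11,0],[-0.0233,0.0124,-0.004,-0.001,0.001,0.11,0],[-0.0218,0.0149,-0.004,-0.001,0.001,0.11,0],[-0.02,0.0172,-0.004,-0.001,0.001,0.11,0],[-0.018,0.0193,-0.004,-0.001,0.001,0.11,0],[-0.0157,0.0212,-0.004,-0.001,0.001,0.11,0],[-0.0133,0.0228,-0.004,-0.001,0.001,0.11,0],[-0.0107,0.0241,-0.004,-0.001,0.001,0.11,0]]
```

View pics/t16c.png

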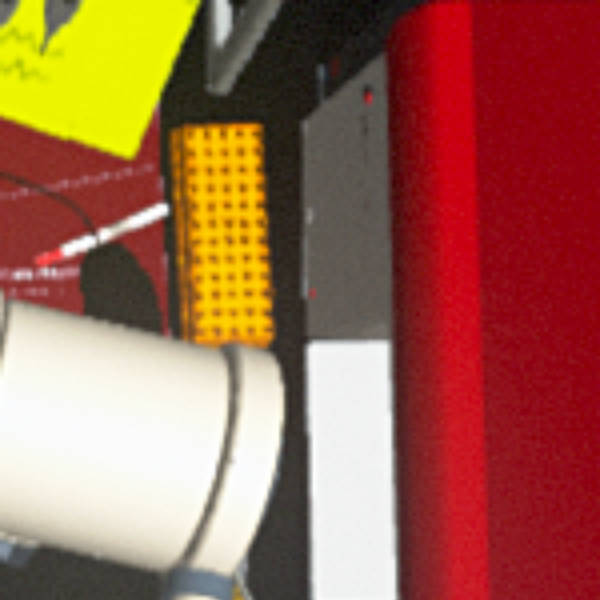

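```bash
python3 - <<'E'
from h import *
p=dict(cams.capture('scene'));im=cv2.imread('pics/scene0.png')
cv2.imwrite('pics/s0c.png',cv2.resize(im[110:350,400:640],None,fx=2.5,fy=2.5))
for y in (-.36,-.378):
  for x in (.36,.40,.45,.79):
    print(y,x,pj(p,[(x,y,z) for z in (0,.15,.2,.25,.3)]).round(0).tolist())
E
```

```text
-0.36 0.36 [[487.0, 340.0], [502.0, 277.0], [508.0, 253.0], [514.0, 228.0], [520.0, 200.0]]
-0.36 0.4 [[490.0, 326.0], [505.0, 264.0], [510.0, 241.0], [516.0, 216.0], [523.0, 190.0]]
-0.36 0.45 [[494.0, 310.0], [508.0, 250.0], [513.0, 227.0], [519.0, 204.0], [525.0, 178.0]]
-0.36 0.79 [[511.0, 231.0], [522.0, 180.0], [527.0, 162.0], [531.0, 143.0], [536.0, 123.0]]
-0.378 0.36 [[497.0, 343.0], [514.0, 280.0], [520.0, 256.0], [526.0, 230.0], [533.0, 203.0]]
-0.378 0.4 [[500.0, 329.0], [516.0, 267.0], [522.0, 244.0], [528.0, 219.0], [535.0, 192.0]]
-0.378 0.45 [[503.0, 313.0], [518.0, 252.0], [524.0, 230.0], [530.0, 206.0], [536.0, 180.0]]
-0.378 0.79 [[518.0, 232.0], [530.0, 182.0], [535.0, 163.0], [539.0, 144.0], [544.0, 124.0]]
```

View pics/s0c.png

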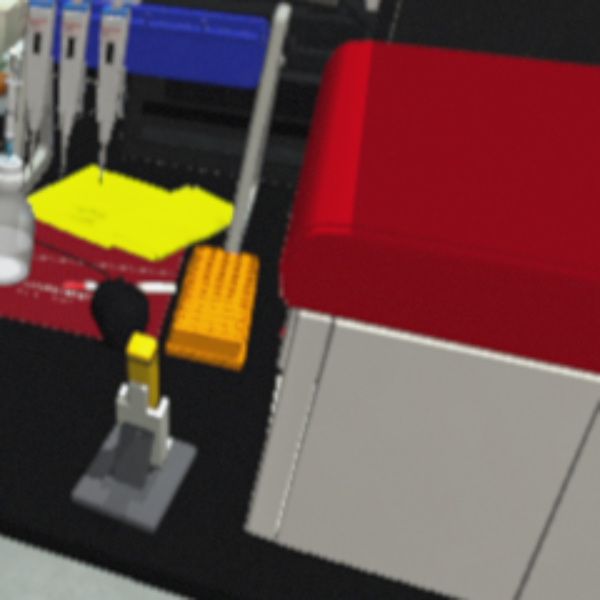

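```bash
python3 - <<'E'
from h import *
p=dict(cams.capture('scene'));print('corner',bp(p,(498,321),0))
# lid lower-left-front corner (513.5,229)-ish, solve along heights
for z in (.18,.2,.22,.24): print(z,bp(p,(516,232),z).round(3),bp(p,(513.5,229),z).round(3),bp(p,(513,215),z).round(3))
st()
plan([((0.47,-.265,.28),(180,0,0))],0)
E
```

```text
corner [ 0.42102616 -0.37164646  0.        ]
0.18 [ 0.471 -0.367  0.18 ] [ 0.48  -0.361  0.18 ] [ 0.537 -0.355  0.18 ]
0.2 [ 0.436 -0.366  0.2  ] [ 0.445 -0.361  0.2  ] [ 0.498 -0.355  0.2  ]
0.22 [ 0.401 -0.365  0.22 ] [ 0.409 -0.36   0.22 ] [ 0.46  -0.355  0.22 ]
0.24 [ 0.365 -0.364  0.24 ] [ 0.373 -0.36   0.24 ] [ 0.422 -0.355  0.24 ]
t 20.02 p [ 0.5251 -0.0678  0.2277] rot [-1.795e+02  1.000e-01  5.130e+01] f [ 0.56  0.34 -0.64] w 1.0
[[-0.0236,0.01,-0.0066,-0.001,0.001,0.112,0],[-0.0223,0.0125,-0.0066,-0.001,0.001,0.112,0],[-0.0207,0.015,-0.0066,-0.001,0.001,0.112,0],[-0.0189,0.0172,-0.0066,-0.001,0.001,0.112,0],[-0.0169,0.0192,-0.0066,-0.001,0.001,0.112,0],[-0.0146,0.021,-0.0066,-0.001,0.001,0.112,0],[-0.0122,0.0225,-0.0066,-0.001,0.001,0.112,0],[-0.0096,0.0237,-0.0065,-0.001,0.001,0.112,0]]
```

```bash
python3 - <<'E'
from h import *
plan([((0.51,-.18,.22),(180,0,0))],0)
E
```

```text
[[-0.0121,0.0073,0.0009,-0.001,0.001,0.112,0],[-0.0112,0.0086,0.0009,-0.001,0.001,0.112,0],[-0.0102,0.0098,0.0009,-0.001,0.001,0.112,0],[-0.009,0.0109,0.0009,-0.001,0.001,0.112,0],[-0.0078,0.0118,0.0009,-0.001,0.001,0.112,0],[-0.0064,0.0126,0.0009,-0.001,0.001,0.112,0],[-0.005,0.0133,0.0009,-0.001,0.001,0.112,0],[-0.0034,0.0137,0.001,-0.001,0.001,0.112,0]]
```

>>> arm_command(
  motion=[
    [-0.0121, 0.0073, 0.001, -0.001, 0.001, 0.112, 0],
    [-0.0112, 0.0086, 0.001, -0.001, 0.001, 0.112, 0],
    [-0.0102, 0.0098, 0.001, -0.001, 0.001, 0.112, 0],
    [-0.009, 0.0109, 0.001, -0.001, 0.001, 0.112, 0],
    [-0.0078, 0.0118, 0.001, -0.001, 0.001, 0.112, 0],
    [-0.0064, 0.0126, 0.001, -0.001, 0.001, 0.112, 0],
    [-0.005, 0.0133, 0.001, -0.001, 0.001, 0.112, 0],
    [-0.003, 0.013, 0.001, -0.001, 0.001, 0.11, 0],
  ],
)

```text
time: 20.68
tcp_pos: [0.5134, -0.1687, 0.2183]
tool_rot: [-179.8, -0.2, -0.1]
ft_force: [1.3, 0.5, 0.5]
width: 1.002
```

>>> arm_command(
  motion=[
    [0, 0, 0, 0, 0, 0, 0],
    [0, 0, 0, 0, 0, 0, 0],
  ],
)

```text
time: 20.85
tcp_pos: [0.5142, -0.1677, 0.2178]
tool_rot: [-179.8, -0.2, -0.1]
ft_force: [1.1, -0.3, -0.7]
width: 0.997
```

```bash
python3 - <<'E'
from h import *
st()
p=snap('wrist','w17')
for q in ['stylus_grip','stylus_ball','rest','rest_home','stylus']: print(q,[(np.round(d['location'],4).tolist(),round(d['confidence'],2)) for d in spotter.mark_of(q,p)])
st()
E
```

```text
t 20.85 p [ 0.5142 -0.1677  0.2178] rot [-1.798e+02 -2.000e-01 -1.000e-01] f [ 1.08 -0.27 -0.7 ] w 0.997
stylus_grip []
stylus_ball [([0.4634, -0.2827, 0.0244], 0.46)]
rest [([0.4648, -0.285, -0.0046], 0.64)]
rest_home []
stylus [([0.4649, -0.28, 0.0022], 0.65)]
t 21.15 p [ 0.5139 -0.1682  0.218 ] rot [-179.8   -0.2   -0.2] f [ 0.91 -0.37  0.84] w 1.003
```

View pics/w17.png

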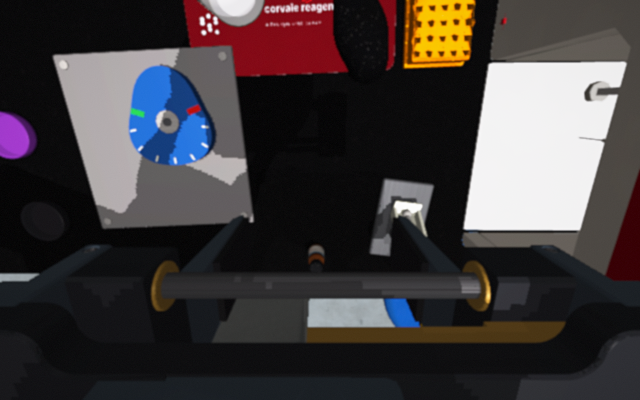

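>>> arm_command(
  motion=[
    [-0.036, 0.006, 0, 0, 0, 0, 0],
    [-0.037, 0.006, 0, 0, 0, 0, 0],
    [-0.036, 0.006, 0, 0, 0, 0, 0],
    [-0.036, 0.006, 0, 0, 0, 0, 0],
    [0, 0, 0, 0, 0, 0, 0],
    [0, 0, 0, 0, 0, 0, 0],
  ],
)

```text
time: 21.65
tcp_pos: [0.3646, -0.1901, 0.2166]
tool_rot: [-179.8, -0.3, 0.4]
ft_force: [0.2, -0.8, -0.2]
width: 1.0
```

```bash
python3 - <<'E'
from h import *
st()
p=snap('wrist','w18')
fit_tpl(p,x0=(.5807,.022,.04))
for q in ['stylus_grip','stylus_ball','rest','rest_home','stylus']: print(q,[(np.round(d['location'],4).tolist(),round(d['confidence'],2)) for d in spotter.mark_of(q,p)])
st()
cv2.imwrite('pics/w18c.png',cv2.resize(p['image'][80:260,340:560,::-1],None,fx=3.3,fy=3.3,interpolation=cv2.INTER_CUBIC))
E
```

```text
t 21.65 p [ 0.3646 -0.1901  0.2166] rot [-179.8   -0.3    0.4] f [ 0.2  -0.83 -0.23] w 1.0
tpl [0.5739 0.0214] yaw 2.5 dr -0.0075 mad 0.00389 204
stylus_grip [([0.4131, -0.2753, 0.1299], 0.56)]
stylus_ball [([0.4637, -0.284, 0.0248], 0.86)]
rest [([0.4633, -0.2826, -0.0038], 0.81)]
rest_home []
stylus [([0.4628, -0.2811, 0.0011], 0.78), ([0.5454, 0.0632, 0.0191], 0.64)]
t 21.95 p [ 0.3664 -0.19    0.2162] rot [-179.8   -0.3    0.5] f [ 0.03 -0.06  0.36] w 1.0
```

View pics/w18.png

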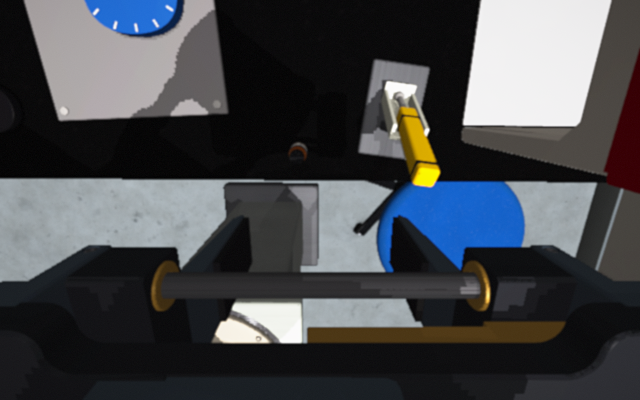

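View pics/w18c.png

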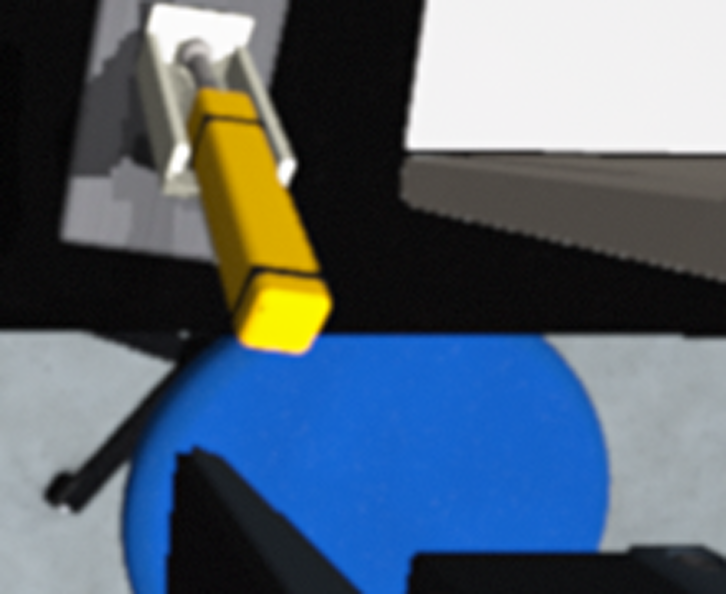

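```bash
cat >> h.py <<'E'
from scipy.optimize import minimize
def hand_pts(v,tilt=26):
    # rest frame: axis up dir = (-sin,0,cos); ball at (-2.6,0,27.4)mm
    s,c=np.sin(np.radians(tilt)),np.cos(np.radians(tilt))
    a=np.array([-s,0,c]);e1=np.array([c,0,s]);e2=np.array([0,1,0]);b=np.array([-.0026,0,.0274])
    P=np.array([b+a*L+e1*i*.009+e2*j*.009 for L in (.044,.154) for i in (-1,1) for j in (-1,1)])
    cz,sz=np.cos(v[2]),np.sin(v[2]);R=np.array([[cz,-sz,0],[sz,cz,0],[0,0,1]])
    return P@R.T+np.array([v[0],v[1],0])
def ymask(p):
    h=cv2.cvtColor(p['image'],cv2.COLOR_RGB2HSV)
    m=((h[...,0]>18)&(h[...,0]<34)&(h[...,1]>140)&(h[...,2]>70)).astype(np.uint8);m[h[...,0]==-1]=0
    return m
def fit_rest(ps,x0,show=None):
    F=4;ms=[]
    for p in ps:
        u=pj(p,hand_pts(x0)).mean(0);o=(u-40).astype(int)
        m=ymask(p)[max(0,o[1]):o[1]+80,max(0,o[0]):o[0]+80];o=np.maximum(o,0)
        n,l,s,_=cv2.connectedComponentsWithStats(m);i=1+np.argmax(s[1:,4]);m=(l==i).astype(np.uint8)
        m=(cv2.resize(m.astype(np.float32),None,fx=F,fy=F,interpolation=cv2.INTER_LINEAR)>.5)
        ms.append((p,o,m))
    def cost(v):
        t=0
        for p,o,m in ms:
            h=cv2.convexHull((((pj(p,hand_pts(v))-o+.5)*F-.5)*16).astype(np.int32));k=np.zeros(m.shape,np.uint8);cv2.fillConvexPoly(k,h,1,shift=4);k=k>0
            t+=(k^m).sum()/ (k|m).sum()
        return t
    best=None
    for dy in (-.1,0,.1):
        s=np.array([x0]*4)+np.array([[0,0,0],[.006,0,0],[0,.006,0],[0,0,.1]])+[0,0,dy]
        r=minimize(cost,x0,method='Nelder-Mead',options=dict(initial_simplex=s,xatol=1e-5,fatol=1e-5,maxiter=400))
        if best is None or r.fun<best.fun: best=r
    print('rest',best.x[:2].round(4),'yaw',np.degrees(best.x[2]).round(2),'cost',round(best.fun,3))
    if show:
        p,o,m=ms[0];img=cv2.resize(p['image'][o[1]:o[1]+80,o[0]:o[0]+80,::-1],None,fx=7,fy=7)
        q=((pj(p,hand_pts(best.x))-o+.5)*7).astype(int)
        for a,b in [(0,1),(1,3),(3,2),(2,0),(4,5),(5,7),(7,6),(6,4),(0,4),(1,5),(2,6),(3,7)]: cv2.line(img,tuple(map(int,q[a])),tuple(map(int,q[b])),(255,0,255),1)
        cv2.imwrite('pics/'+show+'.png',img)
    return best.x
E
python3 - <<'E'
from h import *
p=cams.capture('wrist')
fit_rest([p],(.464,-.282,-.1),show='r18')
t=cams.capture('top')
fit_rest([t],(.464,-.282,-.1),show='r18t')
fit_rest([p,t],(.464,-.282,-.1))
E
```

```text
rest [ 0.462  -0.2846] yaw -8.84 cost 0.14
rest [ 0.4664 -0.3066] yaw -44.71 cost 0.461
rest [ 0.4623 -0.2854] yaw -10.06 cost 0.71
```

View pics/r18.png

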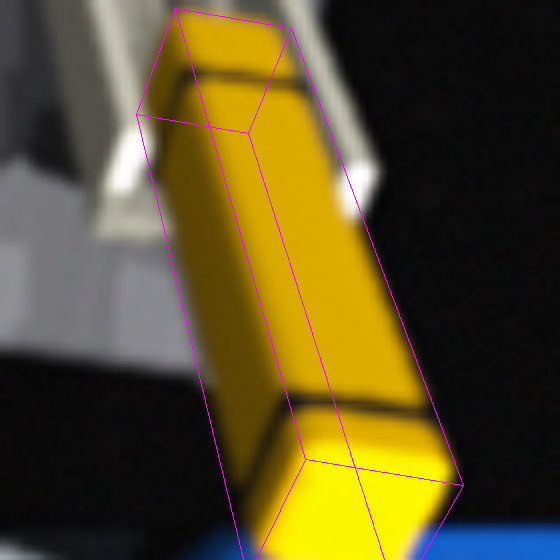

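View pics/r18t.png

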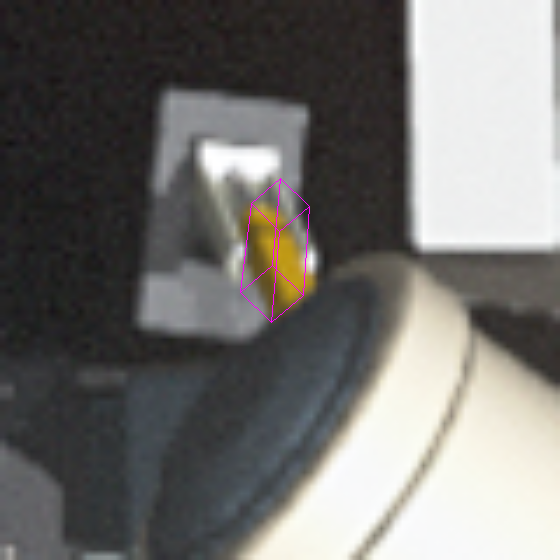

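```bash
python3 - <<'E'
s=open('h.py').read()
s=s.replace("(h[...,1]>140)&(h[...,2]>70)).astype(np.uint8);m[h[...,0]==-1]=0","(h[...,1]>150)&(h[...,2]>45)).astype(np.uint8)")
s=s.replace("o=(u-40).astype(int)\n        m=ymask(p)[max(0,o[1]):o[1]+80,max(0,o[0]):o[0]+80]","o=(u-50).astype(int)\n        m=ymask(p)[max(0,o[1]):o[1]+100,max(0,o[0]):o[0]+100];m=cv2.morphologyEx(m,cv2.MORPH_CLOSE,np.ones((5,5),np.uint8))")
s=s.replace("o[1]+80,o[0]:o[0]+80,::-1],None,fx=7,fy=7)","o[1]+100,o[0]:o[0]+100,::-1],None,fx=6,fy=6)").replace("-o+.5)*7).astype(int)","-o+.5)*6).astype(int)")
s=s.replace("    if show:\n        p,o,m=ms[0];","    if show:\n        p,o,m=ms[0];cv2.imwrite('pics/'+show+'m.png',m.astype(np.uint8)*255);")
open('h.py','w').write(s)
E
python3 - <<'E'
from h import *
p=cams.capture('wrist')
fit_rest([p],(.464,-.282,-.1),show='r19')
t=dict(cams.capture('top'));t['image']=cv2.imread('pics/top0.png')[:,:,::-1].copy()
fit_rest([t],(.464,-.282,-.1),show='r19t')
fit_rest([p,t],(.464,-.282,-.1))
E
```

```text
rest [ 0.4638 -0.2854] yaw -9.7 cost 0.13
rest [ 0.4642 -0.2861] yaw -8.89 cost 0.26
rest [ 0.4641 -0.2856] yaw -9.45 cost 0.396
```

View pics/r19.png

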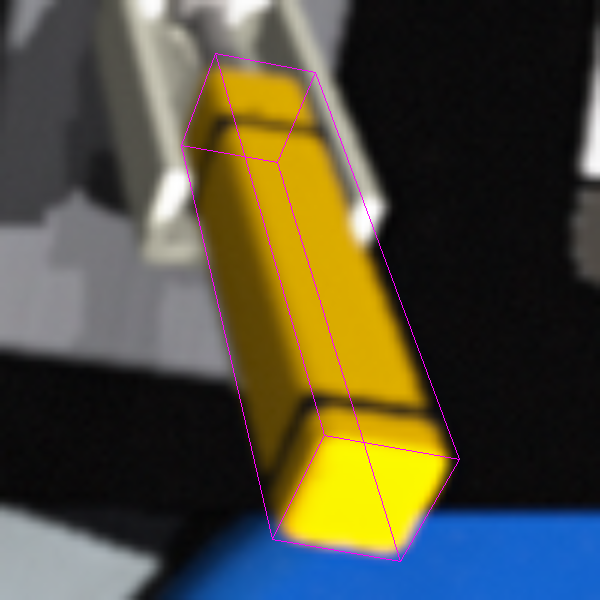

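View pics/r19t.png

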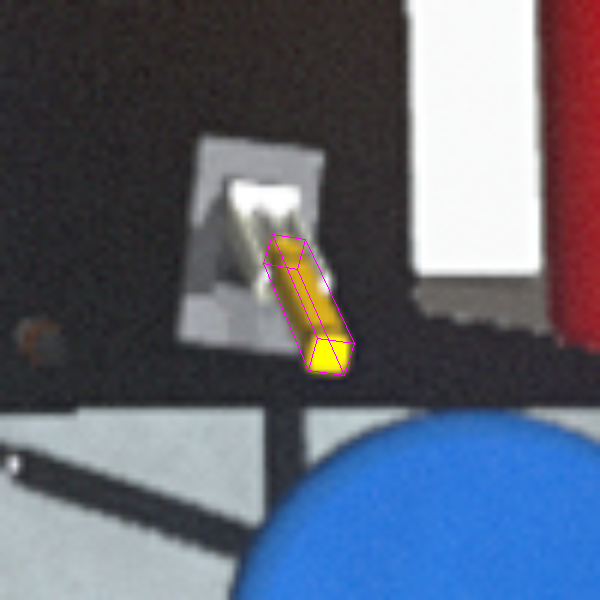

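```bash
cat >> h.py <<'E'
PSI=-9.4
def dvec(tilt,psi=PSI): 
    t,q=np.radians(tilt),np.radians(psi);return np.array([np.sin(t)*np.cos(q),np.sin(t)*np.sin(q),-np.cos(t)])
GRIP=np.array([.4113,-.2766,.1317])
E
python3 - <<'E'
from h import *
st()
d=dvec(36);g=GRIP+.017*d;pre=g-.1*d;print(g.round(4),pre.round(4))
plan([(pre+[0,.03,.02],(180,-36,PSI)),],0)
E
```

```text
t 22.15 p [ 0.3659 -0.1899  0.2161] rot [-179.8   -0.3    0.4] f [-0.35  0.15  0.92] w 1.0
[ 0.4212 -0.2782  0.1179] [ 0.3632 -0.2686  0.1988]
[[-0.0005,0.0081,-0.0005,-0.01,0.104,0.027,0],[-0.0002,0.0081,-0.0004,-0.01,0.104,0.027,0],[0,0.0081,-0.0004,-0.01,0.104,0.027,0],[0.0003,0.0081,-0.0003,-0.01,0.104,0.027,0],[0.0005,0.0081,-0.0002,-0.01,0.104,0.027,0],[0.0008,0.0081,0,-0.01,0.104,0.027,0]]
```

>>> arm_command(
  motion=[
    [0, 0.0081, 0, -0.01, 0.104, 0.027, 0],
    [0, 0.0081, 0, -0.01, 0.104, 0.027, 0],
    [0, 0.0081, 0, -0.01, 0.104, 0.027, 0],
    [0, 0.0081, 0, -0.01, 0.104, 0.027, 0],
    [0, 0.0081, 0, -0.01, 0.104, 0.027, 0],
    [0, 0.008, 0, -0.01, 0.104, 0.027, 0],
    [0, 0, 0, 0, 0, 0, 0],
  ],
)

```text
time: 22.73
tcp_pos: [0.3683, -0.2315, 0.217]
tool_rot: [179.6, -32.4, -7.4]
ft_force: [-1.0, 0.6, 0.5]
width: 0.998
```

```bash
python3 - <<'E'
from h import *
s=st();print(s['joint_pos'].round(1))
p=snap('wrist','w20')
t=snap('top','t20')
d=dvec(36);g=GRIP+.017*d;pre=g-.09*d
plan([(pre,(180,-36,PSI)),],0)
E
```

```text
t 22.73 p [ 0.3683 -0.2315  0.217 ] rot [179.6 -32.4  -7.4] f [-1.03  0.55  0.54] w 0.998
[-61.1   4.5 125.3  44.2  37.9   3.8]
[[-0.0048,0.0187,0.0127,-0.006,0.034,0.014,0],[-0.0049,0.0187,0.0127,-0.006,0.034,0.014,0]]
```

View pics/w20.png

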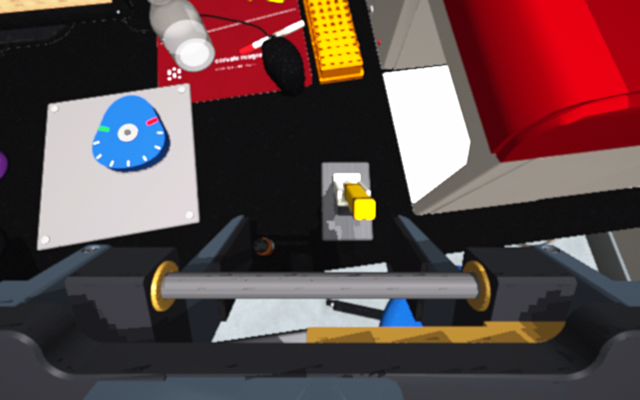

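```bash
python3 - <<'E'
from h import *
p=cams.capture('wrist')
st()
fit_rest([p],(.464,-.285,-.16),show='r20')
fit_tpl(p,x0=(.5807,.022,.04))
E
```

```text
t 22.88 p [ 0.3691 -0.2317  0.2175] rot [179.6 -32.1  -7.4] f [0.26 0.33 0.9 ] w 1.0
rest [ 0.4638 -0.285 ] yaw -8.75 cost 0.133
tpl [0.5795 0.0206] yaw 3.28 dr -0.001 mad 0.00069 245
```

View pics/r20.png

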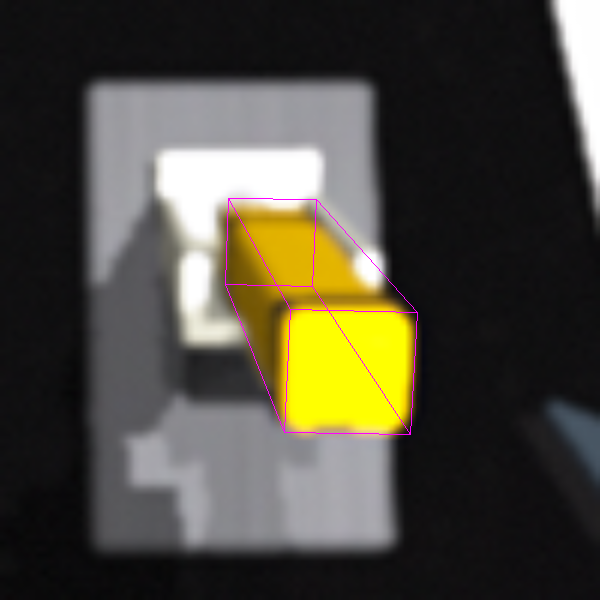

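```bash
sed -i 's/^PSI=.*/PSI=-8.7/' h.py; python3 - <<'E'
from h import *
d=dvec(36);g=GRIP+.017*d;pre=g-.09*d
plan([(pre,(180,-36,PSI)),],0)
E
```

```text
[[-0.0051,0.019,0.0127,-0.003,0.034,0.01,0],[-0.0053,0.019,0.0126,-0.003,0.034,0.01,0]]
```

>>> arm_command(
  motion=[
    [-0.005, 0.019, 0.0127, -0.003, 0.034, 0.01, 0],
    [-0.0053, 0.019, 0.0126, -0.003, 0.034, 0.01, 0],
    [0, 0, 0, 0, 0, 0, 0],
    [0, 0, 0, 0, 0, 0, 0],
  ],
)

```text
time: 23.22
tcp_pos: [0.3723, -0.2716, 0.1914]
tool_rot: [179.9, -36.0, -8.3]
ft_force: [0.4, 0.6, -0.3]
width: 1.002
```

```bash
python3 - <<'E'
from h import *
st()
p=snap('wrist','w21')
d=dvec(36);g=GRIP+.017*d
plan([(g-.06*d,(180,-36,PSI)),(g,(180,-36,PSI),3)],0)
E
```

```text
t 23.22 p [ 0.3723 -0.2716  0.1914] rot [179.9 -36.   -8.3] f [ 0.43  0.58 -0.32] w 1.002
[[-0.0036,-0.001,0.0285,-0.002,0,0.006,0],[0,0,0.02,0,0,0,0],[0,0,0.02,0,0,0,0],[0,0,0.02,0,0,0,0]]
```

View pics/w21.png

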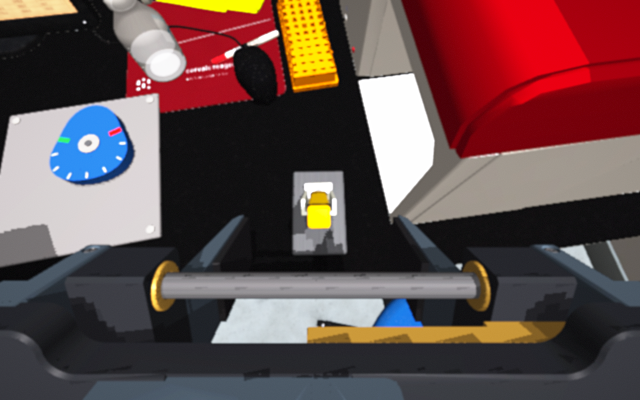

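>>> arm_command(
  motion=[
    [-0.0036, -0.001, 0.0285, 0, 0, 0.002, 0],
    [0, 0, 0.02, 0, 0, 0, 0],
    [0, 0, 0.015, 0, 0, 0, 0],
    [0, 0, 0, 0, 0, 0, 0],
    [0, 0, 0, 0, 0, 0, 0],
  ],
)

```text
time: 23.68
tcp_pos: [0.4119, -0.2734, 0.1399]
tool_rot: [179.7, -36.0, -7.8]
ft_force: [-0.1, 0.0, -0.3]
width: 1.001
```

```bash
sed -i 's/^PSI=.*/PSI=-8.4/' h.py; python3 - <<'E'
from h import *
st()
p=snap('wrist','w22')
d=dvec(36);g=GRIP+.017*d
plan([(g,(180,-36,PSI),3)],0)
E
```

```text
t 23.68 p [ 0.4119 -0.2734  0.1399] rot [179.7 -36.   -7.8] f [-0.11  0.01 -0.31] w 1.001
[[-0.0017,0.001,0.0079,0,0,0.003,0],[-0.0017,0.001,0.0079,0,0,0.003,0],[-0.0017,0.001,0.0079,0,0,0.003,0]]
```

View pics/w22.png

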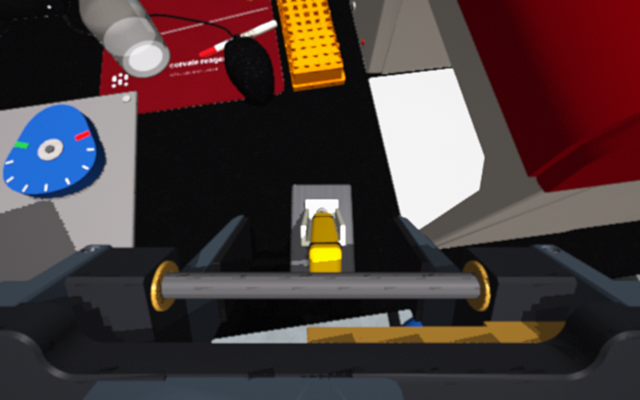

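>>> arm_command(
  motion=[
    [-0.002, 0.0015, 0.008, 0, 0, 0.004, 0],
    [-0.002, 0.0015, 0.008, 0, 0, 0.004, 0],
    [-0.001, 0, 0.008, 0, 0, 0, 0],
    [0, 0, 0, 0, 0, 0, 0],
    [0, 0, 0, 0, 0, 0, 0],
  ],
)

```text
time: 24.15
tcp_pos: [0.4226, -0.2775, 0.1233]
tool_rot: [179.8, -36.4, -8.0]
ft_force: [0.8, 0.3, -0.8]
width: 0.998
```

```bash
python3 - <<'E'
from h import *
st()
d=dvec(36);g=GRIP+.017*d
plan([(g,(180,-36,PSI),1)],0)
E
```

```text
t 24.15 p [ 0.4226 -0.2775  0.1233] rot [179.8 -36.4  -8. ] f [ 0.83  0.32 -0.76] w 0.998
[[-0.0042,0.0007,0.0036,0,-0.006,0.005,0]]
```

>>> arm_command(
  motion=[
    [-0.0042, 0.0007, 0.0036, 0, -0.004, 0.005, 0],
    [0, 0, 0, 0, 0, 0, 0],
    [0, 0, 0, 0, 0, 0, 0.4],
    [0, 0, 0, 0, 0, 0, 0.4],
    [0, 0, 0, 0, 0, 0, 0.6],
    [0, 0, 0, 0, 0, 0, 0.6],
    [0, 0, 0, 0, 0, 0, 0.7],
    [0, 0, 0, 0, 0, 0, 0.7],
  ],
  newtons=20,
)

```text
time: 24.82
tcp_pos: [0.4207, -0.2783, 0.1206]
tool_rot: [179.9, -36.3, -8.3]
ft_force: [1.1, 0.5, 0.1]
width: 0.593
```

>>> arm_command(
  motion=[
    [0, 0, 0, 0, 0, 0, 0.7],
    [0, 0, 0, 0, 0, 0, 0.7],
    [0, 0, 0, 0, 0, 0, 0.7],
    [0, 0, 0, 0, 0, 0, 0.7],
    [0, 0, 0, 0, 0, 0, 0.7],
  ],
)

```text
time: 25.23
tcp_pos: [0.4207, -0.2782, 0.1205]
tool_rot: [179.9, -36.3, -8.3]
ft_force: [-0.0, -0.5, 0.3]
width: 0.298
```

```bash
python3 - <<'E'
from h import *
st()
p=snap('wrist','w23')
d=dvec(36);g=GRIP+.017*d
plan([(g,(180,-36,PSI),1)],0.7)
E
```

```text
t 25.23 p [ 0.4207 -0.2782  0.1205] rot [179.9 -36.3  -8.3] f [-0.03 -0.47  0.28] w 0.298
[[-0.0012,-0.0002,0.0023,0.001,-0.005,0.001,0.7]]
```

View pics/w23.png

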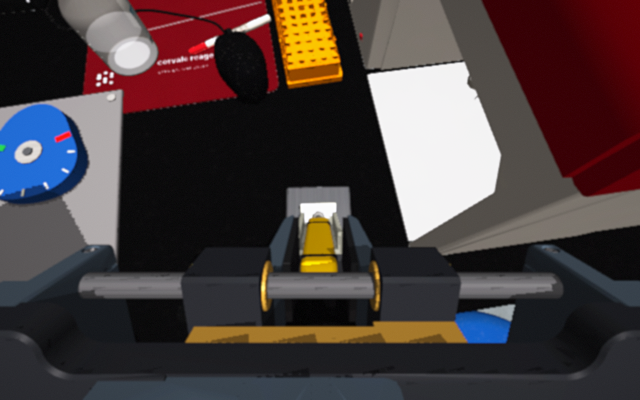

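>>> arm_command(
  motion=[
    [-0.001, 0, 0.002, 0, 0, 0, 0.7],
    [0, 0, 0, 0, 0, 0, 0.7],
    [0, 0, 0, 0, 0, 0, 0.95],
    [0, 0, 0, 0, 0, 0, 0.95],
    [0, 0, 0, 0, 0, 0, 0.95],
    [0, 0, 0, 0, 0, 0, 0.95],
  ],
  newtons=35,
)

```text
time: 25.78
tcp_pos: [0.4212, -0.2783, 0.118]
tool_rot: [179.9, -36.3, -8.3]
ft_force: [-0.5, 0.0, 0.3]
width: 0.193
```

```bash
python3 - <<'E'
from h import *
s=st()
p=snap('wrist','w24')
img=p['image'][150:290,240:400,::-1];cv2.imwrite('pics/w24c.png',cv2.resize(img,None,fx=4.5,fy=4.2,interpolation=cv2.INTER_CUBIC))
R=rpy(s['tool_rot']);ball=np.array([.464-.0026*np.cos(np.radians(PSI)),-.285-.0026*np.sin(np.radians(PSI)),.0274])
print('ball in tool',R.inv().apply(ball-s['tcp_pos']).round(4),'axis in tool',R.inv().apply(dvec(26)).round(3))
E
```

```text
t 25.78 p [ 0.4212 -0.2783  0.118 ] rot [179.9 -36.3  -8.3] f [-0.51  0.04  0.27] w 0.193
ball in tool [-0.0207  0.0003  0.0971] axis in tool [-0.178 -0.001  0.984]
```

View pics/w24c.png

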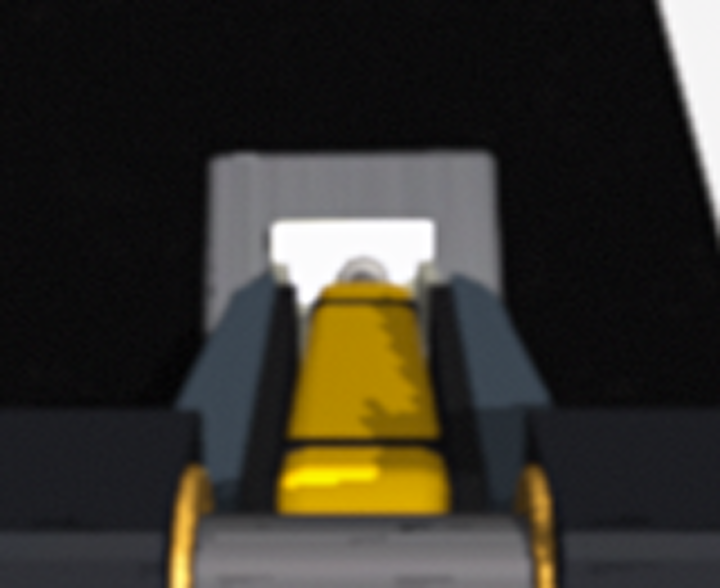

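>>> arm_command(
  motion=[
    [0.0018, 0, -0.0098, 0, 0, 0, 0.95],
    [0.0036, 0, -0.0197, 0, 0, 0, 0.95],
    [0.0054, 0, -0.0295, 0, 0, 0, 0.95],
    [0.0054, 0, -0.0295, 0, 0, 0, 0.95],
    [0.0054, 0, -0.0295, 0, 0, 0, 0.95],
  ],
)

```text
time: 26.25
tcp_pos: [0.3674, -0.2692, 0.2242]
tool_rot: [-179.6, -35.7, -8.6]
ft_force: [1.2, -0.3, 0.4]
width: 0.198
```

```bash
python3 - <<'E'
from h import *
s=st();print(s['joint_pos'].round(1))
p=snap('wrist','w25')
E
```

```text
t 26.25 p [ 0.3674 -0.2692  0.2242] rot [-179.6  -35.7   -8.6] f [ 1.19 -0.31  0.41] w 0.198
[-67.6   6.6 123.8  49.7  41.4  -5.2]
```

View pics/w25.png

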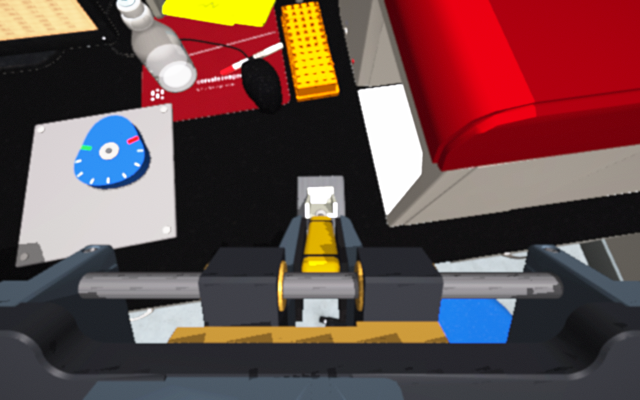

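```bash
cat >> h.py <<'E'
BT=np.array([-.0207,.0003,.0971])
TPL=(.5806,.0217,np.radians(2.5))
RT=rpy((180,-10.25,0))
def ballnow():
    s=ctrl.observe();return np.array(s['tcp_pos'])+rpy(s['tool_rot']).apply(BT)
def tcp_for(ball,R=RT): return np.array(ball)-R.apply(BT)
def edgept(tdeg,off):
    t=np.radians(tdeg);r=edge(t);dr=-.010*np.sin(2*t)-.015*np.sin(3*t)
    p=np.array([r*np.cos(t),r*np.sin(t)]);T=np.array([dr*np.cos(t)-r*np.sin(t),dr*np.sin(t)+r*np.cos(t)]);T/=np.linalg.norm(T)
    n=np.array([T[1],-T[0]]);q=p+n*off
    c,s=np.cos(TPL[2]),np.sin(TPL[2]);M=np.array([[c,-s],[s,c]])
    return np.array(TPL[:2])+M@q, M@n
E
python3 - <<'E'
from h import *
print(ballnow())
b0,n=edgept(66,.035);print(b0,n)
plan([(tcp_for([.50,-.02,.11]),RT),(tcp_for([*b0,.09]),RT)],.95)
E
```

```text
[ 0.40613995 -0.27565675  0.13737037]
[0.60824569 0.09768966] [0.30924641 0.95098194]
[[0.0086,-0.0334,0.0092,0.007,-0.056,-0.017,0.95],[0.0097,-0.0332,0.0089,0.007,-0.056,-0.017,0.95],[0.0107,-0.0329,0.0086,0.007,-0.056,-0.017,0.95],[0.0117,-0.0327,0.0082,0.007,-0.056,-0.017,0.95],[0.0127,-0.0324,0.0077,0.007,-0.056,-0.017,0.95],[0.0137,-0.0321,0.0072,0.007,-0.056,-0.017,0.95],[0.0146,-0.0319,0.0067,0.007,-0.056,-0.017,0.95],[0.0155,-0.0316,0.006,0.007,-0.056,-0.017,0.95]]
[[0.0206,-0.0235,0.0078,0,0,0,0.95],[0.0206,-0.0235,0.0078,0,0,0,0.95],[0.0206,-0.0235,0.0078,0,0,0,0.95],[0.0206,-0.0235,0.0078,0,0,0,0.95],[0.0206,-0.0235,0.0078,0,0,0,0.95]]
```

>>> arm_command(
  motion=[
    [0.0086, -0.0334, 0.0092, 0.007, -0.056, -0.017, 0.95],
    [0.0097, -0.0332, 0.0089, 0.007, -0.056, -0.017, 0.95],
    [0.0107, -0.0329, 0.0086, 0.007, -0.056, -0.017, 0.95],
    [0.0117, -0.0327, 0.0082, 0.007, -0.056, -0.017, 0.95],
    [0.0127, -0.0324, 0.0077, 0.007, -0.056, -0.017, 0.95],
    [0.0137, -0.0321, 0.0072, 0.007, -0.056, -0.017, 0.95],
    [0.0146, -0.0319, 0.0067, 0.007, -0.056, -0.017, 0.95],
    [0.0155, -0.0316, 0.006, 0.007, -0.056, -0.017, 0.95],
  ],
)

```text
time: 26.97
tcp_pos: [0.4809, -0.0692, 0.2178]
tool_rot: [179.6, -14.3, -1.9]
ft_force: [1.6, -0.8, -0.5]
width: 0.195
```

```bash
python3 - <<'E'
from h import *
st();print(ballnow())
b0,n=edgept(66,.035)
plan([(tcp_for([*b0,.085]),RT,6)],.95)
E
```

```text
t 26.97 p [ 0.4809 -0.0692  0.2178] rot [179.6 -14.3  -1.9] f [ 1.55 -0.81 -0.48] w 0.195
[ 0.48484956 -0.07029889  0.11861214]
[[0.0188,-0.0286,0.0104,0.002,-0.012,-0.005,0.95],[0.0191,-0.0285,0.0102,0.002,-0.012,-0.005,0.95],[0.0193,-0.0284,0.0101,0.002,-0.012,-0.005,0.95],[0.0196,-0.0283,0.0099,0.002,-0.012,-0.005,0.95],[0.0199,-0.0281,0.0097,0.002,-0.012,-0.005,0.95],[0.0201,-0.028,0.0096,0.002,-0.012,-0.005,0.95]]
```

>>> arm_command(
  motion=[
    [0.0188, -0.0286, 0.0104, 0.002, -0.012, -0.005, 0.95],
    [0.0191, -0.0285, 0.0102, 0.002, -0.012, -0.005, 0.95],
    [0.0193, -0.0284, 0.0101, 0.002, -0.012, -0.005, 0.95],
    [0.0196, -0.0283, 0.0099, 0.002, -0.012, -0.005, 0.95],
    [0.0199, -0.027, 0.0097, 0.002, -0.012, -0.005, 0.95],
    [0.019, -0.022, 0.009, 0.002, -0.012, -0.005, 0.95],
    [0, 0, 0, 0, 0, 0, 0.95],
  ],
)

```text
time: 27.55
tcp_pos: [0.6177, 0.1079, 0.1813]
tool_rot: [179.9, -9.9, 0.4]
ft_force: [-2.6, -0.3, -0.8]
width: 0.195
```

```bash
python3 - <<'E'
from h import *
st();print(ballnow())
p=snap('wrist','w26')
b0,n=edgept(66,.030)
plan([(tcp_for([*b0,.035]),RT,4)],.95)
E
```

```text
t 27.55 p [0.6177 0.1079 0.1813] rot [179.9  -9.9   0.4] f [-2.6  -0.32 -0.78] w 0.195
[0.61389877 0.10739182 0.08208333]
[[-0.0036,0.0033,0.0113,0,0.002,0.002,0.95],[-0.0036,0.0033,0.0113,0,0.002,0.002,0.95],[-0.0036,0.0033,0.0113,0,0.002,0.002,0.95],[-0.0036,0.0033,0.0113,0,0.002,0.002,0.95]]
```

View pics/w26.png

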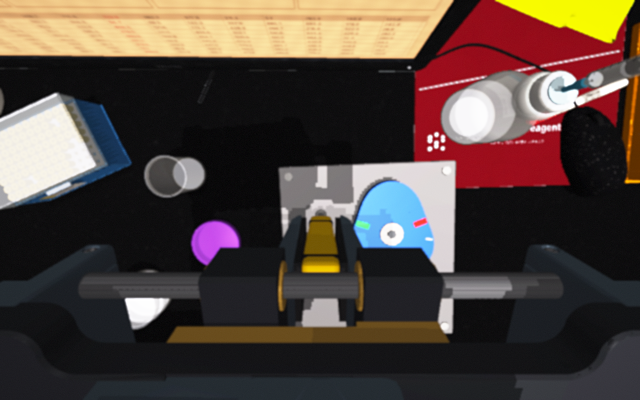

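>>> arm_command(
  motion=[
    [-0.0036, 0.0033, 0.0113, 0, 0.002, -0.002, 0.95],
    [-0.0036, 0.0033, 0.0113, 0, 0, -0.002, 0.95],
    [-0.0036, 0.0033, 0.0113, 0, 0, 0, 0.95],
    [-0.002, 0.002, 0.0113, 0, 0, 0, 0.95],
    [0, 0, 0, 0, 0, 0, 0.95],
    [0, 0, 0, 0, 0, 0, 0.95],
  ],
)

```text
time: 28.1
tcp_pos: [0.6072, 0.0922, 0.1324]
tool_rot: [179.8, -9.7, 0.7]
ft_force: [-0.1, 0.0, -0.0]
width: 0.196
```

```bash
python3 - <<'E'
from h import *
st();b=ballnow();print(b)
p=snap('wrist','w27')
u=pj(p,[b,b+[0,0,.06],b+[0,.006,0],b+[0,-.006,0]]);print(u)
o=(u[0]-(60,50)).astype(int);img=cv2.resize(p['image'][o[1]:o[1]+100,o[0]:o[0]+120,::-1],None,fx=6,fy=6,interpolation=cv2.INTER_CUBIC)
for k in range(4): cv2.circle(img,tuple(int(v) for v in (u[k]-o+.5)*6),3,(0,0,255),-1)
cv2.imwrite('pics/w27c.png',img)
t=snap('top','t27');ut=pj(t,[b])[0];o=(ut-(40,30)).astype(int);img=cv2.resize(t['image'][o[1]:o[1]+60,o[0]:o[0]+80,::-1],None,fx=8,fy=8,interpolation=cv2.INTER_CUBIC);cv2.circle(img,tuple(int(v) for v in (ut-o+.5)*8),3,(0,0,255),-1);cv2.imwrite('pics/t27c.png',img)
t=snap('scene','s27');ut=pj(t,[b])[0];o=(ut-(40,30)).astype(int);img=cv2.resize(t['image'][o[1]:o[1]+60,o[0]:o[0]+80,::-1],None,fx=8,fy=8,interpolation=cv2.INTER_CUBIC);cv2.circle(img,tuple(int(v) for v in (ut-o+.5)*8),3,(0,0,255),-1);cv2.imwrite('pics/s27c.png',img)
E
```

```text
t 28.1 p [0.6072 0.0922 0.1324] rot [179.8  -9.7   0.7] f [-0.15  0.04 -0.05] w 0.196
[0.6031369  0.09149905 0.03320368]
[[320.31472379 215.46063729]
 [320.55426592 230.76413489]
 [314.29871125 215.39900996]
 [326.32958443 215.52225281]]
```

View pics/w27c.png

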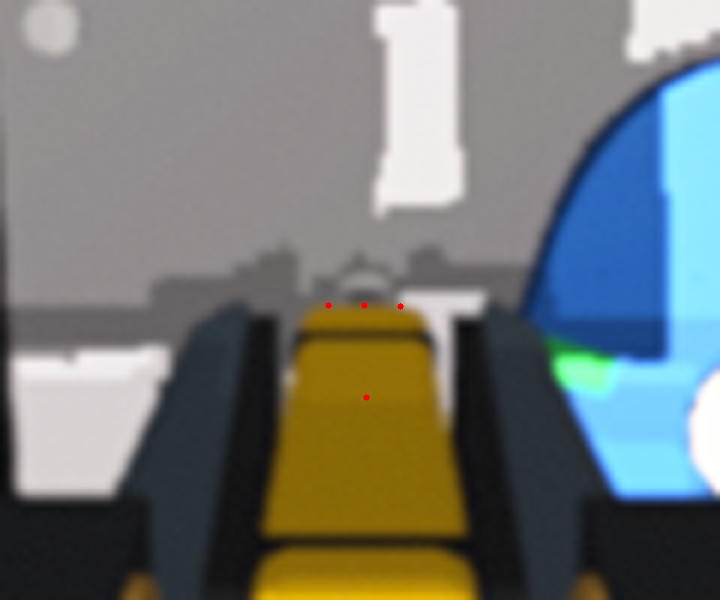

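View pics/s27c.png

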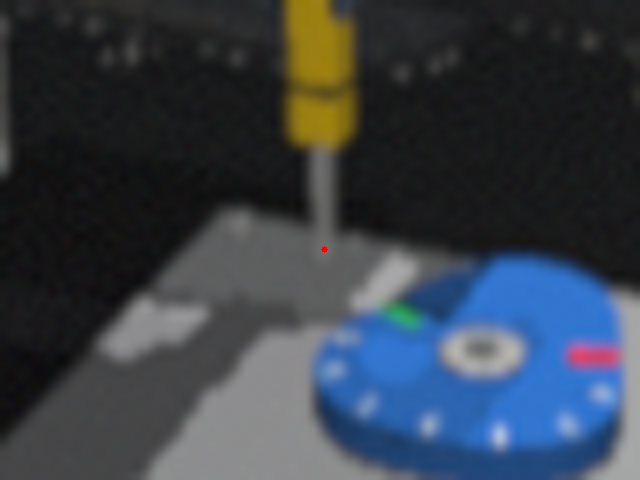

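```bash
sed -i 's/^BT=.*/BT=np.array([-.0197,.0003,.0971])/' h.py; python3 - <<'E'
from h import *
p=cams.capture('wrist');fit_tpl(p,x0=(.5807,.022,.04))
b0,n=edgept(66,.020)
plan([(tcp_for([*b0,.017]),RT,3)],.95)
E
```

```text
tpl [0.602  0.0176] yaw 20.76 dr -0.0171 mad 0.00582 354
[[-0.0018,0.003,0.0055,0,0.002,0.004,0.95],[-0.0018,0.003,0.0055,0,0.002,0.004,0.95],[-0.0018,0.003,0.0055,0,0.002,0.004,0.95]]
```

>>> arm_command(
  motion=[
    [-0.0018, 0.003, 0.0055, 0, 0.002, 0.004, 0.95],
    [-0.0018, 0.003, 0.0055, 0, 0.002, 0.004, 0.95],
    [-0.0018, 0.003, 0.0055, 0, 0.002, 0.004, 0.95],
    [0, 0, 0, 0, 0, 0, 0.95],
    [0, 0, 0, 0, 0, 0, 0.95],
  ],
)

```text
time: 28.72
tcp_pos: [0.6063, 0.0829, 0.1157]
tool_rot: [179.9, -10.4, -0.0]
ft_force: [-0.6, -0.1, -0.1]
width: 0.197
```

```bash
python3 - <<'E'
from h import *
st();print(ballnow())
b0,n=edgept(66,.0)
d=(ballnow()[:2]-b0)@n;print('clear',d-.006)
b0,n=edgept(66,.010);b1,_=edgept(67,.002)
plan([(tcp_for([*b0,.0165]),RT,2),(tcp_for([*b1,.0165]),RT,3)],.95)
p=snap('wrist','w28')
E
```

```text
t 28.72 p [0.6063 0.0829 0.1157] rot [179.9 -10.4  -0. ] f [-0.62 -0.13 -0.14] w 0.197
[0.6043309  0.08252221 0.01668028]
clear 0.013365394866410111
[[-0.0018,0.0043,-0.0002,0.001,-0.001,0,0.95],[-0.0018,0.0043,-0.0002,0.001,-0.001,0,0.95],[-0.0011,0.0025,-0.0002,0,0,0,0.95],[-0.0011,0.0025,-0.0002,0,0,0,0.95],[-0.0011,0.0025,-0.0002,0,0,0,0.95]]
```

>>> arm_command(
  motion=[
    [-0.0018, 0.0043, 0, 0, 0, 0, 0.95],
    [-0.0018, 0.0043, 0, 0, 0, 0, 0.95],
    [-0.0011, 0.0025, 0, 0, 0, 0, 0.95],
    [-0.0011, 0.0025, 0, 0, 0, 0, 0.95],
    [-0.0011, 0.0025, 0, 0, 0, 0, 0.95],
    [0, 0, 0, 0, 0, 0, 0.95],
    [0, 0, 0, 0, 0, 0, 0.95],
  ],
)

```text
time: 29.35
tcp_pos: [0.5991, 0.0652, 0.115]
tool_rot: [180.0, -10.4, -0.1]
ft_force: [0.2, 1.0, -1.7]
width: 0.194
```

```bash
cat >> h.py <<'E'
def where():
    b=ballnow();ts=np.arange(30,330,.25);
    best=min(ts,key=lambda t:np.hypot(*(edgept(t,0)[0]-b[:2])) )
    e,n=edgept(best,0);d=(b[:2]-e)@n
    print('ball',b.round(4),'t',best,'pen mm',round((.006-d)*1e3,2));return best,(.006-d)
E
python3 - <<'E'
from h import *
s=st();where()
f=[s['ft_force']]
t=snap('top','t29');f.append(ctrl.observe()['ft_force'])
t0=snap('scene','s29');f.append(ctrl.observe()['ft_force'])
p=snap('wrist','w29');f.append(ctrl.observe()['ft_force'])
print(np.mean(f,0).round(2))
u=pj(t0,[(TPL[0],TPL[1],.02)])[0];o=(u-(50,40)).astype(int);cv2.imwrite('pics/s29c.png',cv2.resize(t0['image'][o[1]:o[1]+80,o[0]:o[0]+100,::-1],None,fx=7,fy=7,interpolation=cv2.INTER_CUBIC))
E
```

```text
t 29.35 p [0.5991 0.0652 0.115 ] rot [ 1.80e+02 -1.04e+01 -1.00e-01] f [ 0.21  1.03 -1.67] w 0.194
ball [0.5973 0.0648 0.0159] t 66.25 pen mm 5.64
[ 0.27  0.81 -1.23]
```

View pics/s29c.png

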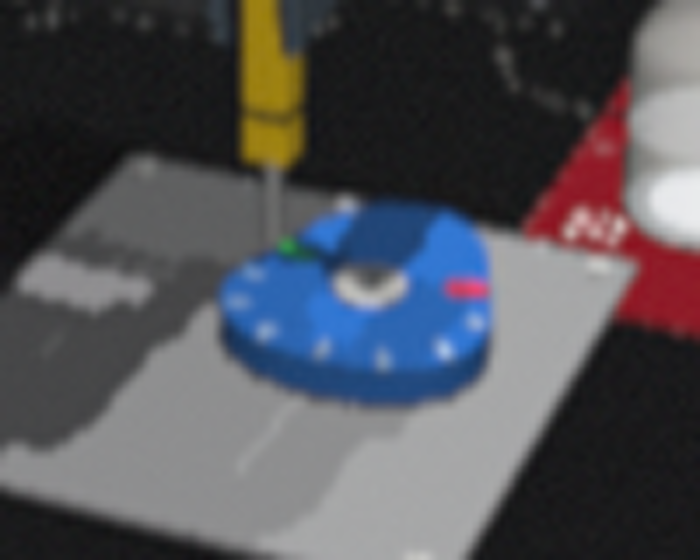

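View pics/w29.png

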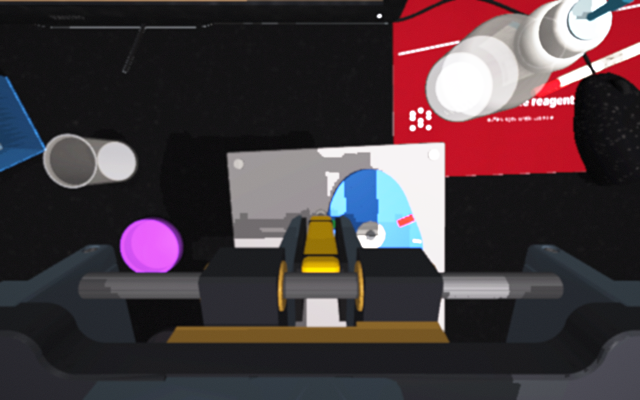

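```bash
cat >> h.py <<'E'
def tshift(q,ref='pics/scene0.png'):
    """template shift (world xy) between ref and current scene image via phase corr of blue top window"""
    a=cv2.imread(ref).astype(np.float32);b=q['image'][:,:,::-1].astype(np.float32)
    u=pj(q,[(TPL[0],TPL[1],.024)])[0]
    h=lambda im:cv2.cvtColor(im.astype(np.uint8),cv2.COLOR_BGR2HSV)
    def cen(im):
        H=h(im);m=((H[...,0]>98)&(H[...,0]<125)&(H[...,1]>110)).astype(np.uint8)
        Y,X=np.mgrid[:400,:640];m[(abs(X-u[0])>32)|(abs(Y-u[1])>26)]=0
        n,l,s,c=cv2.connectedComponentsWithStats(m);i=1+np.argmax(s[1:,4])
        ys,xs=np.where(l==i);return (xs.min(),xs.max(),ys.min(),ys.max())
    ca,cb=cen(a),cen(b)
    # template match of central screw + ticks
    x,y=int(u[0]),int(u[1]);T=a[y-10:y+12,x-14:x+15];W=b[y-22:y+24,x-26:x+27]
    F=6;T=cv2.resize(T,None,fx=F,fy=F,interpolation=cv2.INTER_CUBIC);W=cv2.resize(W,None,fx=F,fy=F,interpolation=cv2.INTER_CUBIC)
    r=cv2.matchTemplate(W,T,cv2.TM_CCOEFF_NORMED);_,v,_,loc=cv2.minMaxLoc(r)
    du=np.array([loc[0]/F-12,loc[1]/F-12])
    J=np.c_[(pj(q,[(TPL[0]+.001,TPL[1],.024)])[0]-u),(pj(q,[(TPL[0],TPL[1]+.001,.024)])[0]-u)]
    print('bbox',ca,cb,'match',round(v,2),'px',du.round(2),'shift mm xy',np.linalg.solve(J,du).round(2))
E
python3 - <<'E'
from h import *
q=cams.capture('scene');tshift(q)
E
```

```text
bbox (np.int64(329), np.int64(367), np.int64(215), np.int64(244)) (np.int64(330), np.int64(368), np.int64(216), np.int64(245)) match 0.67 px [1.5  0.83] shift mm xy [-2.1  -5.27]
```

```bash
cat >> h.py <<'E'
def trace(step=.003,off=.0025,n=8,tend=296):
    s=st();t,_=where()
    pts=[];tt=t
    for k in range(n):
        # advance by arc length
        e0=edgept(tt,.002)[0]
        while np.hypot(*(edgept(tt,.002)[0]-e0))<step and tt<tend: tt+=.1
        pts.append(tt)
    print('to t',tt)
    plan([(tcp_for([*edgept(q,off)[0],.016]),RT,1) for q in pts],.95)
E
python3 - <<'E'
from h import *
trace()
E
```

```text
t 29.55 p [0.5992 0.0654 0.1149] rot [180.  -10.4  -0. ] f [ 0.74  0.42 -1.42] w 0.198
ball [0.5973 0.0651 0.0159] t 66.25 pen mm 5.42
to t 94.54999999999839
[[-0.0018,-0.0027,-0.0005,0.001,-0.003,-0.001,0.95],[-0.0028,-0.001,-0.0005,0,0,0,0.95],[-0.0028,-0.001,-0.0005,0,0,0,0.95],[-0.0028,-0.001,-0.0005,0,0,0,0.95],[-0.0028,-0.0009,-0.0005,0,0,0,0.95],[-0.0029,-0.0009,-0.0005,0,0,0,0.95],[-0.0029,-0.0008,-0.0005,0,0,0,0.95],[-0.0029,-0.0006,-0.0005,0,0,0,0.95]]
```

>>> arm_command(
  motion=[
    [-0.0022, -0.0018, -0.0005, 0, -0.002, 0, 0.95],
    [-0.0028, -0.0015, -0.0005, 0, 0, 0, 0.95],
    [-0.0028, -0.001, -0.0005, 0, 0, 0, 0.95],
    [-0.0028, -0.001, -0.0005, 0, 0, 0, 0.95],
    [-0.0028, -0.0009, -0.0005, 0, 0, 0, 0.95],
    [-0.0029, -0.0009, -0.0005, 0, 0, 0, 0.95],
    [-0.0029, -0.0008, -0.0005, 0, 0, 0, 0.95],
    [-0.0029, -0.0006, -0.0005, 0, 0, 0, 0.95],
  ],
)

```text
time: 30.22
tcp_pos: [0.5748, 0.0752, 0.115]
tool_rot: [180.0, -10.3, 0.0]
ft_force: [0.4, 0.2, -0.0]
width: 0.197
```

```bash
python3 - <<'E'
from h import *
trace()
tshift(cams.capture('scene'))
E
```

```text
t 30.22 p [0.5748 0.0752 0.115 ] rot [180.  -10.3   0. ] f [ 0.41  0.16 -0.03] w 0.197
ball [0.5728 0.0748 0.0159] t 96.75 pen mm 3.06
to t 120.64999999999864
[[-0.0029,0.0002,-0.0006,0.001,-0.001,0,0.95],[-0.0031,-0.0002,-0.0006,0,0,0,0.95],[-0.003,0,-0.0005,0,0,0,0.95],[-0.003,0.0002,-0.0006,0,0,0,0.95],[-0.0031,0.0005,-0.0006,0,0,0,0.95],[-0.0029,0.0007,-0.0005,0,0,0,0.95],[-0.0029,0.0009,-0.0005,0,0,0,0.95],[-0.0028,0.0012,-0.0005,0,0,0,0.95]]
bbox (np.int64(329), np.int64(367), np.int64(215), np.int64(244)) (np.int64(329), np.int64(367), np.int64(215), np.int64(244)) match 0.67 px [0.83 0.5 ] shift mm xy [-1.33 -3.  ]
```

>>> arm_command(
  motion=[
    [-0.0029, 0.0002, -0.0006, 0, -0.001, 0, 0.95],
    [-0.0031, 0, -0.0006, 0, 0, 0, 0.95],
    [-0.003, 0.0001, -0.0005, 0, 0, 0, 0.95],
    [-0.003, 0.0002, -0.0006, 0, 0, 0, 0.95],
    [-0.0031, 0.0005, -0.0006, 0, 0, 0, 0.95],
    [-0.0029, 0.0007, -0.0005, 0, 0, 0, 0.95],
    [-0.0029, 0.0009, -0.0005, 0, 0, 0, 0.95],
    [-0.0028, 0.0012, -0.0005, 0, 0, 0, 0.95],
  ],
)

```text
time: 30.93
tcp_pos: [0.5475, 0.0712, 0.115]
tool_rot: [180.0, -10.2, 0.0]
ft_force: [-0.5, 0.1, -0.5]
width: 0.195
```

```bash
python3 - <<'E'
from h import *
trace()
tshift(cams.capture('scene'))
E
```

```text
t 30.93 p [0.5475 0.0712 0.115 ] rot [180.  -10.2   0. ] f [-0.46  0.07 -0.48] w 0.195
ball [0.5454 0.0708 0.016 ] t 123.5 pen mm 2.5
to t 146.69999999999868
[[-0.0021,0.0026,-0.0004,0.001,0.001,0,0.95],[-0.0025,0.0019,-0.0004,0,0,0,0.95],[-0.0023,0.0021,-0.0004,0,0,0,0.95],[-0.0021,0.0022,-0.0004,0,0,0,0.95],[-0.0019,0.0024,-0.0004,0,0,0,0.95],[-0.0018,0.0025,-0.0003,0,0,0,0.95],[-0.0016,0.0026,-0.0003,0,0,0,0.95],[-0.0014,0.0027,-0.0002,0,0,0,0.95]]
bbox (np.int64(329), np.int64(367), np.int64(215), np.int64(244)) (np.int64(330), np.int64(367), np.int64(215), np.int64(244)) match 0.68 px [1.17 0.  ] shift mm xy [ 1.35 -2.78]
```

>>> arm_command(
  motion=[
    [-0.0019, 0.0028, -0.0004, 0, 0, 0, 0.95],
    [-0.0023, 0.0022, -0.0004, 0, 0, 0, 0.95],
    [-0.0021, 0.0023, -0.0004, 0, 0, 0, 0.95],
    [-0.002, 0.0023, -0.0004, 0, 0, 0, 0.95],
    [-0.0018, 0.0025, -0.0004, 0, 0, 0, 0.95],
    [-0.0017, 0.0026, -0.0003, 0, 0, 0, 0.95],
    [-0.0015, 0.0027, -0.0003, 0, 0, 0, 0.95],
    [-0.0012, 0.0028, -0.0002, 0, 0, 0, 0.95],
  ],
)

```text
time: 31.65
tcp_pos: [0.5303, 0.0488, 0.1151]
tool_rot: [179.9, -10.1, 0.0]
ft_force: [0.2, -0.1, -0.9]
width: 0.196
```

```bash
python3 - <<'E'
from h import *
trace()
tshift(cams.capture('scene'))
E
```

```text
t 31.65 p [0.5303 0.0488 0.1151] rot [179.9 -10.1   0. ] f [ 0.22 -0.14 -0.91] w 0.196
ball [0.528  0.0484 0.016 ] t 150.25 pen mm 3.41
to t 174.7499999999986
[[-0.0011,0.003,-0.0002,0.001,0.002,0,0.95],[-0.0008,0.003,-0.0001,0,0,0,0.95],[-0.0007,0.003,-0.0001,0,0,0,0.95],[-0.0005,0.003,-0.0001,0,0,0,0.95],[-0.0004,0.0031,-0.0001,0,0,0,0.95],[-0.0003,0.003,-0.0001,0,0,0,0.95],[-0.0002,0.003,0,0,0,0,0.95],[-0.0001,0.0031,0,0,0,0,0.95]]
bbox (np.int64(329), np.int64(367), np.int64(215), np.int64(244)) (np.int64(334), np.int64(368), np.int64(215), np.int64(244)) match 0.68 px [ 1.5  -0.33] shift mm xy [ 3.27 -2.9 ]
```

>>> arm_command(
  motion=[
    [-0.001, 0.003, -0.0002, 0, 0.002, 0, 0.95],
    [-0.0008, 0.003, -0.0001, 0, 0, 0, 0.95],
    [-0.0006, 0.003, -0.0001, 0, 0, 0, 0.95],
    [-0.0004, 0.003, -0.0001, 0, 0, 0, 0.95],
    [-0.0003, 0.0031, -0.0001, 0, 0, 0, 0.95],
    [-0.0002, 0.003, 0, 0, 0, 0, 0.95],
    [-0.0001, 0.003, 0, 0, 0, 0, 0.95],
    [0, 0.0031, 0, 0, 0, 0, 0.95],
  ],
)

```text
time: 32.37
tcp_pos: [0.5261, 0.0217, 0.115]
tool_rot: [179.9, -10.2, 0.0]
ft_force: [-1.2, 0.1, -0.3]
width: 0.198
```

```bash
python3 - <<'E'
from h import *
trace()
tshift(cams.capture('scene'))
E
```

```text
t 32.37 p [0.5261 0.0217 0.115 ] rot [179.9 -10.2   0. ] f [-1.17  0.08 -0.33] w 0.198
ball [0.524  0.0213 0.0159] t 177.75 pen mm 3.39
to t 202.74999999999858
[[0.0002,0.0031,0,0.001,0,0,0.95],[0.0002,0.0031,0,0,0,0,0.95],[0.0003,0.0031,0.0001,0,0,0,0.95],[0.0004,0.003,0.0001,0,0,0,0.95],[0.0005,0.003,0.0001,0,0,0,0.95],[0.0006,0.003,0.0001,0,0,0,0.95],[0.0008,0.003,0.0001,0,0,0,0.95],[0.0009,0.0029,0.0002,0,0,0,0.95]]
bbox (np.int64(329), np.int64(367), np.int64(215), np.int64(244)) (np.int64(343), np.int64(368), np.int64(214), np.int64(244)) match 0.48 px [ 1.33 -0.5 ] shift mm xy [ 3.84 -2.17]
```

>>> arm_command(
  motion=[
    [0.0002, 0.0031, 0, 0, 0, 0, 0.95],
    [0.0002, 0.0031, 0, 0, 0, 0, 0.95],
    [0.0003, 0.0031, 0.0001, 0, 0, 0, 0.95],
    [0.0005, 0.003, 0.0001, 0, 0, 0, 0.95],
    [0.0006, 0.003, 0.0001, 0, 0, 0, 0.95],
    [0.0007, 0.003, 0.0001, 0, 0, 0, 0.95],
    [0.0009, 0.003, 0.0001, 0, 0, 0, 0.95],
    [0.001, 0.0029, 0.0002, 0, 0, 0, 0.95],
  ],
)

```text
time: 33.08
tcp_pos: [0.531, -0.0053, 0.1151]
tool_rot: [179.9, -10.2, 0.0]
ft_force: [-1.0, -0.2, -0.3]
width: 0.198
```

```bash
python3 - <<'E'
from h import *
trace()
p=snap('wrist','w33')
E
```

```text
t 33.08 p [ 0.531  -0.0053  0.1151] rot [179.9 -10.2   0. ] f [-0.97 -0.17 -0.32] w 0.198
ball [ 0.5288 -0.0057  0.016 ] t 205.75 pen mm 3.38
to t 229.14999999999867
[[0.0013,0.003,0.0002,0.001,0.001,0,0.95],[0.0014,0.0028,0.0002,0,0,0,0.95],[0.0015,0.0026,0.0003,0,0,0,0.95],[0.0017,0.0025,0.0003,0,0,0,0.95],[0.0019,0.0024,0.0003,0,0,0,0.95],[0.002,0.0023,0.0004,0,0,0,0.95],[0.0022,0.0021,0.0004,0,0,0,0.95],[0.0024,0.002,0.0004,0,0,0,0.95]]
```

View pics/w33.png

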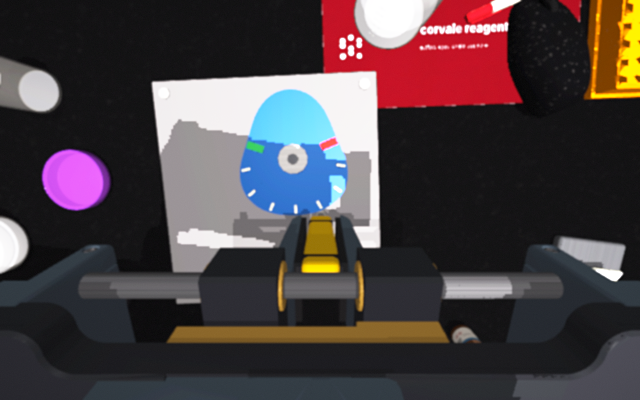

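```bash
python3 - <<'E'
from h import *
p=dict(cams.capture('wrist'))
im=p['image'].copy(); im[212:,:]=0 # cut gripper
p['image']=im
hsv=cv2.cvtColor(im,cv2.COLOR_RGB2HSV)
import h
x=fit_tpl(p,x0=(.584,.022,.04),show='w33c')
print((x[:2]-TPL[:2])*1e3)
E
```

```text
tpl [0.5842 0.023 ] yaw 1.44 dr -0.0028 mad 0.00213 448
[3.62855906 1.29676975]
```

View pics/w33c.png

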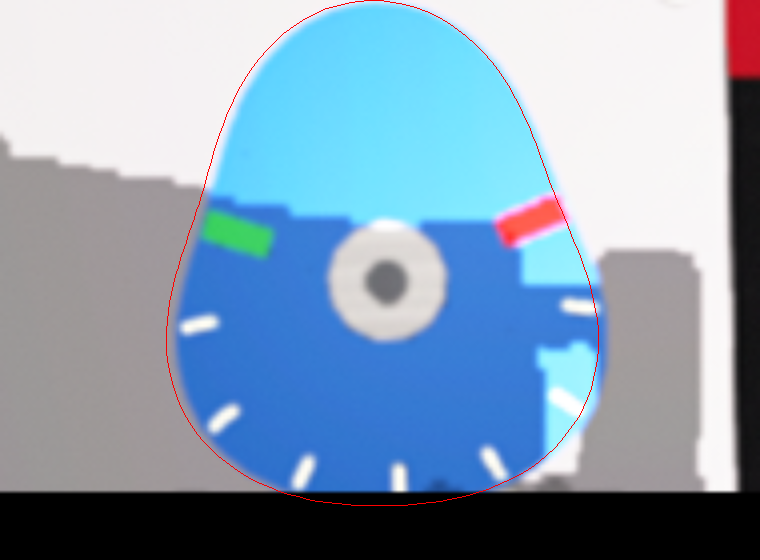

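>>> arm_command(
  motion=[
    [0.0013, 0.003, 0.0002, 0, 0.001, 0, 0.95],
    [0.0015, 0.0028, 0.0002, 0, 0, 0, 0.95],
    [0.0016, 0.0026, 0.0003, 0, 0, 0, 0.95],
    [0.0018, 0.0025, 0.0003, 0, 0, 0, 0.95],
    [0.002, 0.0024, 0.0003, 0, 0, 0, 0.95],
    [0.0021, 0.0023, 0.0004, 0, 0, 0, 0.95],
    [0.0023, 0.0021, 0.0004, 0, 0, 0, 0.95],
    [0.0025, 0.002, 0.0004, 0, 0, 0, 0.95],
  ],
)

```text
time: 33.85
tcp_pos: [0.5476, -0.0269, 0.1153]
tool_rot: [179.9, -10.3, 0.0]
ft_force: [0.3, 0.7, -0.4]
width: 0.194
```

```bash
python3 - <<'E'
from h import *
trace()
tshift(cams.capture('scene'))
E
```

```text
t 33.85 p [ 0.5476 -0.0269  0.1153] rot [179.9 -10.3   0. ] f [ 0.32  0.75 -0.42] w 0.194
ball [ 0.5455 -0.0273  0.0162] t 231.75 pen mm 3.08
to t 255.14999999999867
[[0.0029,0.0014,0.0008,0.001,0,0.001,0.95],[0.0028,0.0013,0.0005,0,0,0,0.95],[0.0029,0.0011,0.0005,0,0,0,0.95],[0.0029,0.0008,0.0005,0,0,0,0.95],[0.003,0.0006,0.0005,0,0,0,0.95],[0.003,0.0004,0.0005,0,0,0,0.95],[0.0031,0.0001,0.0006,0,0,0,0.95],[0.003,-0.0001,0.0006,0,0,0,0.95]]
bbox (np.int64(329), np.int64(367), np.int64(215), np.int64(244)) (np.int64(329), np.int64(360), np.int64(214), np.int64(243)) match 0.44 px [-0.67 -0.83] shift mm xy [3.06 3.28]
```

>>> arm_command(
  motion=[
    [0.0029, 0.0014, 0.0008, 0, 0, 0, 0.95],
    [0.0028, 0.0013, 0.0005, 0, 0, 0, 0.95],
    [0.0029, 0.001, 0.0005, 0, 0, 0, 0.95],
    [0.0029, 0.0007, 0.0005, 0, 0, 0, 0.95],
    [0.003, 0.0005, 0.0005, 0, 0, 0, 0.95],
    [0.003, 0.0003, 0.0005, 0, 0, 0, 0.95],
    [0.0031, 0, 0.0006, 0, 0, 0, 0.95],
    [0.003, -0.0002, 0.0006, 0, 0, 0, 0.95],
  ],
)

```text
time: 34.57
tcp_pos: [0.575, -0.033, 0.1153]
tool_rot: [179.9, -10.3, 0.0]
ft_force: [-0.4, -1.5, -0.4]
width: 0.196
```

```bash
python3 - <<'E'
from h import *
trace()
tshift(cams.capture('scene'))
E
```

```text
t 34.57 p [ 0.575  -0.033   0.1153] rot [179.9 -10.3   0. ] f [-0.39 -1.5  -0.42] w 0.196
ball [ 0.573  -0.0334  0.0162] t 258.5 pen mm 2.39
to t 285.4000000000061
[[0.0029,-0.0014,0.0007,0.002,-0.002,0.001,0.95],[0.0029,-0.0007,0.0005,0,0,0,0.95],[0.0029,-0.0009,0.0005,0,0,0,0.95],[0.0028,-0.001,0.0005,0,0,0,0.95],[0.0028,-0.0011,0.0005,0,0,0,0.95],[0.0028,-0.0012,0.0005,0,0,0,0.95],[0.0027,-0.0012,0.0005,0,0,0,0.95],[0.0027,-0.0013,0.0005,0,0,0,0.95]]
bbox (np.int64(329), np.int64(367), np.int64(215), np.int64(244)) (np.int64(329), np.int64(366), np.int64(215), np.int64(244)) match 0.76 px [-0.83 -0.33] shift mm xy [0.57 2.66]
```

>>> arm_command(
  motion=[
    [0.0029, -0.0015, 0.0007, 0, -0.001, 0, 0.95],
    [0.0029, -0.0009, 0.0005, 0, 0, 0, 0.95],
    [0.0029, -0.001, 0.0005, 0, 0, 0, 0.95],
    [0.0028, -0.0011, 0.0005, 0, 0, 0, 0.95],
    [0.0028, -0.0012, 0.0005, 0, 0, 0, 0.95],
    [0.0028, -0.0013, 0.0005, 0, 0, 0, 0.95],
    [0.0027, -0.0013, 0.0005, 0, 0, 0, 0.95],
    [0.0027, -0.0013, 0.0005, 0, 0, 0, 0.95],
  ],
)

```text
time: 35.28
tcp_pos: [0.6009, -0.0223, 0.1152]
tool_rot: [179.9, -10.3, 0.0]
ft_force: [0.3, -0.5, -1.3]
width: 0.194
```

```bash
python3 - <<'E'
from h import *
trace(n=4,tend=298)
tshift(cams.capture('scene'))
p=snap('wrist','w36')
E
```

```text
t 35.28 p [ 0.6009 -0.0223  0.1152] rot [179.9 -10.3   0. ] f [ 0.29 -0.55 -1.28] w 0.194
ball [ 0.5989 -0.0228  0.0162] t 289.75 pen mm 3.68
to t 298.0500000000019
[[0.0028,-0.0008,0.0007,0.002,-0.001,0.001,0.95],[0.0028,-0.0012,0.0005,0,0,0,0.95],[0.0005,-0.0002,0.0001,0,0,0,0.95],[0,0,0,0,0,0,0.95]]
bbox (np.int64(329), np.int64(367), np.int64(215), np.int64(244)) (np.int64(328), np.int64(365), np.int64(215), np.int64(243)) match 0.59 px [-1.33 -0.5 ] shift mm xy [0.76 4.19]
```

View pics/w36.png

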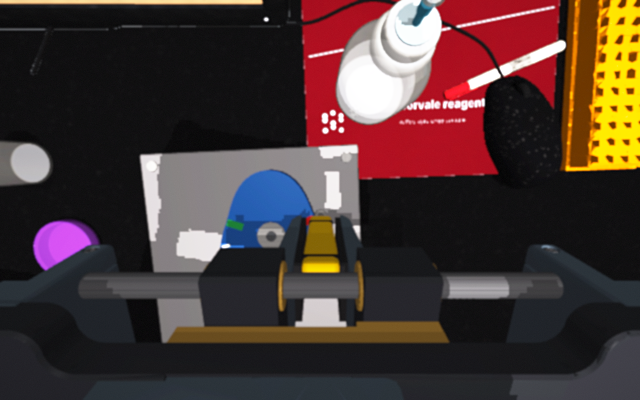

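>>> arm_command(
  motion=[
    [0.0028, -0.001, 0.0007, 0, 0, 0, 0.95],
    [0.0028, -0.0012, 0.0005, 0, 0, 0, 0.95],
    [0.0027, -0.0012, 0.0005, 0, 0, 0, 0.95],
    [0, 0, 0, 0, 0, 0, 0.95],
  ],
)

```text
time: 35.72
tcp_pos: [0.6102, -0.0186, 0.1151]
tool_rot: [179.9, -10.3, 0.1]
ft_force: [-0.3, -1.0, -0.5]
width: 0.194
```

```bash
python3 - <<'E'
from h import *
st();where()
q=snap('scene','s37');u=pj(q,[(TPL[0],TPL[1],.02)])[0];o=(u-(50,40)).astype(int);cv2.imwrite('pics/s37c.png',cv2.resize(q['image'][o[1]:o[1]+80,o[0]:o[0]+100,::-1],None,fx=7,fy=7,interpolation=cv2.INTER_CUBIC))
E
```

```text
t 35.72 p [ 0.6102 -0.0186  0.1151] rot [ 1.799e+02 -1.030e+01  1.000e-01] f [-0.34 -1.   -0.46] w 0.194
ball [ 0.6083 -0.0191  0.016 ] t 302.25 pen mm 3.54
```

View pics/s37c.png

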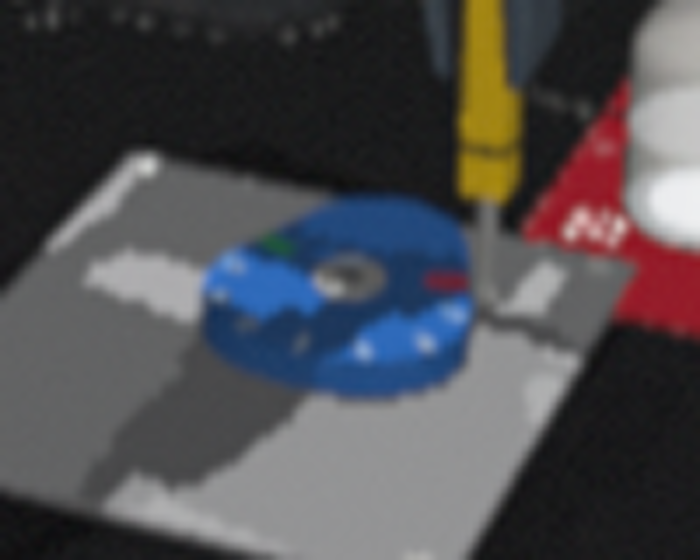

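```bash
python3 - <<'E'
from h import *
q=cams.capture('scene')
img=cv2.imread('pics/s37.png');b=ballnow()
u=pj(q,[(TPL[0],TPL[1],.02)])[0];o=(u-(50,40)).astype(int);I=cv2.resize(img[o[1]:o[1]+80,o[0]:o[0]+100],None,fx=7,fy=7,interpolation=cv2.INTER_CUBIC)
sh=np.array([-.001,.0035])
t=np.linspace(0,360,200);E=np.array([edgept(a,0)[0]+sh for a in t])
def dr(X,c,r=2):
    for w in pj(q,X): cv2.circle(I,tuple(int(v) for v in (w-o+.5)*7),r,c,-1)
dr(np.c_[E,np.full(200,.024)],(0,255,255),1)
M=np.array([edgept(a,0)[0]+sh for a in (290,70)]);dr(np.c_[M,[.024]*2],(0,0,255),4);dr(np.c_[M,[.016]*2],(255,0,255),4)
dr([b],(0,255,0),4)
cv2.imwrite('pics/s37d.png',I)
E
```

```text
(no output)
```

View pics/s37d.png

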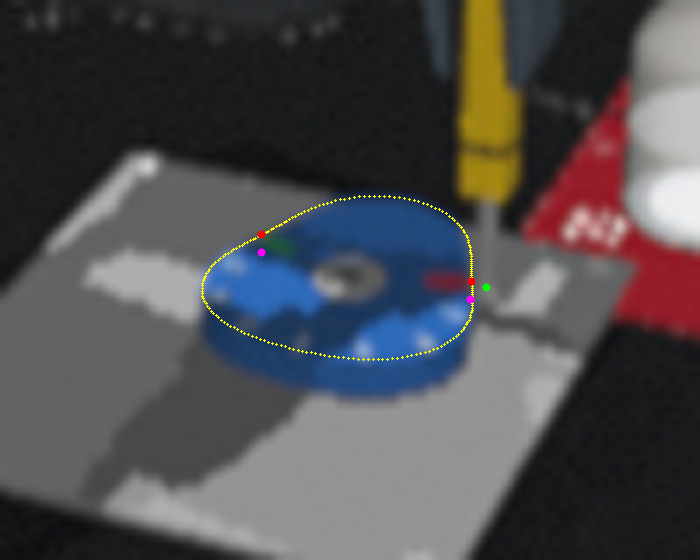

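```bash
python3 - <<'E'
from h import *
q=cams.capture('scene')
img=cv2.imread('pics/s29.png');b=np.array([.5973,.0649,.0159])
u=pj(q,[(TPL[0],TPL[1],.02)])[0];o=(u-(35,40)).astype(int);F=9;I=cv2.resize(img[o[1]:o[1]+60,o[0]:o[0]+80],None,fx=F,fy=F,interpolation=cv2.INTER_CUBIC)
sh=np.array([-.002,-.0053])
t=np.linspace(0,360,200);E=np.array([edgept(a,0)[0]+sh for a in t])
def dr(X,c,r=2):
    for w in pj(q,X): cv2.circle(I,tuple(int(v) for v in (w-o+.5)*F),r,c,-1)
dr(np.c_[E,np.full(200,.024)],(0,255,255),1)
M=np.array([edgept(a,0)[0]+sh for a in (290,70)]);dr(np.c_[M,[.024]*2],(0,0,255),4);dr(np.c_[M,[.016]*2],(255,0,255),4)
dr([b],(0,255,0),4)
cv2.imwrite('pics/s29d.png',I)
E
```

```text
(no output)
```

View pics/s29d.png

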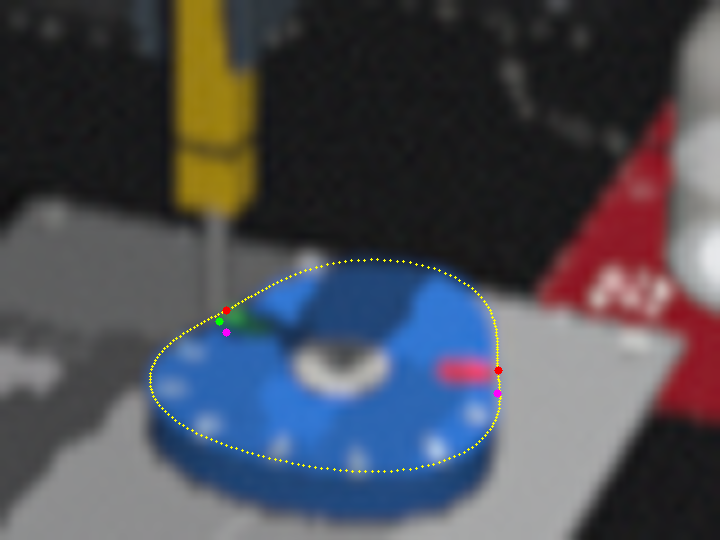

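```bash
python3 - <<'E'
from h import *
t,_=where();b=ballnow();e,n=edgept(t,0)
b1=b+[*(n*.035),0.002]
b2=np.array([.50,-.10,.12])
plan([(tcp_for(b1),RT,4),(tcp_for([*b1[:2],.11]),RT,3)],.95)
print(n)
E
```

```text
ball [ 0.6076 -0.0192  0.0159] t 301.5 pen mm 3.66
[[0.0033,0.0082,0.0001,0.001,0,0,0.95],[0.0033,0.0082,0.0001,0.001,0,0,0.95],[0.0033,0.0082,0.0001,0.001,0,0,0.95],[0.0033,0.0082,0.0001,0.001,0,0,0.95],[0.0055,0,-0.0302,0,0,0,0.95],[0.0055,0,-0.0302,0,0,0,0.95],[0.0055,0,-0.0302,0,0,0,0.95]]
[ 0.37174307 -0.92833565]
```

>>> arm_command(
  motion=[
    [0.0033, 0.0082, 0, 0, 0, 0, 0.95],
    [0.0033, 0.0082, 0, 0, 0, 0, 0.95],
    [0.0033, 0.0082, 0, 0, 0, 0, 0.95],
    [0.0033, 0.0082, 0, 0, 0, 0, 0.95],
    [0.0055, 0, -0.0302, 0, 0, 0, 0.95],
    [0.0055, 0, -0.0302, 0, 0, 0, 0.95],
    [0.0055, 0, -0.0302, 0, 0, 0, 0.95],
  ],
)

```text
time: 36.45
tcp_pos: [0.6206, -0.0571, 0.2057]
tool_rot: [-180.0, -9.6, -0.1]
ft_force: [0.6, 0.7, -1.5]
width: 0.196
```

```bash
cat >> h.py <<'E'
HOME=np.array([.4212,-.2783,.1180]);RH=rpy((179.9,-36.3,-8.3))
E
python3 - <<'E'
from h import *
st();q=cams.capture('scene');tshift(q)
A=dvec(26)
plan([((.45,-.12,.24),rpy((180,-20,-3))),(HOME-.13*A,RH)],.95)
print((HOME-.13*A).round(4))
E
```

```text
t 36.45 p [ 0.6206 -0.0571  0.2057] rot [-1.8e+02 -9.6e+00 -1.0e-01] f [ 0.6   0.7  -1.46] w 0.196
bbox (np.int64(329), np.int64(367), np.int64(215), np.int64(244)) (np.int64(330), np.int64(367), np.int64(215), np.int64(244)) match 0.64 px [0. 0.] shift mm xy [-0. -0.]
[[-0.0332,0.0125,-0.0115,-0.002,0.035,0.01,0.95],[-0.0327,0.0129,-0.0126,-0.002,0.035,0.01,0.95],[-0.0321,0.0132,-0.0137,-0.002,0.035,0.01,0.95],[-0.0315,0.0136,-0.0147,-0.002,0.035,0.01,0.95],[-0.0308,0.0139,-0.0158,-0.002,0.035,0.01,0.95],[-0.0149,0.0308,-0.0043,-0.009,0.057,0.016,0.95],[-0.0141,0.0311,-0.0049,-0.009,0.057,0.016,0.95],[-0.0133,0.0314,-0.0053,-0.009,0.057,0.016,0.95]]
[[-0.0125,0.0317,-0.0058,-0.009,0.057,0.016,0.95],[-0.0116,0.0319,-0.0062,-0.009,0.057,0.016,0.95]]
[ 0.3648 -0.27    0.2348]
```

>>> arm_command(
  motion=[
    [-0.0332, 0.0125, -0.0115, -0.002, 0.035, 0.01, 0.95],
    [-0.0327, 0.0129, -0.0126, -0.002, 0.035, 0.01, 0.95],
    [-0.0321, 0.0132, -0.0137, -0.002, 0.035, 0.01, 0.95],
    [-0.0315, 0.0136, -0.0147, -0.002, 0.035, 0.01, 0.95],
    [-0.0308, 0.0139, -0.0158, -0.002, 0.035, 0.01, 0.95],
    [-0.0149, 0.028, -0.0043, -0.009, 0.057, 0.016, 0.95],
    [-0.0141, 0.028, -0.0049, -0.009, 0.057, 0.016, 0.95],
    [0, 0, 0, 0, 0, 0, 0.95],
  ],
)

```text
time: 37.17
tcp_pos: [0.419, -0.1763, 0.2417]
tool_rot: [179.3, -27.3, -4.7]
ft_force: [-0.3, 0.0, -1.6]
width: 0.2
```

```bash
python3 - <<'E'
from h import *
st();A=dvec(26)
plan([(HOME-.13*A,RH)],.95)
E
```

```text
t 37.17 p [ 0.419  -0.1763  0.2417] rot [179.3 -27.3  -4.7] f [-0.29  0.01 -1.57] w 0.2
[[-0.0148,0.0327,-0.0047,-0.008,0.052,0.018,0.95],[-0.0139,0.033,-0.0052,-0.008,0.052,0.018,0.95],[-0.013,0.0333,-0.0056,-0.008,0.052,0.018,0.95]]
```

>>> arm_command(
  motion=[
    [-0.0148, 0.03, -0.0047, -0.008, 0.052, 0.018, 0.95],
    [-0.0139, 0.03, -0.0052, -0.008, 0.052, 0.018, 0.95],
    [-0.013, 0.026, -0.0056, -0.008, 0.052, 0.018, 0.95],
    [0, 0, 0, 0, 0, 0, 0.95],
    [0, 0, 0, 0, 0, 0, 0.95],
  ],
)

```text
time: 37.58
tcp_pos: [0.378, -0.2439, 0.2377]
tool_rot: [179.7, -34.4, -7.7]
ft_force: [0.9, -0.2, -0.3]
width: 0.2
```

```bash
python3 - <<'E'
from h import *
st();A=dvec(26)
plan([(HOME-.11*A,RH,2)],.95)
p=snap('wrist','w38')
E
```

```text
t 37.58 p [ 0.378  -0.2439  0.2377] rot [179.7 -34.4  -7.7] f [ 0.9  -0.16 -0.32] w 0.2
[[-0.0062,0.0138,0.0085,-0.001,0.017,0.004,0.95],[-0.0063,0.0138,0.0084,-0.001,0.017,0.004,0.95]]
```

View pics/w38.png

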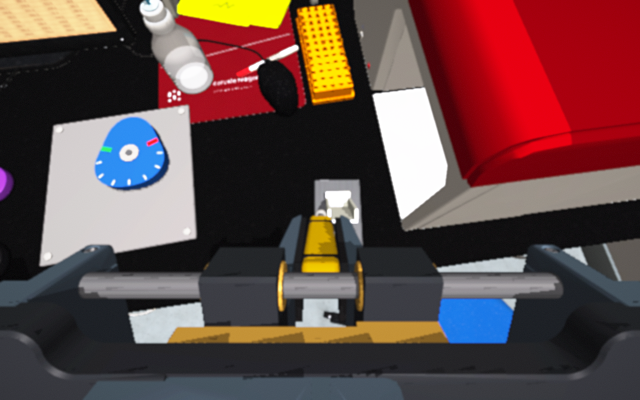

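>>> arm_command(
  motion=[
    [-0.006, 0.0135, 0.005, 0, 0.017, 0.004, 0.95],
    [-0.006, 0.012, 0.004, 0, 0.014, 0.004, 0.95],
    [0, 0, 0, 0, 0, 0, 0.95],
    [0, 0, 0, 0, 0, 0, 0.95],
  ],
)

```text
time: 37.97
tcp_pos: [0.3726, -0.2675, 0.2242]
tool_rot: [180.0, -36.1, -7.9]
ft_force: [-0.0, -0.2, -0.6]
width: 0.196
```

```bash
cat >> h.py <<'E'
def off():
    s=st();A=dvec(26);d=np.array(s['tcp_pos'])-HOME;k=-(d@A);print('along axis mm',(k*1e3).round(2),'lateral (world) mm',((d+k*A)*1e3).round(2));return k
E
python3 - <<'E'
from h import *
k=off();A=dvec(26)
plan([(HOME-(k-.005)*A,RH,1),(HOME-.085*A,RH,2)],.95)
E
```

```text
t 37.97 p [ 0.3726 -0.2675  0.2242] rot [180.  -36.1  -7.9] f [-0.02 -0.19 -0.55] w 0.196
along axis mm 117.18 lateral (world) mm [2.21 3.33 0.83]
[[-0.0028,0.0036,0.0046,-0.005,0.003,0.006,0.95],[-0.0024,0,0.0134,0,0,0,0.95],[-0.0024,0,0.0134,0,0,0,0.95]]
```

>>> arm_command(
  motion=[
    [-0.0015, 0.0036, 0.0046, 0, 0.003, 0.006, 0.95],
    [-0.0018, 0, 0.01, 0, 0, 0, 0.95],
    [-0.0018, 0, 0.01, 0, 0, 0, 0.95],
    [0, 0, 0, 0, 0, 0, 0.95],
    [0, 0, 0, 0, 0, 0, 0.95],
  ],
)

```text
time: 38.38
tcp_pos: [0.3861, -0.2697, 0.2015]
tool_rot: [-179.8, -36.3, -7.9]
ft_force: [-0.1, -0.1, -0.9]
width: 0.194
```

```bash
python3 - <<'E'
from h import *
k=off();A=dvec(26)
o=RH.apply([.001,0,0])
plan([(HOME-(k-.01)*A+o,RH,1),(HOME-.03*A+o,RH,4)],.95)
p=snap('wrist','w39');cv2.imwrite('pics/w39c.png',cv2.resize(p['image'][150:290,240:400,::-1],None,fx=4.5,fy=4.2,interpolation=cv2.INTER_CUBIC))
E
```

```text
t 38.38 p [ 0.3861 -0.2697  0.2015] rot [-179.8  -36.3   -7.9] f [-0.06 -0.11 -0.88] w 0.194
along axis mm 90.81 lateral (world) mm [4.27 2.79 1.86]
[[-0.005,0.0034,0.0091,-0.008,0.001,0.005,0.95],[-0.0023,0,0.0125,0,0,0,0.95],[-0.0023,0,0.0125,0,0,0,0.95],[-0.0023,0,0.0125,0,0,0,0.95],[-0.0023,0,0.0125,0,0,0,0.95]]
```

View pics/w39c.png

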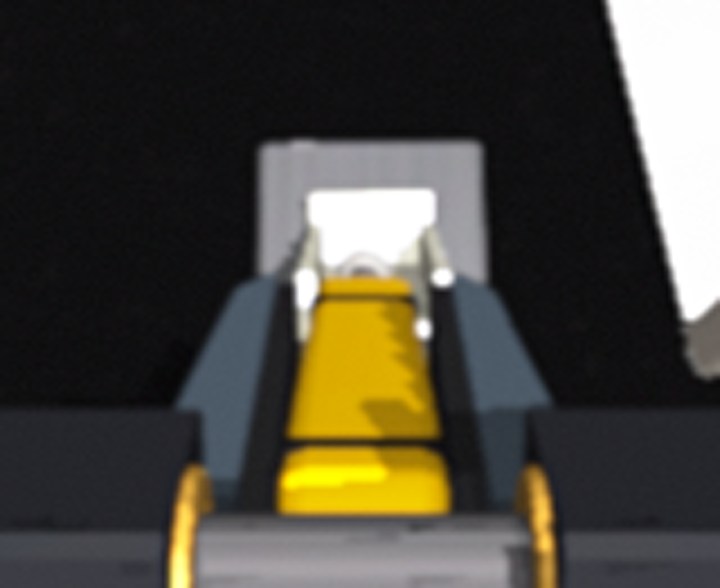

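>>> arm_command(
  motion=[
    [-0.004, 0.003, 0.0085, -0.004, 0, 0.005, 0.95],
    [-0.0023, 0, 0.0115, 0, 0, 0, 0.95],
    [-0.0023, 0, 0.0115, 0, 0, 0, 0.95],
    [0, 0, 0, 0, 0, 0, 0.95],
    [0, 0, 0, 0, 0, 0, 0.95],
  ],
)

```text
time: 38.85
tcp_pos: [0.3987, -0.2741, 0.1732]
tool_rot: [179.9, -36.4, -8.0]
ft_force: [-0.2, -0.3, 0.6]
width: 0.191
```

```bash
python3 - <<'E'
from h import *
k=off();A=dvec(26)
o=RH.apply([.001,0,0])
plan([(HOME-(k-.01)*A+o,RH,1),(HOME-.015*A+o,RH,3)],.95)
E
```

```text
t 38.85 p [ 0.3987 -0.2741  0.1732] rot [179.9 -36.4  -8. ] f [-0.21 -0.34  0.58] w 0.191
along axis mm 59.66 lateral (world) mm [3.35 0.37 1.59]
[[-0.0044,0.0009,0.0092,-0.003,-0.002,0.004,0.95],[-0.0021,0,0.0114,0,0,0,0.95],[-0.0021,0,0.0114,0,0,0,0.95],[-0.0021,0,0.0114,0,0,0,0.95]]
```

>>> arm_command(
  motion=[
    [-0.004, 0.0009, 0.0092, 0, 0, 0.003, 0.95],
    [-0.0022, 0, 0.0114, 0, 0, 0, 0.95],
    [-0.0022, 0, 0.0114, 0, 0, 0, 0.95],
    [0, 0, 0, 0, 0, 0, 0.95],
    [0, 0, 0, 0, 0, 0, 0.95],
  ],
)

```text
time: 39.27
tcp_pos: [0.4117, -0.2774, 0.1462]
tool_rot: [179.8, -36.7, -8.1]
ft_force: [-0.1, 1.0, -0.1]
width: 0.198
```

```bash
python3 - <<'E'
from h import *
k=off();A=dvec(26)
o=RH.apply([.0005,0,0])
plan([(HOME-.010*A+o,RH,2),(HOME-.003*A+o,RH,2)],.95)
p=snap('wrist','w40');cv2.imwrite('pics/w40c.png',cv2.resize(p['image'][150:290,240:400,::-1],None,fx=4.5,fy=4.2,interpolation=cv2.INTER_CUBIC))
E
```

```text
t 39.27 p [ 0.4117 -0.2774  0.1462] rot [179.8 -36.7  -8.1] f [-0.12  1.03 -0.1 ] w 0.198
along axis mm 29.5 lateral (world) mm [ 3.29 -0.98  1.66]
[[-0.0034,-0.0003,0.0092,-0.001,-0.003,0.002,0.95],[-0.0034,-0.0003,0.0092,-0.001,-0.003,0.002,0.95],[-0.0006,0,0.0034,0,0,0,0.95],[-0.0006,0,0.0034,0,0,0,0.95]]
```

View pics/w40c.png

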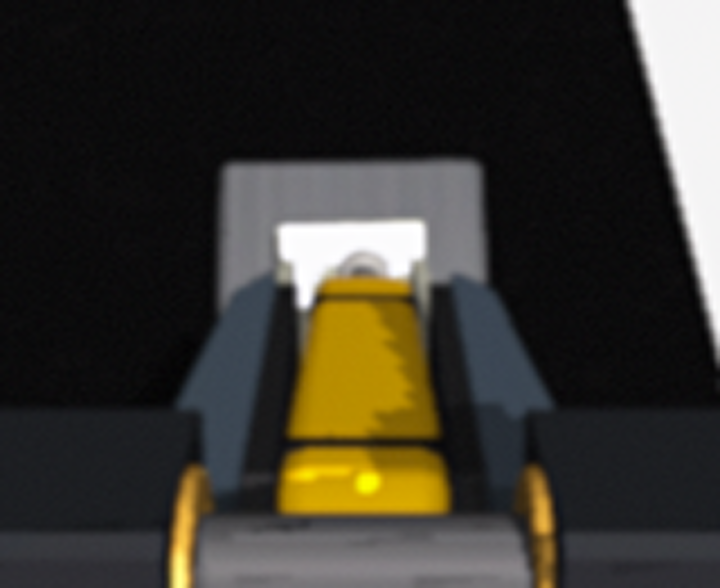

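>>> arm_command(
  motion=[
    [-0.004, -0.0006, 0.009, 0, 0, 0, 0.95],
    [-0.003, -0.0004, 0.009, 0, 0, 0, 0.95],
    [0, 0, 0, 0, 0, 0, 0.95],
    [0, 0, 0, 0, 0, 0, 0.95],
  ],
)

```text
time: 39.65
tcp_pos: [0.4172, -0.2782, 0.1313]
tool_rot: [179.6, -37.0, -7.9]
ft_force: [-1.0, -0.1, -0.4]
width: 0.193
```

```bash
python3 - <<'E'
from h import *
k=off();A=dvec(26)
o=RH.apply([.0000,0,0])
plan([(HOME-.001*A+o,RH,3)],.95)
E
```

```text
t 39.65 p [ 0.4172 -0.2782  0.1313] rot [179.6 -37.   -7.9] f [-0.96 -0.08 -0.41] w 0.193
along axis mm 13.68 lateral (world) mm [ 1.93 -0.76  0.99]
[[-0.0015,-0.0002,0.004,0,-0.004,0.002,0.95],[-0.0015,-0.0002,0.004,0,-0.004,0.002,0.95],[-0.0015,-0.0002,0.004,0,-0.004,0.002,0.95]]
```

>>> arm_command(
  motion=[
    [-0.0015, -0.0003, 0.004, 0, -0.005, 0.003, 0.95],
    [-0.0015, -0.0002, 0.004, 0, -0.005, 0.002, 0.95],
    [-0.001, 0, 0.0035, 0, -0.003, 0, 0.95],
    [0, 0, 0, 0, 0, 0, 0.95],
    [0, 0, 0, 0, 0, 0, 0.95],
  ],
)

```text
time: 40.07
tcp_pos: [0.4214, -0.2789, 0.1211]
tool_rot: [179.7, -36.3, -8.2]
ft_force: [-0.8, 0.8, 0.0]
width: 0.197
```

```bash
python3 - <<'E'
from h import *
k=off();A=dvec(26)
plan([(HOME+.0005*A,RH,2)],.95)
E
```

```text
t 40.07 p [ 0.4214 -0.2789  0.1211] rot [179.7 -36.3  -8.2] f [-0.8   0.76  0.01] w 0.197
along axis mm 2.67 lateral (world) mm [ 1.31 -0.8   0.69]
[[-0.0011,-0.0003,0.0014,0.002,0,0.001,0.95],[-0.0011,-0.0003,0.0014,0.002,0,0.001,0.95]]
```

>>> arm_command(
  motion=[
    [-0.0011, -0.0005, 0.0014, 0.002, 0, 0, 0.95],
    [-0.0011, -0.0003, 0.0018, 0.002, 0, 0, 0.95],
    [0, 0, 0, 0, 0, 0, 0.95],
    [0, 0, 0, 0, 0, 0, 0.95],
  ],
)

```text
time: 40.4
tcp_pos: [0.4218, -0.2783, 0.1177]
tool_rot: [179.9, -36.4, -8.2]
ft_force: [-6.2, 0.9, 8.6]
width: 0.195
```

```bash
python3 - <<'E'
from h import *
k=off();A=dvec(26)
plan([(HOME+.0005*A,RH,1)],.95)
p=snap('wrist','w41');cv2.imwrite('pics/w41c.png',cv2.resize(p['image'][150:290,240:400,::-1],None,fx=4.5,fy=4.2,interpolation=cv2.INTER_CUBIC))
E
```

```text
t 40.4 p [ 0.4218 -0.2783  0.1177] rot [179.9 -36.4  -8.2] f [-6.16  0.93  8.58] w 0.195
along axis mm -0.49 lateral (world) mm [0.38 0.04 0.18]
[[-0.0004,0.0001,-0.0001,-0.001,-0.001,0.001,0.95]]
```

View pics/w41c.png

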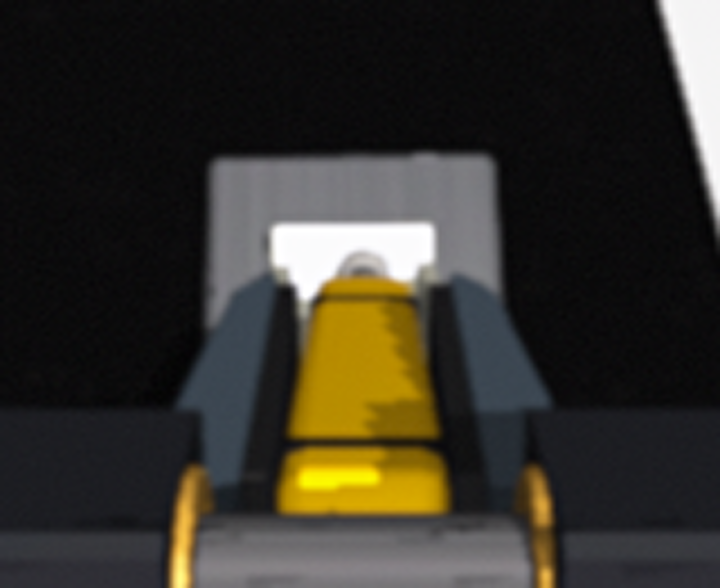

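>>> arm_command(
  motion=[
    [-0.0004, 0, -0.0005, 0, 0, 0, 0.95],
    [0, 0, 0, 0, 0, 0, 0.78],
    [0, 0, 0, 0, 0, 0, 0.75],
    [0, 0, 0, 0, 0, 0, 0.7],
    [0, 0, 0, 0, 0, 0, 0.6],
    [0, 0, 0, 0, 0, 0, 0.5],
    [0, 0, 0, 0, 0, 0, 0.5],
    [0, 0, 0, 0, 0, 0, 0.5],
  ],
)

```text
time: 41.12
tcp_pos: [0.4211, -0.2782, 0.1176]
tool_rot: [179.9, -36.4, -8.2]
ft_force: [0.6, 0.4, 0.5]
width: 0.499
```

```bash
python3 - <<'E'
from h import *
k=off()
p=snap('wrist','w42');cv2.imwrite('pics/w42c.png',cv2.resize(p['image'][150:290,240:400,::-1],None,fx=4.5,fy=4.2,interpolation=cv2.INTER_CUBIC))
E
```

```text
t 41.12 p [ 0.4211 -0.2782  0.1176] rot [179.9 -36.4  -8.2] f [0.57 0.43 0.51] w 0.499
along axis mm -0.31 lateral (world) mm [-0.2   0.11 -0.1 ]
```

View pics/w42c.png

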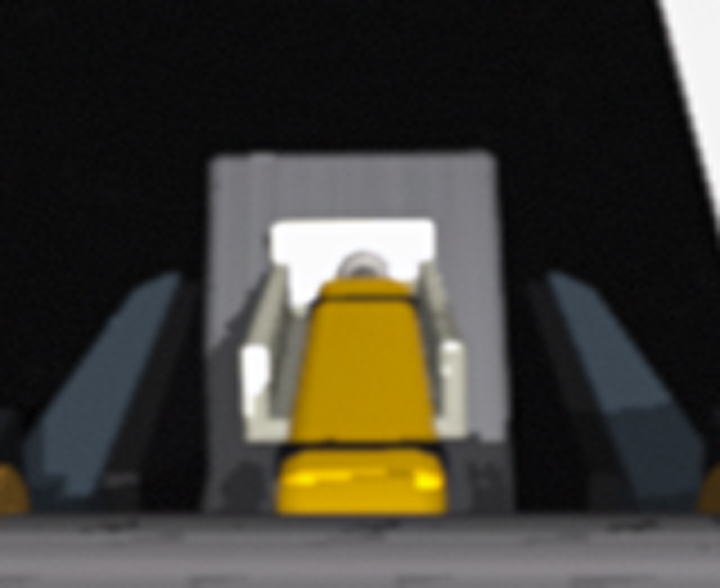

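>>> arm_command(
  motion=[
    [0, 0, -0.012, 0, 0, 0, 0.4],
    [0, 0, -0.025, 0, 0, 0, 0.4],
    [0, 0, -0.035, 0, 0, 0, 0.4],
    [0, 0.0, -0.035, 0, 0, 0, 0.3],
    [0, -0.02, -0.01, 0, 0, 0, 0.2],
    [0, -0.03, 0, 0, 0, 0, 0.2],
    [0, 0, 0, 0, 0, 0, 0.2],
    [0, 0, 0, 0, 0, 0, 0.2],
  ],
)

```text
time: 41.83
tcp_pos: [0.3551, -0.2179, 0.2144]
tool_rot: [179.8, -36.0, -8.4]
ft_force: [-0.6, -0.0, -0.3]
width: 0.798
```

```bash
python3 - <<'E'
from h import *
st()
p=snap('wrist','w43')
fit_rest([p],(.464,-.285,-.15),show='r43')
fit_tpl(p,x0=(.5807,.022,.04))
q=snap('scene','s43');tshift(q)
t=snap('top','t43')
cv2.imwrite('pics/t43c.png',cv2.resize(t['image'][150:270,190:450,::-1],None,fx=3,fy=3,interpolation=cv2.INTER_CUBIC))
cv2.imwrite('pics/s43c.png',cv2.resize(q['image'][160:330,220:500,::-1],None,fx=2.8,fy=2.8,interpolation=cv2.INTER_CUBIC))
E
```

```text
t 41.83 p [ 0.3551 -0.2179  0.2144] rot [179.8 -36.   -8.4] f [-0.6 -0.  -0.3] w 0.798
rest [ 0.4623 -0.2881] yaw -10.85 cost 0.078
tpl [0.5795 0.0205] yaw 3.66 dr -0.0011 mad 0.00063 234
bbox (np.int64(329), np.int64(367), np.int64(215), np.int64(244)) (np.int64(329), np.int64(367), np.int64(215), np.int64(244)) match 1.0 px [0. 0.] shift mm xy [-0. -0.]
```

View pics/r43.png

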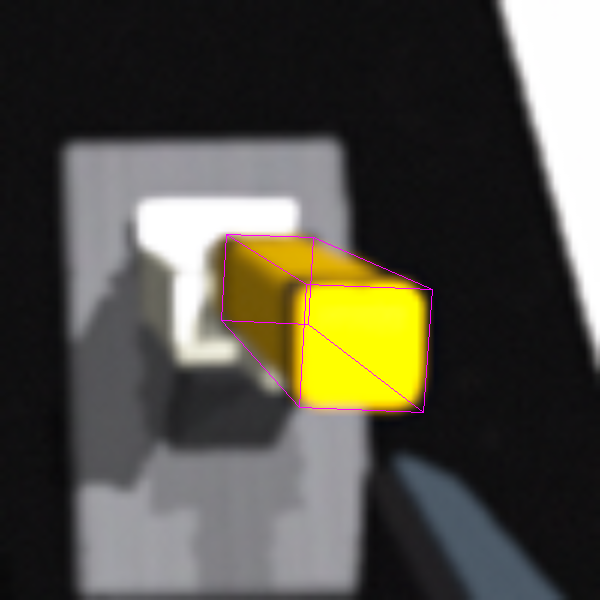

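View pics/t43c.png

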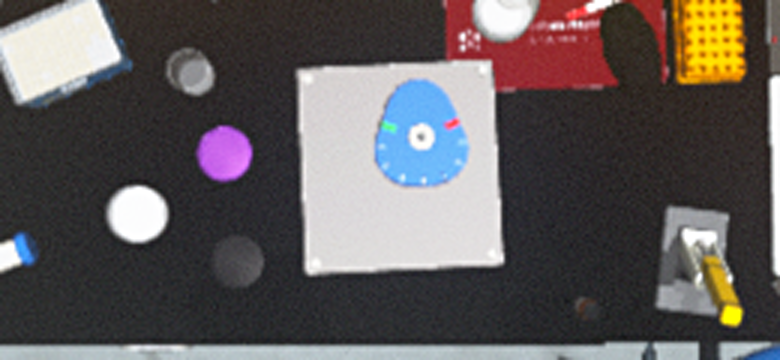

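View pics/s43c.png

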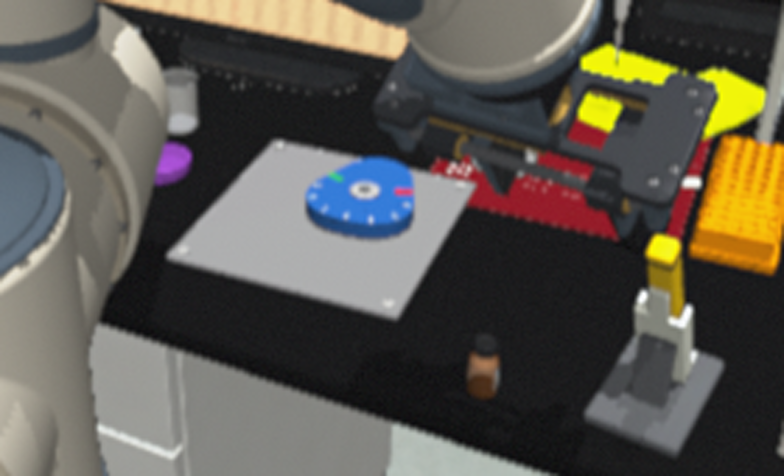

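```bash
python3 - <<'E'
import cv2,numpy as np
for a,b,(x0,x1,y0,y1) in [('top1','t43',(408,445,215,265)),('scene0','s43',(445,475,240,290))]:
    A=cv2.imread(f'pics/{a}.png').astype(float);B=cv2.imread(f'pics/{b}.png').astype(float)
    f=lambda I:(cv2.inRange(cv2.cvtColor(I.astype(np.uint8),cv2.COLOR_BGR2HSV),(18,140,60),(36,255,255))[y0:y1,x0:x1]>0)
    for M in (f(A),f(B)):
        y,x=np.where(M);print(a,len(x),x.mean()+x0,y.mean()+y0)
    print(abs(A-B)[y0:y1,x0:x1].mean())
E
```

```text
top1 157 430.19745222929936 247.03821656050957
top1 159 430.47798742138366 247.25157232704402
5.275135135135135
scene0 306 458.4738562091503 253.83660130718954
scene0 318 458.8553459119497 254.06289308176102
9.518222222222223
```

```bash
python3 - <<'E'
from h import *
print(order.finish_job()); st()
E
```

```text
the job is handed in; nothing more can be done
None
the job is handed in; nothing more can be done
```

The job is done and handed in at about 42 s of the 72 s allowed; no verdict was reported.

- **Dishes:** I stacked the front dish and then the left dish on the lone clear dish. A wrist-camera check after the second placing showed the column square to about 1 mm. The last top view still shows it, and the purple and black look-alikes were not touched.
- **Trace:** With the stylus upright, the ball ran from just before the green mark (about 66°) to past the red mark (about 302°). The template moved 3–5.6 mm, against stops at 13 mm, and every check I made along the way agreed with contact. The wrist force was too noisy to prove light contact by itself, so this rests on the template's movement in the pictures. Afterwards the template was back at zero offset.
- **Stylus:** I pushed it home until the end plate pushed back with about 10 N, let go, and withdrew.
- **Last checks:**
  - **Ball:** the wrist picture after release shows it where it sat before the pick.
  - **Handle:** its middle differs by about 0.3 pixel (under 1 mm) from the first pictures.
  - **Disagreement:** a final outline fit of the stylus from the wrist camera was about 3 mm and 2° off earlier fits. I put that down to the steep viewing angle.
- **Bystanders:** the tip case, beaker and brown bottle look unmoved in the last top view.

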